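# Book reagent kits into the analyser's loading tray

### The job

Stand every reagent kit upright on its foot edge (nearest its coloured band) in the white rectangle of the pad of its own colour, its barcode label facing the black mark on that pad. Only when all stand, take the scanner and read them in the order red, blue, yellow, green (skipping any that is absent): gripped, pointed squarely at the middle of the label from about 7 cm, kept still for two seconds. Then park the scanner back in its cradle as it lay, with every kit left standing in place and the rack, bottle and mouse undisturbed.

Things in the scene. Friction and masses are not known exactly. Their poses are not given: they have to be found in the camera images.
- kit_red: loose reagent kit: white carton 90 x 56 x 36 mm, 200 g, heaviest near the foot, red band round it near its foot edge, barcode label on one broad face. Origin: centre of the blank broad face (the back); x along the 90 mm from foot edge (x = -45 mm) to top edge, y across the 56 mm, z (36 mm) out through the label. Starts flat, label up; None if absent
- kit_red_label (a point): middle of the barcode label of the red kit, on the surface at (10, 0, 36) mm in the kit's frame; z is the label's outward normal
- pad_red_top (a point): centre of the top of a fixed flat red pad, 130 (x) x 85 (y) x 4 mm, on a grey tray 160 x 460 mm; 12 mm over the bench. The pads are 110 mm apart along y. A white rectangle 40 x 62 mm (62 along y) round this point shows where the kit's foot edge stands; a black diamond mark lies 50 mm from it towards -x, the robot's side
- kit_blue: loose reagent kit: white carton 90 x 56 x 36 mm, 200 g, heaviest near the foot, blue band round it near its foot edge, barcode label on one broad face. Origin: centre of the blank broad face (the back); x along the 90 mm from foot edge (x = -45 mm) to top edge, y across the 56 mm, z (36 mm) out through the label. Starts flat, label up; None if absent
- kit_blue_label (a point): middle of the barcode label of the blue kit, on the surface at (10, 0, 36) mm in the kit's frame; z is the label's outward normal
- pad_blue_top (a point): centre of the top of a fixed flat blue pad, 130 (x) x 85 (y) x 4 mm, on a grey tray 160 x 460 mm; 12 mm over the bench. The pads are 110 mm apart along y. A white rectangle 40 x 62 mm (62 along y) round this point shows where the kit's foot edge stands; a black diamond mark lies 50 mm from it towards -x, the robot's side
- kit_yellow: loose reagent kit: white carton 90 x 56 x 36 mm, 200 g, heaviest near the foot, yellow band round it near its foot edge, barcode label on one broad face. Origin: centre of the blank broad face (the back); x along the 90 mm from foot edge (x = -45 mm) to top edge, y across the 56 mm, z (36 mm) out through the label. Starts flat, label up; None if absent
- kit_yellow_label (a point): middle of the barcode label of the yellow kit, on the surface at (10, 0, 36) mm in the kit's frame; z is the label's outward normal
- pad_yellow_top (a point): centre of the top of a fixed flat yellow pad, 130 (x) x 85 (y) x 4 mm, on a grey tray 160 x 460 mm; 12 mm over the bench. The pads are 110 mm apart along y. A white rectangle 40 x 62 mm (62 along y) round this point shows where the kit's foot edge stands; a black diamond mark lies 50 mm from it towards -x, the robot's side
- kit_green: loose reagent kit: white carton 90 x 56 x 36 mm, 200 g, heaviest near the foot, green band round it near its foot edge, barcode label on one broad face. Origin: centre of the blank broad face (the back); x along the 90 mm from foot edge (x = -45 mm) to top edge, y across the 56 mm, z (36 mm) out through the label. Starts flat, label up; None if absent
- kit_green_label (a point): middle of the barcode label of the green kit, on the surface at (10, 0, 36) mm in the kit's frame; z is the label's outward normal
- pad_green_top (a point): centre of the top of a fixed flat green pad, 130 (x) x 85 (y) x 4 mm, on a grey tray 160 x 460 mm; 12 mm over the bench. The pads are 110 mm apart along y. A white rectangle 40 x 62 mm (62 along y) round this point shows where the kit's foot edge stands; a black diamond mark lies 50 mm from it towards -x, the robot's side
- scanner: loose cordless barcode scanner, 161 mm long, 170 g: grey box handle 34 mm wide (y), 30 mm high, from x = -80 to +35 mm; black head 58 mm wide, 34 mm high, from x = 35 to 81 mm. Origin: under the handle; best gripped across y just above it, at (0, 0, 15) mm; x points along the beam, z up. It lies in its cradle at the start
- scanner_window (a point): middle of the red window on the front of the scanner's head, at (81, 0, 17) mm in the scanner's frame; the beam leaves along the scanner's +x
- cradle_seat (a point): where the scanner's origin lies when parked, 32 mm over the bench, on a fixed black cradle (160 x 70 mm): a front block carries the head, a rear saddle (x -75 to -45 mm) the handle's tail between two cheeks 44 mm apart, 14 mm high; free room between for fingertips, down to 8 mm over the bench. x is the way the parked scanner points
- tube_rack: bystander: white rack 75 x 150 x 93 mm with capped sample tubes; origin under its centre
- reagent_bottle: bystander: white bottle, 64 mm across, 130 mm high, blue cap; origin under its centre
- mouse: bystander: black computer mouse, 95 x 58 mm, 30 mm high; origin under its centre
Not all that is in view belongs to the job. Leave any orange look-alike of the kit_red alone.

How it is judged:
By the outcome, as a careful person would: the job done as asked, in the order asked, and still so for the second after the job is handed in, with the robot touching nothing.
Of kit_red, kit_blue, kit_yellow, kit_green only 3 to 4 are there at a start; the rules pass over those that are not, and their reading is None.
At some moment in a run one of kit_red, kit_blue, kit_yellow, kit_green may be knocked a few centimetres aside while the robot is not near it.
It also fails if it takes over 210 s, if anything falls off the work surface, if the arm or the gripper's body presses on something with over 40 N, if the wrist force passes 120 N, or if a joint passes its speed limit or range.

### The arm

A 6-joint arm with a two-finger parallel gripper is mounted at the origin on the work surface. World frame = base frame: x ahead of the robot, y to its left, z up, the work surface at z = 0. Lengths are in m, angles in degrees, forces in N, time in s.
With the tool pointing down it reaches from about 0.25 to 0.775 m from the base axis. Payload 4 kg.
Tool frame: the origin (TCP) lies on the front face of the gripper's body, between the roots of the fingers; the fingertips stand 73 mm ahead of it and the grasp point (between the pads) lies 54 mm ahead of it; z points along the fingers, y is the line along which they close (so a half turn about z gives the same grasp; the last joint's range is limited). The gripper opens to 85 mm and grips with 20 to 120 N. Pads are 22 mm wide; open, the fingers measure 114 mm over their backs; the gripper's body (76 mm by 85 mm) begins 54 mm behind the grasp point. The pads swing forward as they close: fully open they stand 13 mm farther back than shut.
Start: joints at [57.347, 4.996, 78.535, -0, 96.463, -5.907], TCP at [0.248, 0.491, 0.304] pointing down, gripper open.
Joint ranges: [-177.83, 177.83], [-43.37, 116.18], [15.69, 146.23], [-61.86, 241.86], [9.47, 152.12], [-147.06, 147.06]. Speed limits (degrees/s): [159.86, 159.86, 180, 180, 180, 180].

### API

Orientations are given as [roll, pitch, yaw] about the fixed x, y, z axes, in that order (R = Rz(yaw) Ry(pitch) Rx(roll)).
In Python, from plant import sense, get_image, calibration, finish_job, look_for gives the robot as it stands.
- The arm moves only by the tool move_arm, never from a script. Its argument "steps" is one flat list of numbers, 6 for each row, row after row: the shift along the tool's x, y, z normalised to -1 to 1, where 1 is 0.02 m, then the turn, a rotation vector about the tool's x, y, z normalised to -1 to 1, where 1 is 5 degrees. In form: [dx, dy, dz, ax, ay, az, dx, dy, dz, ax, ay, az, ...]. A call has exactly 8 rows; each row shifts and turns the commanded pose from where the row before left it, along the tool's axes as they then stand; what a row does not reach is not made up. A row lasts 1/10 s, in which the tool goes at most 50 mm and 8.59 degrees, less where a joint would pass 70% of its speed; a pose out of reach is approached as far as the arm can. A call with a number of a shift or a turn outside -1 to 1 is refused whole. A call with a gripper value outside its range is refused whole. "fingers" is the opening, from 0 (shut) to 1 (fully open), set as the call begins (left out, the last holds). The fingers move at their own pace and stop on an object; the grip force is fixed at half the most. Time passes only in rows, so rows that do not move let the fingers close, or fill a call up. It gives the time, the measured TCP pose, the force, the opening and the grip force at its end, in the units of the state.
- sense(): the state, without advancing time (a new reading comes with each control period).
- get_image(name): name is "scene" or "top"; returns the picture (400x640x3 uint8, red, green, blue); there is no depth.
- calibration(name): a dict with "fx", "fy", "cx", "cy" (pixels), "origin" and "orientation" of the camera in the world. Camera axes: x right, y up, looking along -z (the intrinsics and any distortion apply to the point x, -y, -z); pixel columns grow to the right and rows downward; lengths in m; the calibration is good to about 2 mm. A picture is of the moment at which its call begins. calibration takes no time and is no camera call.
- finish_job(): hands the job in; it is judged then, once.
Trained networks look in the newest picture that a camera, given by its name, has taken for a name from the list of things; names that differ only in an ending like _2 or _b are one class to them, and where a whole thing is asked for, a point or a joint stands for the part that bears it (a point fixed in the world has none). Each returns a list of dicts, best first, with "score" (0 to 1); they miss things now and then, are a little off and sometimes report something else, mostly with a low value. They report only what shows in the picture. A call takes as long as a camera call. They do not tell look-alikes from the thing itself.
- look_for(camera, name): "bbox" ([left, top, right, bottom] in pixels, round what is visible of it).
The state is a dict: "clock": time; "q": joint angles; "dq": joint speeds; "effort": joint torques, N m; "tcp_pos": TCP position; "ee_rot": TCP orientation; "ft_force": force on the tool from outside, world axes, zero at the start; "wrist_torque": the same for the moment, N m; "gripper_width": finger opening in m; "grasp_force": force on a finger pad.
Only numpy, scipy, OpenCV 4.12 (cv2) and the standard library are available. Lean on these libraries where they do the work, as an engineer would, in place of code of your own. Each camera call takes 0.05 s, during which the arm holds its last target. There are 200 camera calls.

## Working session

There is one attempt and no reset: what is moved stays moved. The work goes in short steps, Python scripts to look and compute and a tool call to move; the robot and the scene stay as the last step left them, time stands still between calls to the robot, and variables do not carry over. Pictures are saved under pics/ and viewed, at most 14 in all, crops included, and the job is handed in when it is done.

Besides the shell and the picture viewer there is one more tool, called in YAML: its name, and indented under it one key for each argument. move_arm: Moves the arm, as the interface text tells. Scaled input: -1 to 1 covers 0.02 m each way for a shift and 5 degrees each way for a turn. Its arguments: {"type":"object","properties":{"steps":{"type":"array","items":{"type":"number","minimum":-1,"maximum":1}},"fingers":{"type":"number"}},"required":["steps"]}

```bash
mkdir -p pics; ls; python3 - <<'E'
from plant import *
import cv2
for n in("scene","top"):
    im=get_image(n); cv2.imwrite(f"pics/{n}0.png",im[:,:,::-1]); print(n,calibration(n))
    for k in ["kit_red","kit_blue","kit_yellow","kit_green","scanner","cradle_seat","pad_red_top","pad_blue_top","pad_yellow_top","pad_green_top","mouse"]:
        print(k,[(round(d['score'],2),[round(x) for x in d['bbox']]) for d in look_for(n,k)][:3])
print(sense())
E
```

```text
pics
scene {'fx': 400.0425060245059, 'fy': 400.0425060245059, 'cx': 317.25210232173646, 'cy': 198.8506881530999, 'origin': array([ 1.51711936, -0.1730459 ,  0.73253647]), 'orientation': array([56.94706999,  0.18523417, 80.7983655 ])}
kit_red [(0.66, [380, 176, 406, 198]), (0.65, [382, 154, 401, 176])]
kit_blue [(0.69, [379, 175, 408, 198])]
kit_yellow [(0.76, [413, 186, 449, 213])]
kit_green [(0.88, [343, 180, 370, 206]), (0.15, [414, 222, 473, 277])]
scanner [(0.58, [184, 182, 227, 215])]
cradle_seat [(0.62, [187, 188, 228, 224])]
pad_red_top [(0.8, [329, 224, 364, 251])]
pad_blue_top [(0.95, [254, 228, 282, 260])]
pad_yellow_top [(0.95, [212, 231, 245, 263]), (0.52, [254, 228, 284, 264])]
pad_green_top [(0.76, [291, 226, 319, 260]), (0.15, [188, 186, 228, 226])]
mouse [(0.91, [295, 186, 319, 211]), (0.57, [188, 186, 232, 225])]
top {'fx': 362.59802010022867, 'fy': 362.59802010022867, 'cx': 320.45325716602537, 'cy': 193.54627078242106, 'origin': array([ 0.32351037, -0.01805882,  1.11119065]), 'orientation': array([  8.53968218,  -1.54108421, -90.11350145])}
kit_red []
kit_blue [(0.4
[... 576 characters left out ...]
230]), (0.49, [346, 129, 374, 173])]
{'clock': 1.2, 'q': array([ 5.73488098e+01,  4.99696165e+00,  7.85348609e+01,  5.85926570e-04,
        9.64624158e+01, -5.90698502e+00]), 'dq': array([-0.01262709,  0.04468338, -0.02787851,  0.06757208,  0.02346665,
       -0.02926735]), 'effort': array([ 5.02033367e-05, -3.51727152e+01, -3.13467264e+01, -6.36525874e-05,
        3.95057787e-04, -2.65246854e-05]), 'tcp_pos': array([0.24751392, 0.49117815, 0.30393764]), 'ee_rot': array([1.79994209e+02, 1.38470094e-05, 1.53255861e+02]), 'ft_force': array([0.76481727, 0.30889261, 0.52050417]), 'wrist_torque': array([0.02970128, 0.00024289, 0.04033809]), 'grasp_force': 0.0, 'gripper_width': 0.0854611972272472}
```

View pics/top0.png

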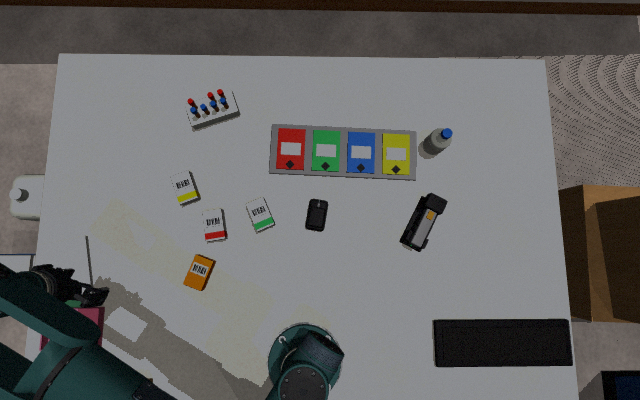

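View pics/scene0.png

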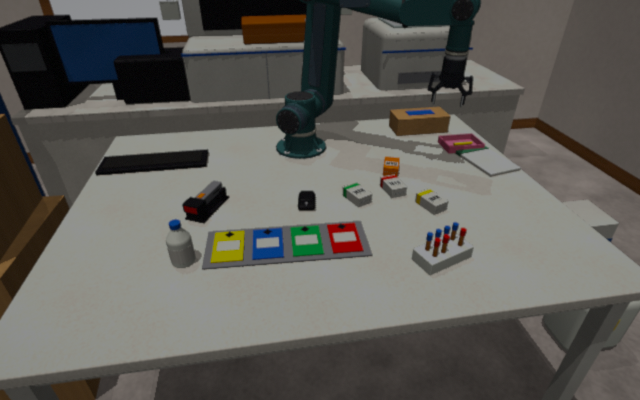

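The top view shows the kits flat on the bench: yellow at (185,188), red at (214,225) and green at (261,214). There is no blue kit. The box at (199,272) is the orange look-alike. The red-banded carton at (214,225) is kit_red because it is white with a red band, while the other is orange all over. I'll confirm that in a crop.

```bash
cat > h.py <<'E'
import numpy as np, cv2
from scipy.spatial.transform import Rotation as R
from plant import *
def cam(n):
    c=calibration(n); return c,R.from_euler('xyz',c['orientation'],degrees=True).as_matrix()
def proj(n,P):
    c,M=cam(n); p=(np.atleast_2d(P)-c['origin'])@M
    return np.c_[c['cx']+c['fx']*p[:,0]/-p[:,2], c['cy']-c['fy']*p[:,1]/-p[:,2]]
def back(n,uv,z):
    c,M=cam(n); uv=np.atleast_2d(np.asarray(uv,float))
    d=np.c_[(uv[:,0]-c['cx'])/c['fx'],-(uv[:,1]-c['cy'])/c['fy'],-np.ones(len(uv))]@M.T
    return c['origin']+d*((z-c['origin'][2])/d[:,2])[:,None]
E
python3 - <<'E'
from h import *
t=cv2.imread("pics/top0.png"); s=cv2.imread("pics/scene0.png")
a=cv2.resize(t[165:295,165:285],None,fx=4.4,fy=4.4,interpolation=cv2.INTER_CUBIC)
cv2.imwrite("pics/crop1.png",a)
hues={'red':0,'green':60,'blue':112,'yellow':28}
for n,im,roi in(("top",t,(120,180,268,420)),("scene",s,(215,270,200,375))):
    hsv=cv2.cvtColor(im,cv2.COLOR_BGR2HSV)
    for k,h in hues.items():
        dh=np.abs((hsv[...,0].astype(int)-h+90)%180-90)
        m=((dh<10)&(hsv[...,1]>130)&(hsv[...,2]>60)).astype(np.uint8); q=np.zeros_like(m); q[roi[0]:roi[1],roi[2]:roi[3]]=m[roi[0]:roi[1],roi[2]:roi[3]]
        cs=max(cv2.findContours(q,0,2)[0],key=cv2.contourArea)
        hull=cv2.convexHull(cs); M=cv2.moments(hull)
        # corners via approx quad
        quad=cv2.approxPolyN(hull,4).reshape(-1,2)
        W=back(n,quad,.012); print(n,k,'cent',back(n,[M['m10']/M['m00'],M['m01']/M['m00']],.012)[0].round(4)[:2],'minrect',[np.round(v,3) for v in cv2.minAreaRect((back(n,hull.reshape(-1,2),.012)[:,:2]*1000).astype(np.float32))])
        ins=(hsv[...,1]<90)&(hsv[...,2]>130); f=np.zeros_like(m); cv2.fillPoly(f,[hull],1); f=cv2.erode(f,np.ones((5,5)))
        ys,xs=np.nonzero(ins&(f>0)); print('   white',back(n,[xs.mean(),ys.mean()],.012)[0].round(4)[:2],len(xs), 'quadc',W.mean(0).round(4)[:2])
E
```

```text
top red cent [0.63   0.0454] minrect [array([630.478,  45.353]), array([ 84.828, 130.707]), np.float64(87.446)]
   white [0.6314 0.0454] 244 quadc [0.6301 0.0451]
top green cent [ 0.6249 -0.0643] minrect [array([625.85 , -64.537]), array([ 84.428, 130.087]), np.float64(87.437)]
   white [ 0.6265 -0.0642] 250 quadc [ 0.6259 -0.064 ]
top blue cent [ 0.6201 -0.1737] minrect [array([ 620.702, -173.655]), array([ 84.76, 129.84]), np.float64(88.625)]
   white [ 0.6213 -0.1746] 234 quadc [ 0.6209 -0.1737]
top yellow cent [ 0.6152 -0.2836] minrect [array([ 615.766, -283.591]), array([ 85.315, 130.73 ]), np.float64(87.795)]
   white [ 0.6161 -0.2846] 233 quadc [ 0.6158 -0.2837]
scene red cent [0.6387 0.045 ] minrect [array([634.393,  45.621]), array([ 85.341, 133.245]), np.float64(87.305)]
   white [0.6328 0.0458] 194 quadc [0.6342 0.0453]Traceback (most recent call last):
  File "<stdin>", line 14, in <module>
cv2.error: OpenCV(4.12.0) /io/opencv/modules/imgproc/src/approx.cpp:987: error: (-215:Assertion failed) (curve.cols == 1 && curve.rows >= nsides) || (curve.rows == 1 && curve.cols >= nsides) in function 'approxPolyN'
```

View pics/crop1.png

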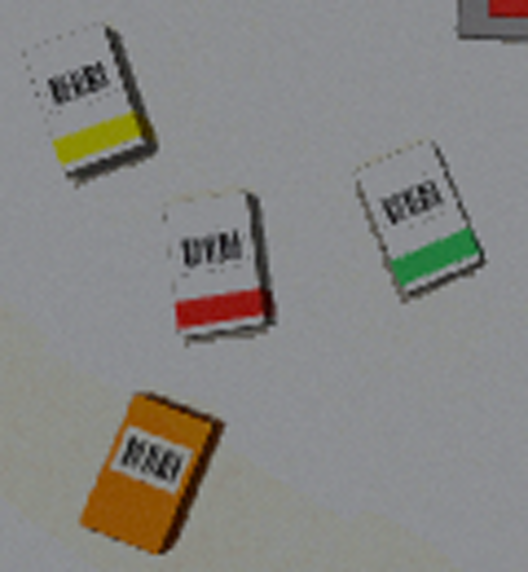

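The crop confirms three white cartons with yellow, red and green bands, each with its foot and band towards the robot. The orange carton at crop (150,470) is the decoy.

```bash
cat >> h.py <<'E'
import json
HUE={'red':0,'green':60,'yellow':28}
def kits(n,im,rois,zt=.036):
    hsv=cv2.cvtColor(im,cv2.COLOR_RGB2HSV); g=im.max(2)
    out={}
    for k,(u0,v0,u1,v1) in rois.items():
        s=(slice(v0,v1),slice(u0,u1))
        dh=np.abs((hsv[...,0].astype(int)-HUE[k]+90)%180-90)
        m=np.zeros(g.shape,np.uint8); m[s]=((dh<10)&(hsv[...,1]>110)&(g>110))[s]
        cs=max(cv2.findContours(m,0,2)[0],key=cv2.contourArea); f=np.zeros_like(m); cv2.drawContours(f,[cs],-1,1,-1)
        ys,xs=np.nonzero(f); b=back(n,np.c_[xs,ys],zt)[:,:2]
        c=b.mean(0); ax=np.linalg.svd(b-c)[2][0]; yaw=np.degrees(np.arctan2(-ax[0],ax[1]))
        yaw=(yaw+90)%180-90
        w=cv2.minAreaRect((b*1000).astype(np.float32))
        out[k]=(c.round(4),round(yaw,1),np.round(w[1],0),len(xs),[xs.mean().round(1),ys.mean().round(1)])
    return out
def log():
    s=sense(); open('log.txt','a').write(json.dumps([list(s['q']),list(s['tcp_pos']),list(s['ee_rot'])])+'\n'); return s
E
python3 - <<'E'
from h import *
log()
im=cv2.imread("pics/top0.png")[:,:,::-1].copy()
r={'yellow':(168,165,205,210),'red':(198,200,232,245),'green':(244,192,280,236)}
K=kits("top",im,r)
g=im.max(2)
for k,(u0,v0,u1,v1) in r.items():
    c,yaw=K[k][:2]; print(k,K[k])
    # dark label text: dark px within 15..55mm ahead of band
    a=np.radians(yaw); ex=np.array([np.cos(a),np.sin(a)]); ey=np.array([-ex[1],ex[0]])
    vv,uu=np.mgrid[v0:v1,u0:u1]; P=back("top",np.c_[uu.ravel(),vv.ravel()],.036)[:,:2]-c
    l=np.c_[P@ex,P@ey]; G=g[v0:v1,u0:u1].ravel().astype(float)
    i=(l[:,0]>.018)&(l[:,0]<.055)&(abs(l[:,1])<.024); w=np.clip(G[i].max()-30-G[i],0,None)
    L=(l[i]*w[:,None]).sum(0)/w.sum(); print('  label local',L.round(4),'world',(c+L[0]*ex+L[1]*ey).round(4),'yaw from label',round(yaw+np.degrees(np.arctan2(L[1],L[0])),1))
E
```

```text
yellow (array([0.4767, 0.3505]), np.float64(20.3), array([16., 56.]), 107, [np.float64(186.4), np.float64(196.0)])
  label local [0.0403 0.0002] world [0.5144 0.3646] yaw from label 20.5
red (array([0.3626, 0.2637]), np.float64(8.7), array([17., 55.]), 113, [np.float64(214.3), np.float64(234.7)])
  label local [0.0402 0.0003] world [0.4023 0.2701] yaw from label 9.2
green (array([0.3973, 0.1217]), np.float64(24.1), array([16., 55.]), 102, [np.float64(263.3), np.float64(222.8)])
  label local [ 0.0399 -0.0003] world [0.4338 0.1377] yaw from label 23.7
```

```bash
cat >> h.py <<'E'
def T(Rm,p):
    A=np.eye(4); A[:3,:3]=Rm; A[:3,3]=p; return A
def here():
    s=log(); return T(R.from_euler('xyz',s['ee_rot'],degrees=True).as_matrix(),s['tcp_pos'])
def lyingT(k,yaw,th,hz=.023,gx=0.,up=0.,g=.054):
    """TCP pose over flat kit at origin k, tool tilted back th deg"""
    Rk=R.from_euler('z',yaw,degrees=True).as_matrix(); s,c=np.sin(np.radians(th)),np.cos(np.radians(th))
    Rt=Rk@np.array([[-c,0,-s],[0,1,0],[s,0,-c]])
    return T(Rt,np.array([k[0],k[1],0])+Rk@[gx,0,hz+up]-g*Rt[:,2])
from scipy.linalg import logm,expm
def plan(tgts,ns=None,start=None):
    A=here() if start is None else start
    for i,B in enumerate(tgts):
        D=np.linalg.inv(A)@B; rv=R.from_matrix(D[:3,:3]).as_rotvec(degrees=True)
        n=ns[i] if ns else 8*int(np.ceil(max(np.linalg.norm(D[:3,3])/.02,np.linalg.norm(rv)/5)/8/.95))
        # straight line in world, constant turn: row shifts differ as tool turns
        L=np.real(logm(D))/n; E=expm(L)
        row=np.r_[E[:3,3]/.02,R.from_matrix(E[:3,:3]).as_rotvec(degrees=True)/5].round(2)
        if abs(row).max()>1: print('ROW TOO BIG')
        for _ in range(n):
            A=A@T(np.eye(3),row[:3]*.02); A=A@T(R.from_rotvec(row[3:]*5,degrees=True).as_matrix(),[0,0,0])
        print(n,'rows',row.tolist(),'end err mm',((A-B)[:3,3]*1000).round(1),'tcp',A[:3,3].round(3))
    return A
E
python3 - <<'E'
from h import *
k=(.505,.3611)
plan([lyingT(k,20.4,45,up=.10),lyingT(k,20.4,45)])
E
```

```text
24 rows [-0.73, -0.17, 0.05, 0.15, 0.35, -0.37] end err mm [ 0.4 -0.5  1.3] tcp [0.541 0.374 0.163]
8 rows [-0.44, 0.0, 0.45, 0.01, 0.01, -0.0] end err mm [-0.1 -0.7  0.6] tcp [0.541 0.374 0.062]
```

move_arm:
  steps: [-0.73,-0.17,0.05,0.15,0.35,-0.37,-0.73,-0.17,0.05,0.15,0.35,-0.37,-0.73,-0.17,0.05,0.15,0.35,-0.37,-0.73,-0.17,0.05,0.15,0.35,-0.37,-0.73,-0.17,0.05,0.15,0.35,-0.37,-0.73,-0.17,0.05,0.15,0.35,-0.37,-0.73,-0.17,0.05,0.15,0.35,-0.37,-0.73,-0.17,0.05,0.15,0.35,-0.37]
  fingers: 1

```text
clock: 2.0
tcp_pos: [0.3461, 0.425, 0.2843]
ee_rot: [-175.8, -14.7, 167.7]
ft_force: [-0.1, 0.1, 0.1]
gripper_width: 0.0853
grasp_force: 0.0
```

move_arm:
  steps: [-0.73,-0.17,0.05,0.15,0.35,-0.37,-0.73,-0.17,0.05,0.15,0.35,-0.37,-0.73,-0.17,0.05,0.15,0.35,-0.37,-0.73,-0.17,0.05,0.15,0.35,-0.37,-0.73,-0.17,0.05,0.15,0.35,-0.37,-0.73,-0.17,0.05,0.15,0.35,-0.37,-0.73,-0.17,0.05,0.15,0.35,-0.37,-0.73,-0.17,0.05,0.15,0.35,-0.37]

```text
clock: 2.8
tcp_pos: [0.4489, 0.3861, 0.2364]
ee_rot: [-175.4, -29.8, -177.6]
ft_force: [-0.5, 0.3, -0.5]
gripper_width: 0.0855
grasp_force: 0.0
```

move_arm:
  steps: [-0.73,-0.17,0.05,0.15,0.35,-0.37,-0.73,-0.17,0.05,0.15,0.35,-0.37,-0.73,-0.17,0.05,0.15,0.35,-0.37,-0.73,-0.17,0.05,0.15,0.35,-0.37,-0.73,-0.17,0.05,0.15,0.35,-0.37,-0.73,-0.17,0.05,0.15,0.35,-0.37,-0.73,-0.17,0.05,0.15,0.35,-0.37,-0.73,-0.17,0.05,0.15,0.35,-0.37]

```text
clock: 3.6
tcp_pos: [0.5419, 0.3738, 0.1618]
ee_rot: [179.7, -44.5, -159.7]
ft_force: [0.6, 0.3, 0.6]
gripper_width: 0.085
grasp_force: 0.0
```

```bash
python3 - <<'E'
from h import *
k=(.505,.3611)
print(sense()['q'].round(1)); plan([lyingT(k,20.4,45,up=.10),lyingT(k,20.4,45)])
im=get_image("top"); cv2.imwrite("pics/t1.png",im[:,:,::-1])
E
```

```text
[ 27.6  47.6  43.9   7.3 132.5 -79.8]
8 rows [0.0, 0.01, 0.01, 0.01, 0.01, -0.0] end err mm [-0.5  0.5 -0.5] tcp [0.54  0.375 0.161]
8 rows [-0.44, -0.0, 0.44, -0.0, 0.0, -0.0] end err mm [-0.3  0.3 -0. ] tcp [0.54  0.375 0.061]
```

move_arm:
  steps: [-0.44,0.01,0.45,0.01,0.01,0,-0.44,0.01,0.45,0.01,0.01,0,-0.44,0.01,0.45,0.01,0.01,0,-0.44,0.01,0.45,0.01,0.01,0,-0.44,0.01,0.45,0.01,0.01,0,-0.44,0.01,0.45,0.01,0.01,0,-0.44,0.01,0.45,0.01,0.01,0,-0.44,0.01,0.45,0.01,0.01,0]

```text
clock: 4.45
tcp_pos: [0.5401, 0.3752, 0.0608]
ee_rot: [-179.8, -44.9, -159.8]
ft_force: [0.1, -0.6, 0.2]
gripper_width: 0.0852
grasp_force: 0.0
```

```bash
python3 - <<'E'
from h import *
k=(.505,.3611)
print(sense()['q'].round(1)); plan([lyingT(k,20.4,45)])
im=get_image("scene"); u,v=432,195; cv2.imwrite("pics/s1.png",cv2.resize(im[120:240,350:510,::-1],None,fx=4,fy=4,interpolation=2))
E
```

```text
[ 27.8  52.3  47.9   6.3 124.3 -81. ]
8 rows [0.0, -0.01, -0.0, -0.0, 0.0, -0.0] end err mm [-0.1 -0.7 -0.4] tcp [0.541 0.374 0.061]
```

View pics/s1.png

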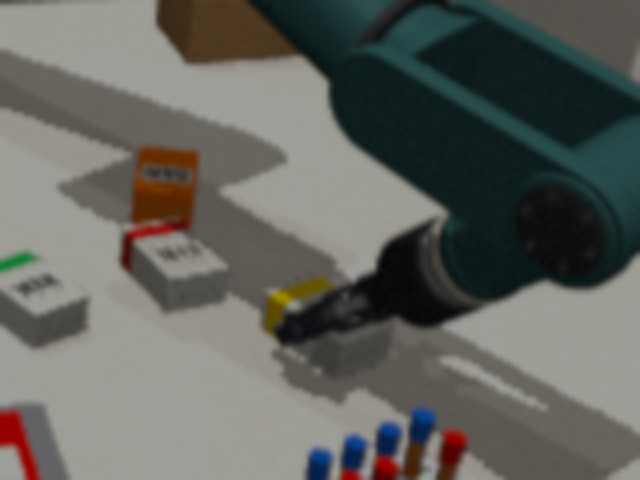

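The yellow kit sits between the fingers at about crop (330,320), and the tips are clear of the bench. Closing.

move_arm:
  steps: [0,0,0,0,0,0,0,0,0,0,0,0,0,0,0,0,0,0,0,0,0,0,0,0,0,0,0,0,0,0,0,0,0,0,0,0,0,0,0,0,0,0,0,0,0,0,0,0]
  fingers: 0

```text
clock: 5.3
tcp_pos: [0.5405, 0.3754, 0.0627]
ee_rot: [-179.8, -44.8, -159.8]
ft_force: [2.5, 1.8, 3.9]
gripper_width: 0.0553
grasp_force: 63.9
```

```bash
cat >> h.py <<'E'
ty=np.radians(-2.55); PX=np.array([np.cos(ty),np.sin(ty),0]); PY=np.array([-PX[1],PX[0],0])
PAD={'red':(.6306,.0454),'green':(.6260,-.0643),'yellow':(.6158,-.2840)}
def standT(col,G,up=0.):
    """TCP pose for kit (TCP in kit frame = G) standing on its pad"""
    p=np.array([*PAD[col],.012])
    Rk=np.c_[[0,0,1],PY,-PX]          # kit x up, y=PY, z=-PX
    return T(Rk,p+PX*.018+np.array([0,0,.045+up]))@G
def kitT(k,yaw): return T(R.from_euler('z',yaw,degrees=True).as_matrix(),[*k,0])
E
python3 - <<'E'
from h import *
A=here(); s=sense(); print(s['gripper_width'],s['grasp_force'],s['q'].round(1))
# actual kit pose after self-centring: y centre/yaw from the tool
yaw=np.degrees(np.arctan2(-A[0,1],A[1,1])); k=np.array([.505,.3611]); y=A[:2,1]/np.hypot(*A[:2,1]); k=k+y*((A[:2,3]-k)@y)
print('kit',k,yaw); G=np.linalg.inv(kitT(k,yaw))@A; np.save('G.npy',G); print(G.round(3))
lift=T(A[:3,:3],A[:3,3]+[0,0,.12]); mid=standT('yellow',G,.08)
m2=mid.copy(); m2[:3,3]=[.42,.1,.27]
B=plan([lift]); plan([m2,mid],start=B)
E
```

```text
0.05526315670541106 63.88023018836975 [ 27.8  52.2  47.8   6.3 124.4 -81. ]
kit [0.50462932 0.3621021 ] 20.299467518310983
[[-0.71   0.    -0.705  0.038]
 [ 0.001  1.    -0.001 -0.   ]
 [ 0.705 -0.002 -0.71   0.063]
 [ 0.     0.     0.     1.   ]]
8 rows [0.53, -0.0, -0.53, -0.0, 0.0, -0.0] end err mm [-0.5  0.1 -0.1] tcp [0.54  0.375 0.183]
24 rows [0.38, -0.55, -0.16, -0.0, -0.74, 0.21] end err mm [ 2.3 -1.   0.8] tcp [0.422 0.099 0.271]
24 rows [-0.1, -0.78, 0.39, 0.0, 0.0, 0.0] end err mm [ 2.1 -0.1 -1.9] tcp [ 0.573 -0.282  0.173]
```

move_arm:
  steps: [0.53,0,-0.53,0,0,0,0.53,0,-0.53,0,0,0,0.53,0,-0.53,0,0,0,0.53,0,-0.53,0,0,0,0.53,0,-0.53,0,0,0,0.53,0,-0.53,0,0,0,0.53,0,-0.53,0,0,0,0.53,0,-0.53,0,0,0]

```text
clock: 6.1
tcp_pos: [0.5398, 0.3754, 0.1831]
ee_rot: [-179.8, -44.9, -159.8]
ft_force: [-0.1, 1.0, -2.2]
gripper_width: 0.0554
grasp_force: 63.4
```

move_arm:
  steps: [0.38,-0.55,-0.16,0,-0.74,0.21,0.38,-0.55,-0.16,0,-0.74,0.21,0.38,-0.55,-0.16,0,-0.74,0.21,0.38,-0.55,-0.16,0,-0.74,0.21,0.38,-0.55,-0.16,0,-0.74,0.21,0.38,-0.55,-0.16,0,-0.74,0.21,0.38,-0.55,-0.16,0,-0.74,0.21,0.38,-0.55,-0.16,0,-0.74,0.21]

```text
clock: 6.9
tcp_pos: [0.529, 0.2819, 0.2395]
ee_rot: [-175.6, -14.8, -168.1]
ft_force: [0.2, 0.6, -1.0]
gripper_width: 0.0551
grasp_force: 63.3
```

move_arm:
  steps: [0.38,-0.55,-0.16,0,-0.74,0.21,0.38,-0.55,-0.16,0,-0.74,0.21,0.38,-0.55,-0.16,0,-0.74,0.21,0.38,-0.55,-0.16,0,-0.74,0.21,0.38,-0.55,-0.16,0,-0.74,0.21,0.38,-0.55,-0.16,0,-0.74,0.21,0.38,-0.55,-0.16,0,-0.74,0.21,0.38,-0.55,-0.16,0,-0.74,0.21]

```text
clock: 7.7
tcp_pos: [0.4839, 0.188, 0.2733]
ee_rot: [-175.6, 15.4, -174.1]
ft_force: [0.7, 0.5, -1.7]
gripper_width: 0.0555
grasp_force: 63.4
```

```bash
python3 - <<'E'
from h import *
here(); s=sense(); print(s['gripper_width'],s['grasp_force'],s['q'].round(1))
# fit simple spherical-wrist kinematics
L=[json.loads(l) for l in open('log.txt')]
def fk(q,p):
    a1,d1,a2,a3,d4,d6=p; q=np.radians(q); Rz=lambda t:R.from_euler('z',t).as_matrix(); Ry=lambda t:R.from_euler('y',t).as_matrix()
    A=Rz(q[0]); x=A@[a1,0,d1]; A=A@Ry(q[1]); x=x+A@[0,0,a2]; A=A@Ry(q[2]); x=x+A@[a3,0,d4]; A=A@Rz(q[3])@Ry(q[4]); x=x+A@[0,0,d6]; A=A@Rz(q[5]); return x,A
from scipy.optimize import least_squares
r=least_squares(lambda p:np.ravel([fk(l[0],p)[0]-l[1] for l in L]),[0,.3,.3,0,.3,.15]); print(r.x.round(4),abs(r.fun).max())
for l in L[-2:]: print(fk(l[0],r.x)[1].round(2), R.from_euler('xyz',l[2],degrees=True).as_matrix().round(2))
E
```

```text
0.05554616903729177 63.35359811782837 [ 18.7  -5.8  93.8  -7.8  78.  -75.9]
[0.0887 0.2072 0.7109 0.1708 0.38   0.4884] 0.08278200277621116
[[ 0.35 -0.67 -0.66]
 [-0.94 -0.24 -0.25]
 [ 0.    0.7  -0.71]] [[-0.67 -0.35 -0.66]
 [-0.24  0.94 -0.25]
 [ 0.7  -0.   -0.71]]
[[ 0.08 -0.96  0.27]
 [-0.99 -0.1  -0.05]
 [ 0.07 -0.26 -0.96]] [[-0.96 -0.08  0.27]
 [-0.1   0.99 -0.05]
 [-0.26 -0.07 -0.96]]
```

move_arm:
  steps: [0.38,-0.55,-0.16,0,-0.74,0.21,0.38,-0.55,-0.16,0,-0.74,0.21,0.38,-0.55,-0.16,0,-0.74,0.21,0.38,-0.55,-0.16,0,-0.74,0.21,0.38,-0.55,-0.16,0,-0.74,0.21,0.38,-0.55,-0.16,0,-0.74,0.21,0.38,-0.55,-0.16,0,-0.74,0.21,0.38,-0.55,-0.16,0,-0.74,0.21]

```text
clock: 8.5
tcp_pos: [0.421, 0.0985, 0.2702]
ee_rot: [-180.0, 45.3, 177.5]
ft_force: [0.0, -0.9, -1.7]
gripper_width: 0.055
grasp_force: 63.4
```

```bash
cat > kin.py <<'E'
from h import *
from scipy.optimize import least_squares
def fk(q,p):
    q=np.radians(q); Rz=lambda t:R.from_euler('z',t).as_matrix(); Ry=lambda t:R.from_euler('y',t).as_matrix()
    A=Rz(q[0]); x=A@[p[0],0,p[1]]; A=A@Ry(q[1]); x=x+A@[p[2],0,p[3]]; A=A@Ry(q[2]); x=x+A@[p[4],p[7],p[5]]; A=A@Rz(q[3])@Ry(q[4]); x=x+A@[0,0,p[6]]; A=A@Rz(q[5]-np.pi/2*0); return x,A
def fit():
    L=[json.loads(l) for l in open('log.txt')]
    best=None
    r=least_squares(lambda p:np.r_[np.ravel([fk(l[0],p)[0]-l[1] for l in L]),.001*(p-[0,.3,0,.35,0,.35,.2,0])],[0,.3,0,.35,0,.35,.2,0]); return r.x,abs(r.fun).max()
E
python3 - <<'E'
from kin import *
A=here(); s=sense(); print(s['gripper_width'],s['q'].round(1))
print(fit())
G=np.load('G.npy'); plan([standT('yellow',G,.08),standT('yellow',G,.01)])
E
```

```text
0.05504689217573873 [ 11.3 -33.1 120.9 -13.1  48.6 -71.4]
(array([2.62916051e-06, 1.52599520e-01, 8.58326558e-07, 4.48998199e-01,
       1.00699329e-01, 4.99796827e-01, 2.52198226e-01, 5.66000074e-02]), np.float64(0.00014979682693864316))
24 rows [-0.1, -0.78, 0.39, 0.0, 0.0, 0.0] end err mm [ 0.2 -0.8 -2.5] tcp [ 0.571 -0.283  0.173]
8 rows [0.3, 0.01, 0.3, 0.0, 0.0, 0.0] end err mm [ 0.6  0.7 -0.4] tcp [ 0.572 -0.281  0.105]
```

```bash
cat >> kin.py <<'E'
LO=np.array([-177.83,-43.37,15.69,-61.86,9.47,-147.06]); HI=np.array([177.83,116.18,146.23,241.86,152.12,147.06])
P=np.array([0,.1526,0,.449,.1007,.4998,.2522,.0566])
RZ=R.from_euler('z',-90,degrees=True).as_matrix()
def ik(B,q0):
    # unknown constant tool turn taken from log
    l=json.loads(open('log.txt').readlines()[0]); C=fk(l[0],P)[1].T@R.from_euler('xyz',l[2],degrees=True).as_matrix()
    def f(q):
        x,A=fk(q,P); return np.r_[(x-B[:3,3])*10,R.from_matrix((A@C).T@B[:3,:3]).as_rotvec()]
    r=least_squares(f,np.clip(q0,LO+.1,HI-.1),bounds=(LO,HI)); return r.x,abs(r.fun).max()
E
python3 - <<'E'
from kin import *
G=np.load('G.npy'); q=sense()['q']
for c in('yellow','green','red'):
  for u in(.08,0):
    a,e=ik(standT(c,G,u),q); print(c,u,a.round(1),round(e,4))
k={'green':((.4246,.1337),24),'red':((.3925,.2686),9)}
for c,(p,y) in k.items():
  for u in(.1,0):
    a,e=ik(lyingT(p,y,45,up=u,hz=.025),q); print(c,u,a.round(1),round(e,4))
E
```

```text
yellow 0.08 [ -40.6    3.6  103.2   36.8   42.1 -147.1] 0.0343
yellow 0 [ -38.9    9.6  105.9   36.2   34.1 -147.1] 0.0899
green 0.08 [ -15.6   -5.6  113.1   19.    29.4 -115.9] 0.0
green 0 [ -15.6    1.6  117.1   29.1   19.1 -127. ] 0.0
red 0.08 [-1.000e-01 -5.000e+00  1.126e+02 -3.900e+00  2.730e+01 -8.470e+01] 0.0
red 0 [-1.000e-01  2.200e+00  1.165e+02 -6.500e+00  1.620e+01 -8.200e+01] 0.0
green 0.1 [  14.7   25.9   77.7   -7.7  120.8 -100.5] 0.0
green 0 [ 14.7  32.2  81.1  -7.  111.1 -99.1] 0.0
red 0.1 [ 21.7  27.9  74.8  10.5 121.2 -75.5] 0.0
red 0 [ 21.7  34.   78.3   9.6 111.7 -77.3] 0.0
```

The yellow pad would take joint 6 past its range with this grip. I'll put the kit back down and regrasp it with the tool turned half round.

```bash
python3 - <<'E'
from kin import *
G=np.load('G.npy'); F=T(np.diag([-1,-1,1]),[0,0,0])
q=np.array([11.3,-33.1,120.9,-13.1,48.6,100.])
for c in('yellow','green','red'):
  for u in(.08,0):
    a,e=ik(standT(c,G@F,u),q); print(c,u,a.round(1),round(e,4))
k=np.array([.5046,.3621]); D=kitT(k,20.3)@G
up=D.copy(); up[2,3]+=.12; dn=D.copy(); dn[2,3]+=.0005
B=plan([up]); plan([dn],start=B)
E
```

```text
yellow 0.08 [-41.7   3.8 103.9  41.5  42.3  27.1] 0.0
yellow 0 [-41.7  10.2 107.5  50.6  35.3  15.5] 0.0
green 0.08 [-15.6  -5.6 113.1  19.   29.4  64.1] 0.0
green 0 [-15.6   1.6 117.1  29.1  19.1  53. ] 0.0
red 0.08 [-1.000e-01 -5.000e+00  1.126e+02 -3.900e+00  2.730e+01  9.530e+01] 0.0
red 0 [-1.000e-01  2.200e+00  1.165e+02 -6.500e+00  1.620e+01  9.800e+01] 0.0
24 rows [-0.36, 0.56, 0.18, 0.0, 0.74, -0.21] end err mm [-1.2  1.2  0.9] tcp [0.539 0.377 0.184]
8 rows [-0.53, -0.01, 0.53, 0.0, -0.0, -0.0] end err mm [-0.3 -0.4  0.5] tcp [0.54  0.375 0.064]
```

move_arm:
  steps: [-0.36,0.56,0.18,0,0.74,-0.21,-0.36,0.56,0.18,0,0.74,-0.21,-0.36,0.56,0.18,0,0.74,-0.21,-0.36,0.56,0.18,0,0.74,-0.21,-0.36,0.56,0.18,0,0.74,-0.21,-0.36,0.56,0.18,0,0.74,-0.21,-0.36,0.56,0.18,0,0.74,-0.21,-0.36,0.56,0.18,0,0.74,-0.21]

```text
clock: 9.3
tcp_pos: [0.4843, 0.1895, 0.2737]
ee_rot: [-175.6, 15.0, -174.1]
ft_force: [-0.5, 0.2, -1.5]
gripper_width: 0.0554
grasp_force: 63.6
```

move_arm:
  steps: [-0.36,0.56,0.18,0,0.74,-0.21,-0.36,0.56,0.18,0,0.74,-0.21,-0.36,0.56,0.18,0,0.74,-0.21,-0.36,0.56,0.18,0,0.74,-0.21,-0.36,0.56,0.18,0,0.74,-0.21,-0.36,0.56,0.18,0,0.74,-0.21,-0.36,0.56,0.18,0,0.74,-0.21,-0.36,0.56,0.18,0,0.74,-0.21]

```text
clock: 10.1
tcp_pos: [0.5292, 0.284, 0.2402]
ee_rot: [-175.6, -15.1, -168.0]
ft_force: [-0.1, 0.4, -1.9]
gripper_width: 0.0553
grasp_force: 63.6
```

move_arm:
  steps: [-0.36,0.56,0.18,0,0.74,-0.21,-0.36,0.56,0.18,0,0.74,-0.21,-0.36,0.56,0.18,0,0.74,-0.21,-0.36,0.56,0.18,0,0.74,-0.21,-0.36,0.56,0.18,0,0.74,-0.21,-0.36,0.56,0.18,0,0.74,-0.21,-0.36,0.56,0.18,0,0.74,-0.21,-0.36,0.56,0.18,0,0.74,-0.21]

```text
clock: 10.9
tcp_pos: [0.5402, 0.3776, 0.1837]
ee_rot: [-179.9, -45.0, -159.8]
ft_force: [0.8, 0.1, -2.0]
gripper_width: 0.0551
grasp_force: 63.6
```

```bash
python3 - <<'E'
from kin import *
G=np.load('G.npy'); F=T(np.diag([-1,-1,1]),[0,0,0])
D=kitT([.5046,.3621],20.3)@G
D[2,3]+=.0005
B=plan([D])
# then: open, back out along -z 90 mm, spin 180 in free air
E=B@T(np.eye(3),[0,0,-.1]); B=plan([E],[8],start=B)
for s in(1,-1): print(ik(E@F,[27,47,44,7,132,100]))
E
```

```text
8 rows [-0.53, -0.01, 0.54, -0.0, -0.01, 0.0] end err mm [-0.4  0.2 -0.5] tcp [0.54  0.376 0.063]
8 rows [0.0, 0.0, -0.63, 0.0, 0.0, -0.0] end err mm [0.5 0.2 0.6] tcp [0.606 0.4   0.134]
(array([ 27.29050864,  60.64734513,  24.64039276,   7.33226822,
       138.88903928, 100.57744821]), np.float64(4.087730968086126e-12))
(array([ 27.29050864,  60.64734513,  24.64039276,   7.33226822,
       138.88903928, 100.57744821]), np.float64(4.087730968086126e-12))
```

move_arm:
  steps: [-0.53,-0.01,0.54,0,0,0,-0.53,-0.01,0.54,0,0,0,-0.53,-0.01,0.54,0,0,0,-0.53,-0.01,0.54,0,0,0,-0.53,-0.01,0.54,0,0,0,-0.53,-0.01,0.54,0,0,0,-0.53,-0.01,0.54,0,0,0,-0.53,-0.01,0.54,0,0,0]

```text
clock: 11.7
tcp_pos: [0.5398, 0.3749, 0.0618]
ee_rot: [-179.8, -44.9, -159.8]
ft_force: [21.7, 9.1, 62.2]
gripper_width: 0.0552
grasp_force: 72.1
```

move_arm:
  steps: [0,0,0,0,0,0,0,0,0,0,0,0,0,0,0,0,0,0,0,0,0,0,0,0,0,0,0,0,0,0,0,0,0,0,0,0,0,0,0,0,0,0,0,0,0,0,0,0]
  fingers: 1

```text
clock: 12.5
tcp_pos: [0.5399, 0.3751, 0.0623]
ee_rot: [-179.8, -44.9, -159.8]
ft_force: [-0.4, -0.4, -0.5]
gripper_width: 0.0853
grasp_force: 0.0
```

move_arm:
  steps: [0.53,0,-0.53,0,0,0,0.53,0,-0.53,0,0,0,0.53,0,-0.53,0,0,0,0.53,0,-0.53,0,0,0,0.53,0,-0.53,0,0,0,0.53,0,-0.53,0,0,0,0.53,0,-0.53,0,0,0,0.53,0,-0.53,0,0,0]

```text
clock: 13.3
tcp_pos: [0.5395, 0.3753, 0.1836]
ee_rot: [-179.8, -44.9, -159.8]
ft_force: [-0.3, -0.2, -0.5]
gripper_width: 0.0852
grasp_force: 0.0
```

move_arm:
  steps: [0,0,0,0,0,0.9,0,0,0,0,0,0.9,0,0,0,0,0,0.9,0,0,0,0,0,0.9,0,0,0,0,0,0.9,0,0,0,0,0,0.9,0,0,0,0,0,0.9,0,0,0,0,0,0.9]

```text
clock: 14.1
tcp_pos: [0.5395, 0.3753, 0.1827]
ee_rot: [-149.4, -34.6, 154.3]
ft_force: [-0.2, -1.1, 0.1]
gripper_width: 0.085
grasp_force: 0.0
```

```bash
python3 - <<'E'
from h import *
here(); print(sense()['q'].round(1))
E
```

```text
[ 27.9  47.   42.6   7.4 134.8 -43.1]
```

move_arm:
  steps: [0,0,0,0,0,0.9,0,0,0,0,0,0.9,0,0,0,0,0,0.9,0,0,0,0,0,0.9,0,0,0,0,0,0.9,0,0,0,0,0,0.9,0,0,0,0,0,0.9,0,0,0,0,0,0.9]

```text
clock: 14.9
tcp_pos: [0.5395, 0.3753, 0.1827]
ee_rot: [-136.5, -12.3, 123.1]
ft_force: [1.2, -0.8, 0.0]
gripper_width: 0.0855
grasp_force: 0.0
```

move_arm:
  steps: [0,0,0,0,0,0.9,0,0,0,0,0,0.9,0,0,0,0,0,0.9,0,0,0,0,0,0.9,0,0,0,0,0,0.9,0,0,0,0,0,0.9,0,0,0,0,0,0.9,0,0,0,0,0,0.9]

```text
clock: 15.7
tcp_pos: [0.5395, 0.3753, 0.1827]
ee_rot: [-136.6, 12.9, 97.2]
ft_force: [0.1, 0.6, -0.7]
gripper_width: 0.0852
grasp_force: 0.0
```

move_arm:
  steps: [0,0,0,0,0,0.9,0,0,0,0,0,0.9,0,0,0,0,0,0.9,0,0,0,0,0,0.9,0,0,0,0,0,0.9,0,0,0,0,0,0.9,0,0,0,0,0,0.9,0,0,0,0,0,0.9]

```text
clock: 16.5
tcp_pos: [0.5395, 0.3753, 0.1827]
ee_rot: [-149.9, 35.0, 65.8]
ft_force: [-0.8, 0.5, 0.4]
gripper_width: 0.085
grasp_force: 0.0
```

move_arm:
  steps: [0,0,0,0,0,0.9,0,0,0,0,0,0.9,0,0,0,0,0,0.9,0,0,0,0,0,0.9,0,0,0,0,0,0.9,0,0,0,0,0,0.9,0,0,0,0,0,0.9,0,0,0,0,0,0.9]

```text
clock: 17.3
tcp_pos: [0.5395, 0.3753, 0.1827]
ee_rot: [179.6, 44.9, 19.9]
ft_force: [-0.3, 0.5, -0.8]
gripper_width: 0.0855
grasp_force: 0.0
```

```bash
cat >> h.py <<'E'
F=T(np.diag([-1,-1,1.]),[0,0,0])
E
python3 - <<'E'
from h import *
A=here(); print(sense()['q'].round(1))
D=lyingT((.5046,.3621),20.3,45,hz=.026)@F
plan([D])
im=get_image("top"); cv2.imwrite("pics/t2.png",im[:,:,::-1])
im=get_image("scene"); cv2.imwrite("pics/s2.png",cv2.resize(im[120:240,350:510,::-1],None,fx=4,fy=4,interpolation=2))
E
```

```text
[ 27.9  47.   42.6   7.4 134.8 100.9]
8 rows [0.53, -0.0, 0.52, 0.0, -0.0, -0.01] end err mm [ 0.5  0.1 -0.2] tcp [0.541 0.375 0.064]
```

View pics/s2.png

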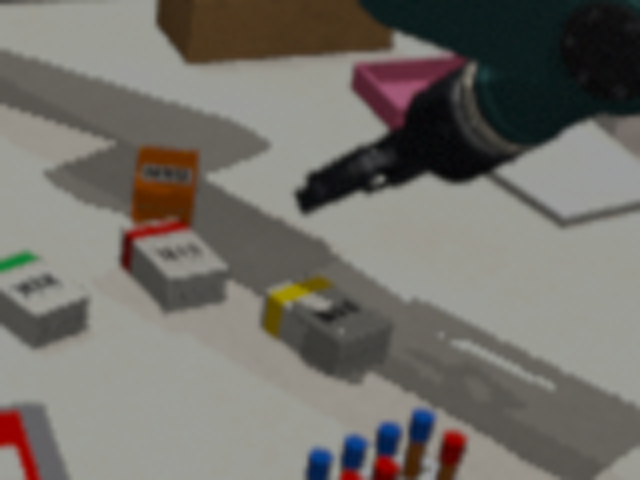

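The yellow kit is back flat at about crop (330,320). Regrasping.

move_arm:
  steps: [0.53,0,0.52,0,0,0,0.53,0,0.52,0,0,0,0.53,0,0.52,0,0,0,0.53,0,0.52,0,0,0,0.53,0,0.52,0,0,0,0.53,0,0.52,0,0,0,0.53,0,0.52,0,0,0,0.53,0,0.52,0,0,0]

```text
clock: 18.2
tcp_pos: [0.5409, 0.3755, 0.0621]
ee_rot: [179.8, 44.9, 20.2]
ft_force: [0.4, 0.2, -0.1]
gripper_width: 0.0855
grasp_force: 0.0
```

move_arm:
  steps: [0,0,0,0,0,0,0,0,0,0,0,0,0,0,0,0,0,0,0,0,0,0,0,0,0,0,0,0,0,0,0,0,0,0,0,0,0,0,0,0,0,0,0,0,0,0,0,0]
  fingers: 0

```text
clock: 19.0
tcp_pos: [0.541, 0.3756, 0.0637]
ee_rot: [179.8, 44.9, 20.2]
ft_force: [0.8, 1.3, 0.5]
gripper_width: 0.0549
grasp_force: 63.7
```

```bash
cat > grab.py <<'E'
import sys
from kin import *
def grab(col,k):
    A=here(); s=sense(); print(s['gripper_width'],s['grasp_force'],s['ft_force'],s['q'].round(1))
    k=np.array(k); y=A[:2,1]/np.hypot(*A[:2,1]); y=y*np.sign(y[1]); yaw=np.degrees(np.arctan2(-y[0],y[1])); k=k+y*((A[:2,3]-k)@y)
    G=np.linalg.inv(kitT(k,yaw))@A; np.save('G.npy',G); print('kit',k.round(4),yaw,'tcp in kit',G[:3,3].round(4))
    lift=A.copy(); lift[2,3]+=.12
    m2=standT(col,G,.08); m2[:3,3]=[.42,.1,.27]
    B=plan([lift]); plan([m2],start=B)
E
python3 -c "
from grab import *
grab('yellow',(.5046,.3621))"
```

```text
0.05489816391697648 63.65967392921448 [0.82437224 1.29086033 0.45572118] [ 27.8  52.3  47.6   6.3 124.6  99. ]
kit [0.5046 0.3621] 20.30409104864713 tcp in kit [0.0388 0.     0.0637]
8 rows [-0.53, 0.0, -0.53, 0.0, -0.0, -0.0] end err mm [-0.4  0.1 -0.1] tcp [0.541 0.376 0.184]
24 rows [-0.39, 0.55, -0.15, 0.0, 0.74, 0.21] end err mm [-1.3 -1.9 -2.1] tcp [0.419 0.098 0.268]
```

move_arm:
  steps: [-0.53,0,-0.53,0,0,0,-0.53,0,-0.53,0,0,0,-0.53,0,-0.53,0,0,0,-0.53,0,-0.53,0,0,0,-0.53,0,-0.53,0,0,0,-0.53,0,-0.53,0,0,0,-0.53,0,-0.53,0,0,0,-0.53,0,-0.53,0,0,0]

```text
clock: 19.8
tcp_pos: [0.5406, 0.3756, 0.1847]
ee_rot: [179.8, 44.9, 20.2]
ft_force: [-0.7, 0.7, -1.8]
gripper_width: 0.0553
grasp_force: 63.7
```

move_arm:
  steps: [-0.39,0.55,-0.15,0,0.74,0.21,-0.39,0.55,-0.15,0,0.74,0.21,-0.39,0.55,-0.15,0,0.74,0.21,-0.39,0.55,-0.15,0,0.74,0.21,-0.39,0.55,-0.15,0,0.74,0.21,-0.39,0.55,-0.15,0,0.74,0.21,-0.39,0.55,-0.15,0,0.74,0.21,-0.39,0.55,-0.15,0,0.74,0.21]

```text
clock: 20.6
tcp_pos: [0.5277, 0.2815, 0.2406]
ee_rot: [175.6, 14.8, 11.9]
ft_force: [0.2, -0.5, -1.4]
gripper_width: 0.055
grasp_force: 63.6
```

move_arm:
  steps: [-0.39,0.55,-0.15,0,0.74,0.21,-0.39,0.55,-0.15,0,0.74,0.21,-0.39,0.55,-0.15,0,0.74,0.21,-0.39,0.55,-0.15,0,0.74,0.21,-0.39,0.55,-0.15,0,0.74,0.21,-0.39,0.55,-0.15,0,0.74,0.21,-0.39,0.55,-0.15,0,0.74,0.21,-0.39,0.55,-0.15,0,0.74,0.21]

```text
clock: 21.4
tcp_pos: [0.481, 0.1872, 0.2728]
ee_rot: [175.6, -15.4, 5.9]
ft_force: [0.9, -0.6, -0.9]
gripper_width: 0.0551
grasp_force: 63.6
```

move_arm:
  steps: [-0.39,0.55,-0.15,0,0.74,0.21,-0.39,0.55,-0.15,0,0.74,0.21,-0.39,0.55,-0.15,0,0.74,0.21,-0.39,0.55,-0.15,0,0.74,0.21,-0.39,0.55,-0.15,0,0.74,0.21,-0.39,0.55,-0.15,0,0.74,0.21,-0.39,0.55,-0.15,0,0.74,0.21,-0.39,0.55,-0.15,0,0.74,0.21]

```text
clock: 22.2
tcp_pos: [0.4175, 0.0975, 0.2676]
ee_rot: [180.0, -45.3, -2.5]
ft_force: [-1.2, -0.6, -2.1]
gripper_width: 0.0553
grasp_force: 63.6
```

```bash
python3 - <<'E'
from kin import *
G=np.load('G.npy'); B=plan([standT('yellow',G,.08)]); plan([standT('yellow',G,.012)],start=B)
E
```

```text
24 rows [0.11, 0.78, 0.39, -0.0, -0.0, 0.0] end err mm [ 1.1 -2.  -2.4] tcp [ 0.571 -0.284  0.173]
8 rows [-0.3, -0.01, 0.28, -0.0, -0.0, 0.0] end err mm [-0.7 -0.3 -0. ] tcp [ 0.569 -0.282  0.108]
```

move_arm:
  steps: [0.11,0.78,0.39,0,0,0,0.11,0.78,0.39,0,0,0,0.11,0.78,0.39,0,0,0,0.11,0.78,0.39,0,0,0,0.11,0.78,0.39,0,0,0,0.11,0.78,0.39,0,0,0,0.11,0.78,0.39,0,0,0,0.11,0.78,0.39,0,0,0]

```text
clock: 23.0
tcp_pos: [0.4695, -0.0294, 0.236]
ee_rot: [180.0, -45.1, -2.4]
ft_force: [-0.2, 0.6, -1.4]
gripper_width: 0.0552
grasp_force: 63.7
```

move_arm:
  steps: [0.11,0.78,0.39,0,0,0,0.11,0.78,0.39,0,0,0,0.11,0.78,0.39,0,0,0,0.11,0.78,0.39,0,0,0,0.11,0.78,0.39,0,0,0,0.11,0.78,0.39,0,0,0,0.11,0.78,0.39,0,0,0,0.11,0.78,0.39,0,0,0]

```text
clock: 23.8
tcp_pos: [0.5212, -0.1562, 0.2049]
ee_rot: [-180.0, -45.1, -2.3]
ft_force: [0.8, -0.6, -1.6]
gripper_width: 0.0551
grasp_force: 63.7
```

move_arm:
  steps: [0.11,0.78,0.39,0,0,0,0.11,0.78,0.39,0,0,0,0.11,0.78,0.39,0,0,0,0.11,0.78,0.39,0,0,0,0.11,0.78,0.39,0,0,0,0.11,0.78,0.39,0,0,0,0.11,0.78,0.39,0,0,0,0.11,0.78,0.39,0,0,0]

```text
clock: 24.6
tcp_pos: [0.5729, -0.2832, 0.1736]
ee_rot: [-180.0, -45.2, -2.3]
ft_force: [1.2, -1.0, -1.7]
gripper_width: 0.0554
grasp_force: 63.7
```

```bash
python3 - <<'E'
from kin import *
G=np.load('G.npy'); print(sense()['q'].round(1)); plan([standT('yellow',G,.012)])
im=get_image("scene"); cv2.imwrite("pics/s3.png",cv2.resize(im[160:290,150:310,::-1],None,fx=4,fy=4,interpolation=2))
E
```

```text
[-41.8   4.2 103.6  41.9  42.5  26.4]
8 rows [-0.3, -0.01, 0.28, -0.01, -0.0, 0.01] end err mm [0.8 0.5 0.2] tcp [ 0.571 -0.282  0.108]
```

View pics/s3.png

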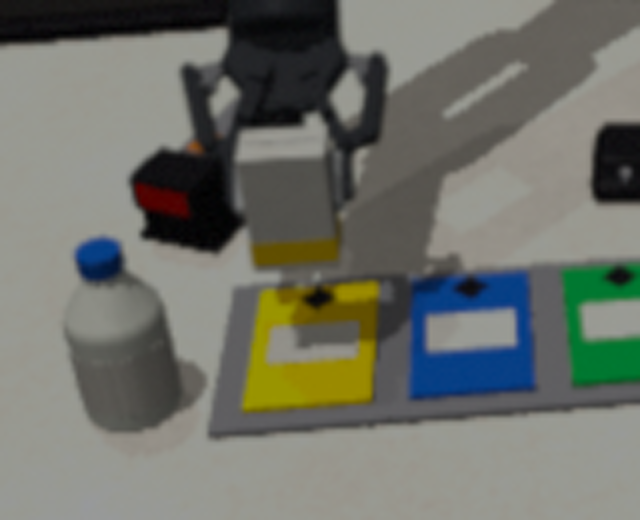

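The yellow kit hangs upright above its pad, foot down, clear of the scanner and the bottle. Lowering it.

move_arm:
  steps: [-0.3,-0.01,0.28,-0.01,0,0.01,-0.3,-0.01,0.28,-0.01,0,0.01,-0.3,-0.01,0.28,-0.01,0,0.01,-0.3,-0.01,0.28,-0.01,0,0.01,-0.3,-0.01,0.28,-0.01,0,0.01,-0.3,-0.01,0.28,-0.01,0,0.01,-0.3,-0.01,0.28,-0.01,0,0.01,-0.3,-0.01,0.28,-0.01,0,0.01]

```text
clock: 25.45
tcp_pos: [0.571, -0.2815, 0.1074]
ee_rot: [179.9, -45.2, -2.9]
ft_force: [0.2, -1.1, -1.5]
gripper_width: 0.055
grasp_force: 63.8
```

```bash
python3 - <<'E'
from kin import *
G=np.load('G.npy'); A=here(); K=A@np.linalg.inv(G); print('kit tilt',np.degrees(np.arccos(K[2,0])),'yaw y',K[:3,1].round(4),PY.round(4)); plan([standT('yellow',G,.003)])
E
```

```text
kit tilt 0.11111909414745283 yaw y [ 0.0498  0.9988 -0.001 ] [0.0445 0.999  0.    ]
8 rows [-0.04, 0.0, 0.03, 0.01, -0.0, -0.0] end err mm [-0.2  0.5  0.7] tcp [ 0.57  -0.281  0.099]
```

move_arm:
  steps: [-0.04,0,0.04,0.01,0,0,-0.04,0,0.04,0.01,0,0,-0.04,0,0.04,0.01,0,0,-0.04,0,0.04,0.01,0,0,-0.04,0,0.04,0.01,0,0,-0.04,0,0.04,0.01,0,0,-0.04,0,0.04,0,0,0,-0.04,0,0.04,0,0,0]

```text
clock: 26.25
tcp_pos: [0.5711, -0.2816, 0.099]
ee_rot: [-179.8, -45.2, -2.9]
ft_force: [-0.2, -0.3, -1.3]
gripper_width: 0.055
grasp_force: 63.8
```

move_arm:
  steps: [-0.02,0,0.02,0,0,0,-0.02,0,0.02,0,0,0,-0.02,0,0.02,0,0,0,0,0,0,0,0,0,0,0,0,0,0,0,0,0,0,0,0,0,0,0,0,0,0,0,0,0,0,0,0,0]

```text
clock: 27.05
tcp_pos: [0.5711, -0.2816, 0.0974]
ee_rot: [-179.8, -45.2, -2.9]
ft_force: [-0.1, -0.1, -2.8]
gripper_width: 0.0552
grasp_force: 63.8
```

```bash
python3 - <<'E'
from kin import *
G=np.load('G.npy'); A=here(); print(((standT('yellow',G,0)-A)[:3,3]*1000).round(2))
E
```

```text
[-0.97 -0.36 -1.55]
```

move_arm:
  steps: [-0.03,0,0,0,0,0,-0.03,0,0.01,0,0,0,0,0,0,0,0,0,0,0,0,0,0,0,0,0,0,0,0,0,0,0,0,0,0,0,0,0,0,0,0,0,0,0,0,0,0,0]

```text
clock: 27.85
tcp_pos: [0.5706, -0.2816, 0.0967]
ee_rot: [-179.8, -45.3, -2.9]
ft_force: [-0.1, -0.2, 2.8]
gripper_width: 0.0554
grasp_force: 64.0
```

move_arm:
  steps: [-0.02,0,0.02,0,0,0,0,0,0,0,0,0,0,0,0,0,0,0,0,0,0,0,0,0,0,0,0,0,0,0,0,0,0,0,0,0,0,0,0,0,0,0,0,0,0,0,0,0]

```text
clock: 28.65
tcp_pos: [0.5706, -0.2816, 0.0967]
ee_rot: [-179.8, -45.3, -2.9]
ft_force: [-3.3, 1.4, 5.6]
gripper_width: 0.055
grasp_force: 64.7
```

Contact is light, about 5 N. I'll release, back off along the tool axis, and look.

move_arm:
  steps: [0,0,0,0,0,0,0,0,0,0,0,0,0,0,0,0,0,0,0,0,0,0,0,0,0,0,0,0,0,0,0,0,0,0,0,0,0,0,0,0,0,0,0,0,0,0,0,0]
  fingers: 1

```text
clock: 29.45
tcp_pos: [0.5704, -0.2816, 0.0958]
ee_rot: [-179.8, -45.2, -2.9]
ft_force: [-0.5, -1.3, 0.1]
gripper_width: 0.0853
grasp_force: 0.0
```

move_arm:
  steps: [0,0,-0.3,0,0,0,0,0,-0.6,0,0,0,0,0,-0.9,0,0,0,0,0,-0.9,0,0,0,0,0,-0.9,0,0,0,0,0,-0.9,0,0,0,0,0,-0.9,0,0,0,0,0,-0.9,0,0,0]

```text
clock: 30.25
tcp_pos: [0.4799, -0.2774, 0.1858]
ee_rot: [-179.9, -45.3, -2.9]
ft_force: [0.0, -0.4, 0.3]
gripper_width: 0.0854
grasp_force: 0.0
```

```bash
cat >> kin.py <<'E'
def bands(rois=None):
    im=get_image("top"); cv2.imwrite("pics/last.png",im[:,:,::-1])
    return kits("top",im,rois or {'red':(190,190,245,260),'green':(236,180,290,245)})
E
python3 - <<'E'
from kin import *
for c,v in bands().items():
    a=np.radians(v[1]); print(c,v,'origin',(v[0]+.03*np.array([np.cos(a),np.sin(a)])).round(4))
q=sense()['q']; D=lyingT((.4246,.1337),24,45,hz=.026,up=.1)@F
print(ik(D,[14,26,78,-8,120,80])); 
A=here(); m=D.copy(); m[:3,3]=(A[:3,3]+D[:3,3])/2+[-.05,0,.1]; 
B=plan([D])
im=get_image("scene"); cv2.imwrite("pics/s4.png",cv2.resize(im[160:290,150:310,::-1],None,fx=4,fy=4,interpolation=2))
E
```

```text
red (array([0.3627, 0.2637]), np.float64(8.6), array([17., 55.]), 112, [np.float64(214.3), np.float64(234.7)]) origin [0.3924 0.2682]
green (array([0.3972, 0.1216]), np.float64(24.7), array([16., 55.]), 104, [np.float64(263.3), np.float64(222.8)]) origin [0.4245 0.1341]
(array([ 14.69720647,  25.83147597,  77.62219534,  -7.65852068,
       120.9401925 ,  79.43805237]), np.float64(1.4467321839873995e-10))
24 rows [0.13, -0.89, -0.0, 0.0, -0.74, -0.25] end err mm [ 0.9 -2.2 -2.3] tcp [0.46  0.147 0.162]
```

View pics/s4.png

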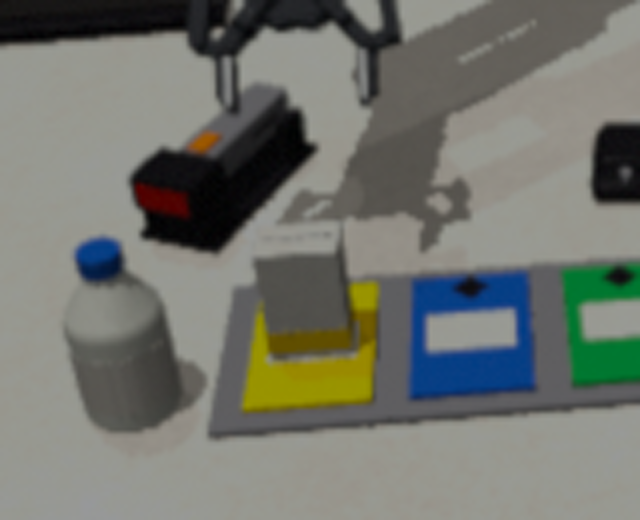

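The yellow kit stands inside its white rectangle, with a white margin showing at the front and right. The red and green kits haven't moved. Now green.

move_arm:
  steps: [0.13,-0.89,0,0,-0.74,-0.25,0.13,-0.89,0,0,-0.74,-0.25,0.13,-0.89,0,0,-0.74,-0.25,0.13,-0.89,0,0,-0.74,-0.25,0.13,-0.89,0,0,-0.74,-0.25,0.13,-0.89,0,0,-0.74,-0.25,0.13,-0.89,0,0,-0.74,-0.25,0.13,-0.89,0,0,-0.74,-0.25]

```text
clock: 31.15
tcp_pos: [0.4965, -0.1338, 0.1895]
ee_rot: [175.0, -15.0, 7.1]
ft_force: [0.6, 0.3, 0.3]
gripper_width: 0.0857
grasp_force: 0.0
```

move_arm:
  steps: [0.13,-0.89,0,0,-0.74,-0.25,0.13,-0.89,0,0,-0.74,-0.25,0.13,-0.89,0,0,-0.74,-0.25,0.13,-0.89,0,0,-0.74,-0.25,0.13,-0.89,0,0,-0.74,-0.25,0.13,-0.89,0,0,-0.74,-0.25,0.13,-0.89,0,0,-0.74,-0.25,0.13,-0.89,0,0,-0.74,-0.25]

```text
clock: 31.95
tcp_pos: [0.4918, 0.0093, 0.1769]
ee_rot: [175.0, 15.4, 14.5]
ft_force: [0.5, -0.0, 0.4]
gripper_width: 0.0853
grasp_force: 0.0
```

move_arm:
  steps: [0.13,-0.89,0,0,-0.74,-0.25,0.13,-0.89,0,0,-0.74,-0.25,0.13,-0.89,0,0,-0.74,-0.25,0.13,-0.89,0,0,-0.74,-0.25,0.13,-0.89,0,0,-0.74,-0.25,0.13,-0.89,0,0,-0.74,-0.25,0.13,-0.89,0,0,-0.74,-0.25,0.13,-0.89,0,0,-0.74,-0.25]

```text
clock: 32.75
tcp_pos: [0.4611, 0.1486, 0.1593]
ee_rot: [-179.7, 45.4, 24.5]
ft_force: [0.8, -0.4, 0.6]
gripper_width: 0.0856
grasp_force: 0.0
```

```bash
python3 - <<'E'
from kin import *
print(sense()['q'].round(1)); plan([lyingT((.4246,.1339),24.1,45,hz=.026)@F],[8])
v=bands({'red':(190,190,245,260)}); print(v)
E
```

```text
[ 14.7  26.5  77.5  -7.8 120.9  79. ]
8 rows [0.42, -0.01, 0.42, -0.0, 0.01, 0.01] end err mm [0.5 0.5 0.1] tcp [0.46  0.15  0.064]Traceback (most recent call last):
  File "<stdin>", line 3, in <module>
  File "kin.py", line 21, in bands
    return kits("top",im,rois or {'red':(190,190,245,260),'green':(236,180,290,245)})
  File "h.py", line 22, in kits
    cs=max(cv2.findContours(m,0,2)[0],key=cv2.contourArea); f=np.zeros_like(m); cv2.drawContours(f,[cs],-1,1,-1)
ValueError: max() iterable argument is empty
```

move_arm:
  steps: [0.42,-0.01,0.42,0,0,0,0.42,-0.01,0.42,0,0,0,0.42,-0.01,0.42,0,0,0,0.42,-0.01,0.42,0,0,0,0.42,-0.01,0.42,0,0,0,0.42,-0.01,0.42,0,0,0,0.42,-0.01,0.42,0,0,0,0.42,-0.01,0.42,0,0,0]

```text
clock: 33.6
tcp_pos: [0.4599, 0.1492, 0.0638]
ee_rot: [-179.8, 45.3, 24.4]
ft_force: [0.2, -0.5, 0.3]
gripper_width: 0.0854
grasp_force: 0.0
```

move_arm:
  steps: [0,0,0,0,0,0,0,0,0,0,0,0,0,0,0,0,0,0,0,0,0,0,0,0,0,0,0,0,0,0,0,0,0,0,0,0,0,0,0,0,0,0,0,0,0,0,0,0]
  fingers: 0

```text
clock: 34.4
tcp_pos: [0.4602, 0.1493, 0.0652]
ee_rot: [-179.8, 45.3, 24.4]
ft_force: [1.1, 1.1, 2.2]
gripper_width: 0.0553
grasp_force: 64.1
```

```bash
python3 - <<'E'
from grab import *
grab('green',(.4246,.1339))
A=here(); G=np.load('G.npy'); l=A.copy(); l[2,3]+=.12; m2=standT('green',G,.08); m2[:3,3]+=[-.09,.01,.06]
B=plan([l],start=A); B=plan([m2],start=B); print(ik(m2,[0,-20,115,0,40,75]))
E
```

```text
0.055261600951759964 64.08944964408875 [1.07821742 1.11387331 2.19990343] [ 14.7  32.3  80.9  -7.1 111.5  80.5]
kit [0.4249 0.1333] 24.255013052065802 tcp in kit [0.0388 0.     0.0652]
8 rows [-0.53, -0.0, -0.53, 0.0, -0.0, 0.0] end err mm [ 0.6 -0.1 -0.1] tcp [0.461 0.149 0.185]
24 rows [-0.12, 0.11, -0.19, -0.0, 0.74, 0.25] end err mm [ 1.2 -0.8  1.8] tcp [0.421 0.099 0.272]
8 rows [-0.53, -0.0, -0.53, 0.0, -0.0, 0.0] end err mm [ 0.6 -0.1 -0.1] tcp [0.461 0.149 0.185]
24 rows [-0.03, 0.44, -0.09, -0.0, 0.74, 0.25] end err mm [ 0.5 -0.4  1.5] tcp [ 0.489 -0.053  0.237]
(array([-18.54694048, -23.31157521, 119.03306351,  17.03373382,
        41.97321056,  65.53529264]), np.float64(4.685141163918161e-13))
```

move_arm:
  steps: [-0.53,0,-0.53,0,0,0,-0.53,0,-0.53,0,0,0,-0.53,0,-0.53,0,0,0,-0.53,0,-0.53,0,0,0,-0.53,0,-0.53,0,0,0,-0.53,0,-0.53,0,0,0,-0.53,0,-0.53,0,0,0,-0.53,0,-0.53,0,0,0]

```text
clock: 35.2
tcp_pos: [0.4606, 0.1491, 0.1861]
ee_rot: [-179.8, 45.3, 24.4]
ft_force: [0.0, 0.2, -2.7]
gripper_width: 0.0552
grasp_force: 63.8
```

move_arm:
  steps: [-0.03,0.44,-0.09,0,0.74,0.25,-0.03,0.44,-0.09,0,0.74,0.25,-0.03,0.44,-0.09,0,0.74,0.25,-0.03,0.44,-0.09,0,0.74,0.25,-0.03,0.44,-0.09,0,0.74,0.25,-0.03,0.44,-0.09,0,0.74,0.25,-0.03,0.44,-0.09,0,0.74,0.25,-0.03,0.44,-0.09,0,0.74,0.25]

```text
clock: 36.0
tcp_pos: [0.4883, 0.085, 0.2029]
ee_rot: [175.0, 15.2, 14.4]
ft_force: [0.1, -0.9, -1.8]
gripper_width: 0.0556
grasp_force: 63.6
```

move_arm:
  steps: [-0.03,0.44,-0.09,0,0.74,0.25,-0.03,0.44,-0.09,0,0.74,0.25,-0.03,0.44,-0.09,0,0.74,0.25,-0.03,0.44,-0.09,0,0.74,0.25,-0.03,0.44,-0.09,0,0.74,0.25,-0.03,0.44,-0.09,0,0.74,0.25,-0.03,0.44,-0.09,0,0.74,0.25,-0.03,0.44,-0.09,0,0.74,0.25]

```text
clock: 36.8
tcp_pos: [0.4969, 0.0169, 0.2232]
ee_rot: [175.0, -15.1, 7.1]
ft_force: [-0.5, -0.6, -2.3]
gripper_width: 0.0554
grasp_force: 63.6
```

move_arm:
  steps: [-0.03,0.44,-0.09,0,0.74,0.25,-0.03,0.44,-0.09,0,0.74,0.25,-0.03,0.44,-0.09,0,0.74,0.25,-0.03,0.44,-0.09,0,0.74,0.25,-0.03,0.44,-0.09,0,0.74,0.25,-0.03,0.44,-0.09,0,0.74,0.25,-0.03,0.44,-0.09,0,0.74,0.25,-0.03,0.44,-0.09,0,0.74,0.25]

```text
clock: 37.6
tcp_pos: [0.488, -0.0524, 0.2363]
ee_rot: [-179.7, -45.2, -2.9]
ft_force: [0.3, 0.5, -3.1]
gripper_width: 0.0554
grasp_force: 63.6
```

```bash
python3 - <<'E'
from kin import *
print(sense()['q'].round(1)); G=np.load('G.npy'); B=plan([standT('green',G,.04)]); B=plan([standT('green',G,.004)],start=B)
E
```

```text
[-18.6 -23.6 119.3  17.2  41.6  65.7]
8 rows [-0.04, 0.04, 0.85, 0.0, -0.01, -0.01] end err mm [ 0.4 -0.6 -0.2] tcp [ 0.579 -0.063  0.136]
8 rows [-0.16, -0.0, 0.16, 0.0, -0.0, 0.0] end err mm [ 0.2 -0.6 -0.4] tcp [ 0.579 -0.063  0.099]
```

move_arm:
  steps: [-0.04,0.04,0.85,0,-0.01,-0.01,-0.04,0.04,0.85,0,-0.01,-0.01,-0.04,0.04,0.85,0,-0.01,-0.01,-0.04,0.04,0.85,0,-0.01,-0.01,-0.04,0.04,0.85,0,-0.01,-0.01,-0.04,0.04,0.85,0,-0.01,-0.01,-0.04,0.04,0.85,0,-0.01,-0.01,-0.04,0.04,0.85,0,-0.01,-0.01]

```text
clock: 38.4
tcp_pos: [0.5801, -0.0625, 0.135]
ee_rot: [179.9, -44.6, -2.3]
ft_force: [0.2, 0.0, -2.6]
gripper_width: 0.0549
grasp_force: 63.8
```

move_arm:
  steps: [-0.16,0,0.16,0,0,0,-0.16,0,0.16,0,0,0,-0.16,0,0.16,0,0,0,-0.16,0,0.16,0,0,0,-0.16,0,0.16,0,0,0,-0.16,0,0.16,0,0,0,-0.16,0,0.16,0,0,0,-0.16,0,0.16,0,0,0]

```text
clock: 39.2
tcp_pos: [0.5805, -0.0632, 0.0999]
ee_rot: [179.8, -44.9, -2.3]
ft_force: [0.1, 0.2, -3.3]
gripper_width: 0.055
grasp_force: 64.1
```

```bash
python3 - <<'E'
from kin import *
G=np.load('G.npy'); A=here();K=A@np.linalg.inv(G); print('kit tilt',np.degrees(np.arccos(K[2,0])),K[:3,1],PY); B=plan([standT('green',G,.0015)])
E
```

```text
kit tilt 0.1761799755446172 [ 0.04609462  0.99893451 -0.00226696] [0.0444912  0.99900978 0.        ]
8 rows [-0.02, -0.01, 0.0, 0.0, -0.0, 0.0] end err mm [-0.5  0.7  0.4] tcp [ 0.578 -0.062  0.098]
```

move_arm:
  steps: [-0.03,0,0,0,0,0,-0.03,0,0,0,0,0,-0.03,0,0,0,0,0,-0.03,0,0,0,0,0,-0.01,0,0.01,0,0,0,0,0,0.01,0,0,0,0,0,0,0,0,0,0,0,0,0,0,0]

```text
clock: 40.0
tcp_pos: [0.579, -0.0632, 0.0981]
ee_rot: [179.8, -44.9, -2.4]
ft_force: [0.2, -0.3, -2.7]
gripper_width: 0.055
grasp_force: 64.1
```

move_arm:
  steps: [-0.01,0,0.02,0,0,0,-0.01,0,0.02,0,0,0,0,0,0,0,0,0,0,0,0,0,0,0,0,0,0,0,0,0,0,0,0,0,0,0,0,0,0,0,0,0,0,0,0,0,0,0]

```text
clock: 40.8
tcp_pos: [0.5793, -0.0632, 0.0972]
ee_rot: [179.8, -44.8, -2.4]
ft_force: [0.8, -0.3, -2.7]
gripper_width: 0.0553
grasp_force: 64.1
```

```bash
python3 - <<'E'
from kin import *
G=np.load('G.npy'); A=here(); print(((standT('green',G,0)-A)[:3,3]*1000).round(2))
E
```

```text
[-0.41  0.95 -1.48]
```

move_arm:
  steps: [-0.02,-0.02,0,0,0,0,-0.02,-0.02,0.01,0,0,0,0,0,0,0,0,0,0,0,0,0,0,0,0,0,0,0,0,0,0,0,0,0,0,0,0,0,0,0,0,0,0,0,0,0,0,0]

```text
clock: 41.6
tcp_pos: [0.5789, -0.0624, 0.0965]
ee_rot: [179.8, -44.8, -2.4]
ft_force: [0.1, -0.4, -2.4]
gripper_width: 0.055
grasp_force: 64.1
```

move_arm:
  steps: [-0.02,0,0.02,0,0,0,0,0,0,0,0,0,0,0,0,0,0,0,0,0,0,0,0,0,0,0,0,0,0,0,0,0,0,0,0,0,0,0,0,0,0,0,0,0,0,0,0,0]

```text
clock: 42.4
tcp_pos: [0.5789, -0.0624, 0.0959]
ee_rot: [179.8, -44.8, -2.4]
ft_force: [0.7, -0.3, -2.5]
gripper_width: 0.0552
grasp_force: 64.1
```

move_arm:
  steps: [-0.02,0,0.02,0,0,0,0,0,0,0,0,0,0,0,0,0,0,0,0,0,0,0,0,0,0,0,0,0,0,0,0,0,0,0,0,0,0,0,0,0,0,0,0,0,0,0,0,0]

```text
clock: 43.2
tcp_pos: [0.579, -0.0624, 0.0956]
ee_rot: [179.8, -44.9, -2.3]
ft_force: [-0.3, -0.3, -1.4]
gripper_width: 0.0555
grasp_force: 64.5
```

move_arm:
  steps: [-0.01,0,0.01,0,0,0,0,0,0,0,0,0,0,0,0,0,0,0,0,0,0,0,0,0,0,0,0,0,0,0,0,0,0,0,0,0,0,0,0,0,0,0,0,0,0,0,0,0]

```text
clock: 44.0
tcp_pos: [0.5791, -0.0624, 0.0955]
ee_rot: [179.8, -44.9, -2.3]
ft_force: [-3.0, 0.9, 3.7]
gripper_width: 0.0551
grasp_force: 64.9
```

Contact. Release, back off, and plan for red.

move_arm:
  steps: [0,0,0,0,0,0,0,0,0,0,0,0,0,0,0,0,0,0,0,0,0,0,0,0,0,0,0,0,0,0,0,0,0,0,0,0,0,0,0,0,0,0,0,0,0,0,0,0]
  fingers: 1

```text
clock: 44.8
tcp_pos: [0.5789, -0.0623, 0.0951]
ee_rot: [179.8, -44.8, -2.4]
ft_force: [0.0, -0.1, -0.2]
gripper_width: 0.0854
grasp_force: 0.0
```

move_arm:
  steps: [0,0,-0.3,0,0,0,0,0,-0.6,0,0,0,0,0,-0.9,0,0,0,0,0,-0.9,0,0,0,0,0,-0.9,0,0,0,0,0,-0.9,0,0,0,0,0,-0.9,0,0,0,0,0,-0.9,0,0,0]

```text
clock: 45.6
tcp_pos: [0.4892, -0.0582, 0.1851]
ee_rot: [179.8, -44.9, -2.3]
ft_force: [0.2, -0.5, 1.0]
gripper_width: 0.0851
grasp_force: 0.0
```

```bash
python3 - <<'E'
from kin import *
im=get_image("scene"); cv2.imwrite("pics/s5.png",im[:,:,::-1])
print([(round(d['score'],2),np.round(d['bbox'])) for d in look_for("scene","kit_red")])
print(proj("scene",[.4024,.2702,.036]), proj("scene",[.3627,.2637,.036]))
h=cv2.cvtColor(im,cv2.COLOR_RGB2HSV).astype(int); m=((abs((h[...,0]+90)%180-90)<7)&(h[...,1]>120)&(h[...,2]>90)); m[:160]=0;m[200:]=0;m[:,:370]=0;m[:,410:]=0
y,x=np.nonzero(m); print('scene red band',x.mean(),y.mean(),len(x))
try:
  v=bands({'red':(170,180,245,260)})['red']; a=np.radians(v[1]); print(v,(v[0]+.03*np.array([np.cos(a),np.sin(a)])).round(4))
except Exception as e: print(e)
D=lyingT((.3925,.2684),8.9,45,hz=.026,up=.1)@F
print(ik(D,[21,28,75,10,120,104])); plan([D])
E
```

```text
[(0.83, array([380., 154., 400., 179.])), (0.75, array([381., 175., 407., 198.])), (0.52, array([185., 179., 221., 214.]))]
[[394.11850566 182.47760653]] [[388.6876206  176.88875613]]
scene red band 388.4318181818182 176.8409090909091 44
(array([0.3625, 0.2639]), np.float64(9.3), array([17., 56.]), 114, [np.float64(214.2), np.float64(234.7)]) [0.3921 0.2687]
(array([ 21.6732438 ,  27.77794664,  74.82679207,  10.53617756,
       121.24373198, 104.61752658]), np.float64(2.01243196836643e-09))
24 rows [-0.1, -0.7, 0.02, 0.0, -0.75, -0.11] end err mm [-1.5 -1.1  1.3] tcp [0.429 0.273 0.165]
```

View pics/s5.png

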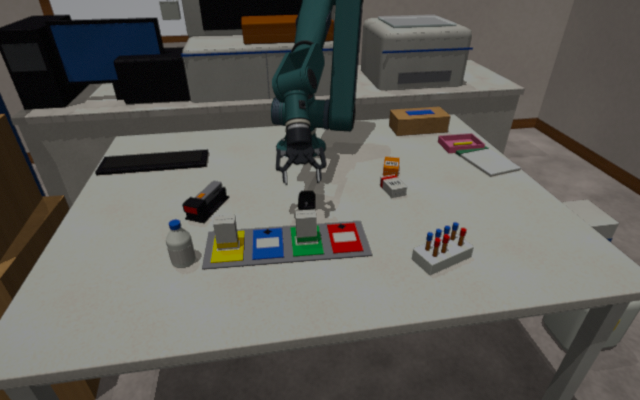

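The yellow kit stands at (227,235) and the green at (306,228). kit_red is the white carton at (393,186), and the orange one at (391,166) is the decoy. Now red.

move_arm:
  steps: [-0.1,-0.7,0.02,0,-0.75,-0.11,-0.1,-0.7,0.02,0,-0.75,-0.11,-0.1,-0.7,0.02,0,-0.75,-0.11,-0.1,-0.7,0.02,0,-0.75,-0.11,-0.1,-0.7,0.02,0,-0.75,-0.11,-0.1,-0.7,0.02,0,-0.75,-0.11,-0.1,-0.7,0.02,0,-0.75,-0.11,-0.1,-0.7,0.02,0,-0.75,-0.11]

```text
clock: 46.55
tcp_pos: [0.4801, 0.0544, 0.1699]
ee_rot: [177.6, -14.5, 1.9]
ft_force: [1.6, -0.0, -0.7]
gripper_width: 0.0853
grasp_force: 0.0
```

move_arm:
  steps: [-0.1,-0.7,0.02,0,-0.75,-0.11,-0.1,-0.7,0.02,0,-0.75,-0.11,-0.1,-0.7,0.02,0,-0.75,-0.11,-0.1,-0.7,0.02,0,-0.75,-0.11,-0.1,-0.7,0.02,0,-0.75,-0.11,-0.1,-0.7,0.02,0,-0.75,-0.11,-0.1,-0.7,0.02,0,-0.75,-0.11,-0.1,-0.7,0.02,0,-0.75,-0.11]

```text
clock: 47.35
tcp_pos: [0.4582, 0.165, 0.1613]
ee_rot: [177.6, 15.6, 5.1]
ft_force: [0.1, -0.3, 0.1]
gripper_width: 0.0854
grasp_force: 0.0
```

move_arm:
  steps: [-0.1,-0.7,0.02,0,-0.75,-0.11,-0.1,-0.7,0.02,0,-0.75,-0.11,-0.1,-0.7,0.02,0,-0.75,-0.11,-0.1,-0.7,0.02,0,-0.75,-0.11,-0.1,-0.7,0.02,0,-0.75,-0.11,-0.1,-0.7,0.02,0,-0.75,-0.11,-0.1,-0.7,0.02,0,-0.75,-0.11,-0.1,-0.7,0.02,0,-0.75,-0.11]

```text
clock: 48.15
tcp_pos: [0.4286, 0.2742, 0.1629]
ee_rot: [179.9, 45.7, 9.4]
ft_force: [-0.8, 0.4, -0.3]
gripper_width: 0.0854
grasp_force: 0.0
```

```bash
python3 - <<'E'
from kin import *
print(sense()['q'].round(1)); plan([lyingT((.3924,.2685),8.9,45,hz=.026)@F],[8])
im=get_image("scene")
h=cv2.cvtColor(im,cv2.COLOR_RGB2HSV).astype(int); m=((abs((h[...,0]+90)%180-90)<7)&(h[...,1]>120)&(h[...,2]>90)); m[:160]=0;m[200:]=0;m[:,:370]=0;m[:,410:]=0
y,x=np.nonzero(m); print('scene red band',x.mean(),y.mean(),len(x))
E
```

```text
[ 21.8  28.1  74.8  10.4 121.8 104.3]
8 rows [0.45, -0.0, 0.43, 0.01, 0.02, 0.01] end err mm [ 0.  -0.1 -0.8] tcp [0.43  0.274 0.063]
scene red band 383.27272727272725 178.0 11
```

move_arm:
  steps: [0.45,0,0.43,0.01,0.02,0.01,0.45,0,0.43,0.01,0.02,0.01,0.45,0,0.43,0.01,0.02,0.01,0.45,0,0.43,0.01,0.02,0.01,0.45,0,0.43,0.01,0.02,0.01,0.45,0,0.43,0.01,0.02,0.01,0.45,0,0.43,0.01,0.02,0.01,0.43,0,0.41,0.01,0.02,0.01]

```text
clock: 49.0
tcp_pos: [0.4304, 0.2735, 0.0645]
ee_rot: [179.9, 44.7, 8.8]
ft_force: [-0.5, -0.2, 0.3]
gripper_width: 0.0852
grasp_force: 0.0
```

move_arm:
  steps: [0,0,0,0,0,0,0,0,0,0,0,0,0,0,0,0,0,0,0,0,0,0,0,0,0,0,0,0,0,0,0,0,0,0,0,0,0,0,0,0,0,0,0,0,0,0,0,0]
  fingers: 0

```text
clock: 49.8
tcp_pos: [0.4307, 0.2737, 0.0659]
ee_rot: [179.9, 44.7, 8.8]
ft_force: [2.2, -0.2, 1.2]
gripper_width: 0.0553
grasp_force: 64.3
```

```bash
python3 - <<'E'
from grab import *
grab('red',(.3923,.2685))
A=here(); G=np.load('G.npy'); l=A.copy(); l[2,3]+=.12; m2=standT('red',G,.08); m2[:3,3]+=[-.09,.01,.06]
B=plan([l],start=A); B=plan([m2],start=B); print(ik(m2,[0,-20,115,0,40,90]))
E
```

```text
0.055307406438070306 64.27604913711548 [ 2.23796221 -0.24189292  1.24600344] [ 21.6  33.7  78.4   9.6 111.6 102.8]
kit [0.3924 0.2677] 8.827666736629146 tcp in kit [0.0387 0.     0.0659]
8 rows [-0.53, 0.0, -0.53, 0.0, 0.0, 0.0] end err mm [-0.7 -0.  -0.1] tcp [0.43  0.274 0.186]
24 rows [-0.05, 0.37, -0.18, -0.0, 0.75, 0.11] end err mm [-0.2  0.3 -1. ] tcp [0.42  0.1   0.269]
8 rows [-0.53, 0.0, -0.53, 0.0, 0.0, 0.0] end err mm [-0.7 -0.  -0.1] tcp [0.43  0.274 0.186]
24 rows [0.11, 0.46, -0.1, -0.0, 0.75, 0.11] end err mm [-2.5  1.3 -1.7] tcp [0.49  0.059 0.234]
(array([  1.64457394, -22.29601119, 118.59962017,  -4.82906287,
        38.55965099,  96.75878491]), np.float64(4.718447854656915e-15))
```

move_arm:
  steps: [-0.53,0,-0.53,0,0,0,-0.53,0,-0.53,0,0,0,-0.53,0,-0.53,0,0,0,-0.53,0,-0.53,0,0,0,-0.53,0,-0.53,0,0,0,-0.53,0,-0.53,0,0,0,-0.53,0,-0.53,0,0,0,-0.53,0,-0.53,0,0,0]

```text
clock: 50.6
tcp_pos: [0.4298, 0.2736, 0.1868]
ee_rot: [179.9, 44.7, 8.8]
ft_force: [-0.0, 0.9, -1.9]
gripper_width: 0.0553
grasp_force: 64.1
```

move_arm:
  steps: [0.11,0.46,-0.1,0,0.75,0.11,0.11,0.46,-0.1,0,0.75,0.11,0.11,0.46,-0.1,0,0.75,0.11,0.11,0.46,-0.1,0,0.75,0.11,0.11,0.46,-0.1,0,0.75,0.11,0.11,0.46,-0.1,0,0.75,0.11,0.11,0.46,-0.1,0,0.75,0.11,0.11,0.46,-0.1,0,0.75,0.11]

```text
clock: 51.4
tcp_pos: [0.4618, 0.2033, 0.192]
ee_rot: [177.7, 14.5, 4.4]
ft_force: [0.6, -0.1, -2.6]
gripper_width: 0.055
grasp_force: 63.8
```

move_arm:
  steps: [0.11,0.46,-0.1,0,0.75,0.11,0.11,0.46,-0.1,0,0.75,0.11,0.11,0.46,-0.1,0,0.75,0.11,0.11,0.46,-0.1,0,0.75,0.11,0.11,0.46,-0.1,0,0.75,0.11,0.11,0.46,-0.1,0,0.75,0.11,0.11,0.46,-0.1,0,0.75,0.11,0.11,0.46,-0.1,0,0.75,0.11]

```text
clock: 52.2
tcp_pos: [0.4828, 0.1315, 0.21]
ee_rot: [177.8, -15.5, 1.3]
ft_force: [0.0, -0.5, -2.5]
gripper_width: 0.0547
grasp_force: 63.8
```

move_arm:
  steps: [0.11,0.46,-0.1,0,0.75,0.11,0.11,0.46,-0.1,0,0.75,0.11,0.11,0.46,-0.1,0,0.75,0.11,0.11,0.46,-0.1,0,0.75,0.11,0.11,0.46,-0.1,0,0.75,0.11,0.11,0.46,-0.1,0,0.75,0.11,0.11,0.46,-0.1,0,0.75,0.11,0.11,0.46,-0.1,0,0.75,0.11]

```text
clock: 53.0
tcp_pos: [0.4889, 0.0585, 0.233]
ee_rot: [-179.9, -45.5, -3.2]
ft_force: [0.7, -0.2, -2.6]
gripper_width: 0.0552
grasp_force: 63.9
```

```bash
python3 - <<'E'
from kin import *
print(sense()['q'].round(1)); G=np.load('G.npy'); B=plan([standT('red',G,.04)]); B=plan([standT('red',G,.004)],start=B)
E
```

```text
[  2.1 -22.7 119.3  -5.9  38.2  98.4]
8 rows [-0.02, 0.04, 0.85, 0.01, -0.01, -0.01] end err mm [ 0.2 -0.  -0.6] tcp [0.583 0.048 0.135]
8 rows [-0.16, 0.0, 0.16, -0.0, 0.0, -0.0] end err mm [ 0.2  0.  -0.8] tcp [0.583 0.048 0.099]
```

move_arm:
  steps: [-0.02,0.04,0.85,0.01,-0.01,-0.01,-0.02,0.04,0.85,0.01,-0.01,-0.01,-0.02,0.04,0.85,0.01,-0.01,-0.01,-0.02,0.04,0.85,0.01,-0.01,-0.01,-0.02,0.04,0.85,0.01,-0.01,-0.01,-0.02,0.04,0.85,0.01,-0.01,-0.01,-0.02,0.04,0.85,0.01,-0.01,-0.01,-0.02,0.04,0.85,0.01,-0.01,-0.01]

```text
clock: 53.8
tcp_pos: [0.5837, 0.0478, 0.1346]
ee_rot: [-179.9, -44.9, -2.6]
ft_force: [0.2, -0.1, -2.5]
gripper_width: 0.0548
grasp_force: 64.0
```

move_arm:
  steps: [-0.16,0,0.16,0,0,0,-0.16,0,0.16,0,0,0,-0.16,0,0.16,0,0,0,-0.16,0,0.16,0,0,0,-0.16,0,0.16,0,0,0,-0.16,0,0.16,0,0,0,-0.16,0,0.16,0,0,0,-0.15,0,0.15,0,0,0]

```text
clock: 54.6
tcp_pos: [0.5845, 0.0479, 0.0998]
ee_rot: [-180.0, -45.2, -2.5]
ft_force: [0.2, 0.1, -1.8]
gripper_width: 0.0552
grasp_force: 64.1
```

```bash
cat > chk.py <<'E'
import sys
from kin import *
col=sys.argv[1]; G=np.load('G.npy'); A=here(); S=standT(col,G,0); K=A@np.linalg.inv(G); dR=R.from_matrix(A[:3,:3].T@S[:3,:3]).as_rotvec(degrees=True)
d=(S-A)[:3,3]; print('world mm to go',(d*1000).round(2),'tool units',(A[:3,:3].T@d/.02).round(3),'turn units',(dR/5).round(3))
E
python3 chk.py red
```

```text
world mm to go [-1.76 -0.39 -4.08] tool units [-0.206  0.023  0.082] turn units [-0.02   0.018  0.011]
```

Contact came at about −0.2 to −0.5 mm last time, so I'll do most of it now and then creep.

move_arm:
  steps: [-0.04,0.01,0.01,-0.01,0.01,0.01,-0.04,0.01,0.01,-0.01,0.01,0,-0.04,0,0.01,0,0,0,-0.04,0,0.01,0,0,0,-0.02,0,0.01,0,0,0,0,0,0,0,0,0,0,0,0,0,0,0,0,0,0,0,0,0]

```text
clock: 55.4
tcp_pos: [0.5828, 0.0476, 0.097]
ee_rot: [180.0, -45.3, -2.6]
ft_force: [0.7, 0.1, -2.8]
gripper_width: 0.0552
grasp_force: 64.2
```

```bash
python3 chk.py red
```

```text
world mm to go [-0.05 -0.06 -1.3 ] tool units [-0.048  0.003  0.044] turn units [-0.    -0.006  0.001]
```

move_arm:
  steps: [-0.02,0,0.02,0,0,0,-0.02,0,0.02,0,0,0,0,0,0,0,0,0,0,0,0,0,0,0,0,0,0,0,0,0,0,0,0,0,0,0,0,0,0,0,0,0,0,0,0,0,0,0]

```text
clock: 56.2
tcp_pos: [0.5828, 0.0476, 0.0958]
ee_rot: [180.0, -45.3, -2.6]
ft_force: [0.5, 0.4, -1.8]
gripper_width: 0.0551
grasp_force: 64.5
```

move_arm:
  steps: [-0.01,0,0.01,0,0,0,0,0,0,0,0,0,0,0,0,0,0,0,0,0,0,0,0,0,0,0,0,0,0,0,0,0,0,0,0,0,0,0,0,0,0,0,0,0,0,0,0,0]

```text
clock: 57.0
tcp_pos: [0.5829, 0.0476, 0.0958]
ee_rot: [180.0, -45.4, -2.6]
ft_force: [-2.3, 0.7, 2.4]
gripper_width: 0.0553
grasp_force: 64.8
```

move_arm:
  steps: [-0.01,0,0.01,0,0,0,0,0,0,0,0,0,0,0,0,0,0,0,0,0,0,0,0,0,0,0,0,0,0,0,0,0,0,0,0,0,0,0,0,0,0,0,0,0,0,0,0,0]

```text
clock: 57.8
tcp_pos: [0.5831, 0.0476, 0.0958]
ee_rot: [180.0, -45.4, -2.6]
ft_force: [-4.7, -0.9, 4.4]
gripper_width: 0.0556
grasp_force: 65.2
```

move_arm:
  steps: [0,0,0,0,0,0,0,0,0,0,0,0,0,0,0,0,0,0,0,0,0,0,0,0,0,0,0,0,0,0,0,0,0,0,0,0,0,0,0,0,0,0,0,0,0,0,0,0]
  fingers: 1

```text
clock: 58.6
tcp_pos: [0.5827, 0.0476, 0.0952]
ee_rot: [180.0, -45.3, -2.6]
ft_force: [0.3, 0.0, -0.2]
gripper_width: 0.085
grasp_force: 0.0
```

move_arm:
  steps: [0,0,-0.3,0,0,0,0,0,-0.6,0,0,0,0,0,-0.9,0,0,0,0,0,-0.9,0,0,0,0,0,-0.9,0,0,0,0,0,-0.9,0,0,0,0,0,-0.9,0,0,0,0,0,-0.9,0,0,0]

```text
clock: 59.4
tcp_pos: [0.4923, 0.0517, 0.1845]
ee_rot: [-180.0, -45.4, -2.6]
ft_force: [1.1, 0.5, 0.9]
gripper_width: 0.0853
grasp_force: 0.0
```

```bash
python3 - <<'E'
from kin import *
print(here()[:3,3],sense()['q'].round(1))
t=get_image("top"); cv2.imwrite("pics/t3raw.png",t[:,:,::-1]); s=get_image("scene"); cv2.imwrite("pics/s6raw.png",s[:,:,::-1])
a=cv2.resize(t[110:260,265:465,::-1],None,fx=3,fy=3,interpolation=2); b=cv2.resize(s[175:275,170:380,::-1],(600,286),interpolation=2)
b=np.pad(b[:,:600],((0,0),(0,0),(0,0))); cv2.imwrite("pics/both.png",np.vstack([cv2.resize(a,(400,300)) if 0 else cv2.resize(a,(400,300)).repeat(1,0), cv2.resize(b,(400,190))]))
cv2.imwrite("pics/scan.png",cv2.resize(t[180:260,390:460,::-1],None,fx=7,fy=7,interpolation=2))
cv2.imwrite("pics/pads.png",b)
E
```

```text
[0.49234292 0.05166685 0.18450039] [  0.6 -19.4 122.8  -4.3  31.3  95.9]
```

View pics/scan.png

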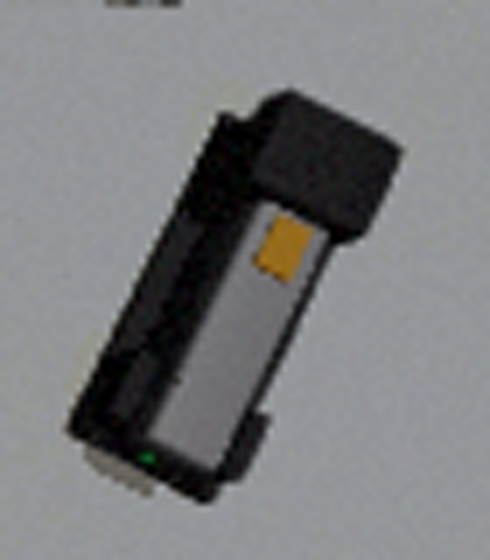

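View pics/pads.png

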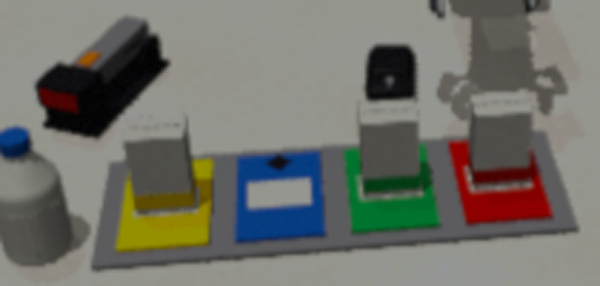

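All three kits stand inside their white rectangles. The scanner lies in its cradle with the grey handle running from crop (185,455) to (296,217), head to the upper right, so I'll measure that.

```bash
cat >> kin.py <<'E'
def scanpose(t,z=.062,L=.115):
    hsv=cv2.cvtColor(t,cv2.COLOR_RGB2HSV); v=hsv[...,2].astype(int); s=hsv[...,1].astype(int)
    m=np.zeros(v.shape,np.uint8); roi=(slice(180,262),slice(390,462))
    m[roi]=(((v>72)&(v<136)&(s<60))|((hsv[...,0]<28)&(s>120)&(v>90)))[roi]
    m=cv2.morphologyEx(m,cv2.MORPH_OPEN,np.ones((3,3),np.uint8))
    c=max(cv2.findContours(m,0,1)[0],key=cv2.contourArea); f=np.zeros_like(m); cv2.drawContours(f,[c],-1,1,-1)
    y,x=np.nonzero(f); W=back("top",np.c_[x,y],z)[:,:2]; mu=W.mean(0); ax=np.linalg.svd(W-mu)[2][0]; ax*=np.sign(ax[0])
    r=cv2.minAreaRect((W*1000).astype(np.float32))
    return mu,np.degrees(np.arctan2(ax[1],ax[0])),r,len(x),f
E
python3 - <<'E'
from kin import *
t=cv2.imread("pics/t3raw.png")[:,:,::-1].copy()
mu,yaw,r,n,f=scanpose(t); print(mu.round(4),yaw,r,n)
print('table V',t[200,380].max(),'handle V',t[235,425].max(), 'crop(185,400)->',t[180+400//7,390+190//7])
for c in [(150,440),(220,470),(262,200),(330,235)]: print(back("top",[390+c[0]/7-.5,180+c[1]/7-.5],.062)[0].round(4))
for c in [(290,90),(403,150),(355,240)]: print('head',back("top",[390+c[0]/7-.5,180+c[1]/7-.5],.066)[0].round(4))
E
```

```text
[ 0.379  -0.3447] -27.742453429556686 ((382.3465270996094, -347.14886474609375), (30.657550811767578, 111.36972045898438), 61.299190521240234) 365
table V 154 handle V 108 crop(185,400)-> [118 115 118]
[ 0.339  -0.3077  0.062 ]
[ 0.3267 -0.3363  0.062 ]
[ 0.4386 -0.3589  0.062 ]
[ 0.4239 -0.3869  0.062 ]
head [ 0.4847 -0.3716  0.066 ]
head [ 0.4593 -0.4182  0.066 ]
head [ 0.4215 -0.3959  0.066 ]
```

```bash
cat >> kin.py <<'E'
def scT(o,yaw,z): # scanner frame
    return T(R.from_euler('z',yaw,degrees=True).as_matrix(),[o[0],o[1],z])
GS=T(np.diag([1,-1,-1.]),[0,0,.015+.054])  # TCP in scanner frame
def readT(col,dx=0.,dz=0.):
    p=np.array([*PAD[col],.067+dz])-PX*(.018+.070+dx)
    Rs=np.c_[PX,PY,[0,0,1]]; return T(Rs,p-Rs@[.081,0,.017])
E
python3 - <<'E'
from kin import *
S=scT((.4017,-.3575),-28.2,.032); D=S@GS; U=D.copy(); U[2,3]+=.10
q=np.array([-40,20,90,0,70,80.])
for X in (U,D): a,e=ik(X,q); print(a.round(1),e)
for c in('red','yellow','green'): a,e=ik(readT(c)@GS,q); print(c,a.round(1),e,(readT(c)@GS)[:3,3].round(3))
B=plan([U]); plan([D],start=B)
E
```

```text
[-47.7   5.9  89.3  -0.   84.8  70.5] 2.1817036658427483e-11
[-47.7  10.9  95.8  -0.   73.3  70.5] 1.887379141862766e-14
red [ -0.5   0.8 104.6   0.   74.5  92.1] 3.247846216297893e-10 [0.462 0.053 0.119]
yellow [-37.9   8.4  96.5  -0.   75.1  54.6] 8.992806499463768e-14 [ 0.447 -0.276  0.119]
green [-14.1   0.3 105.2   0.   74.5  78.4] 5.162537064506978e-14 [ 0.457 -0.057  0.119]
24 rows [0.06, 0.88, -0.04, -0.09, -0.37, 0.2] end err mm [ 0.7 -1.4  3.1] tcp [ 0.402 -0.359  0.204]
8 rows [-0.01, -0.01, 0.64, 0.01, -0.01, -0.0] end err mm [ 0.4 -0.1  0.7] tcp [ 0.402 -0.358  0.102]
```

move_arm:
  steps: [0.06,0.88,-0.04,-0.09,-0.37,0.2,0.06,0.88,-0.04,-0.09,-0.37,0.2,0.06,0.88,-0.04,-0.09,-0.37,0.2,0.06,0.88,-0.04,-0.09,-0.37,0.2,0.06,0.88,-0.04,-0.09,-0.37,0.2,0.06,0.88,-0.04,-0.09,-0.37,0.2,0.06,0.88,-0.04,-0.09,-0.37,0.2,0.06,0.88,-0.04,-0.09,-0.37,0.2]

```text
clock: 60.3
tcp_pos: [0.4812, -0.0896, 0.1914]
ee_rot: [-177.6, -30.2, -12.4]
ft_force: [0.3, -0.5, -0.1]
gripper_width: 0.0854
grasp_force: 0.0
```

move_arm:
  steps: [0.06,0.88,-0.04,-0.09,-0.37,0.2,0.06,0.88,-0.04,-0.09,-0.37,0.2,0.06,0.88,-0.04,-0.09,-0.37,0.2,0.06,0.88,-0.04,-0.09,-0.37,0.2,0.06,0.88,-0.04,-0.09,-0.37,0.2,0.06,0.88,-0.04,-0.09,-0.37,0.2,0.06,0.88,-0.04,-0.09,-0.37,0.2,0.06,0.88,-0.04,-0.09,-0.37,0.2]

```text
clock: 61.1
tcp_pos: [0.4509, -0.2275, 0.1957]
ee_rot: [-178.1, -15.1, -20.4]
ft_force: [-0.2, -0.4, 0.3]
gripper_width: 0.0857
grasp_force: 0.0
```

move_arm:
  steps: [0.06,0.88,-0.04,-0.09,-0.37,0.2,0.06,0.88,-0.04,-0.09,-0.37,0.2,0.06,0.88,-0.04,-0.09,-0.37,0.2,0.06,0.88,-0.04,-0.09,-0.37,0.2,0.06,0.88,-0.04,-0.09,-0.37,0.2,0.06,0.88,-0.04,-0.09,-0.37,0.2,0.06,0.88,-0.04,-0.09,-0.37,0.2,0.06,0.88,-0.04,-0.09,-0.37,0.2]

```text
clock: 61.9
tcp_pos: [0.4023, -0.36, 0.201]
ee_rot: [179.4, -0.2, -28.3]
ft_force: [0.2, 0.6, -0.2]
gripper_width: 0.0854
grasp_force: 0.0
```

```bash
python3 - <<'E'
from kin import *
# scene-camera check of scanner: predicted window/handle corners
S=scT((.4017,-.3575),-28.2,.032); s=cv2.imread("pics/s6raw.png")
pts=[[.081,0,.017],[.035,.017,.03],[.035,-.017,.03],[-.08,.017,.03],[-.08,-.017,.03],[.081,.029,.034],[.081,-.029,.034]]
uv=proj("scene",(S@np.c_[pts,np.ones(7)].T)[:3].T); print(uv.round(1))
h=cv2.cvtColor(s,cv2.COLOR_BGR2HSV).astype(int); m=(abs((h[...,0]+90)%180-90)<7)&(h[...,1]>150)&(h[...,2]>60); m[:195]=0;m[225:]=0;m[:,:175]=0;m[:,215:]=0
y,x=np.nonzero(m); print('red window px',x.mean(),y.mean(),len(x))
c=cv2.resize(s[170:230,170:240],None,fx=8,fy=8,interpolation=2)
for u,v in uv: cv2.circle(c,(int((u-170+.5)*8),int((v-170+.5)*8)),3,(0,255,0),-1)
cv2.imwrite("pics/ov.png",c)
U=S@GS; U[2,3]+=.10; B=plan([U]); print(sense()['q'].round(1))
E
```

```text
[[189.8 209.2]
 [202.4 198.7]
 [193.  196.8]
 [221.7 180.8]
 [212.7 179.1]
 [197.2 206.3]
 [180.6 202.8]]
red window px 189.64912280701753 209.43859649122808 57
8 rows [-0.01, -0.01, -0.0, 0.02, -0.0, -0.0] end err mm [-0.  -0.3 -0. ] tcp [ 0.402 -0.358  0.201]
[-47.6   6.   89.3  -0.6  84.4  70.7]
```

View pics/ov.png

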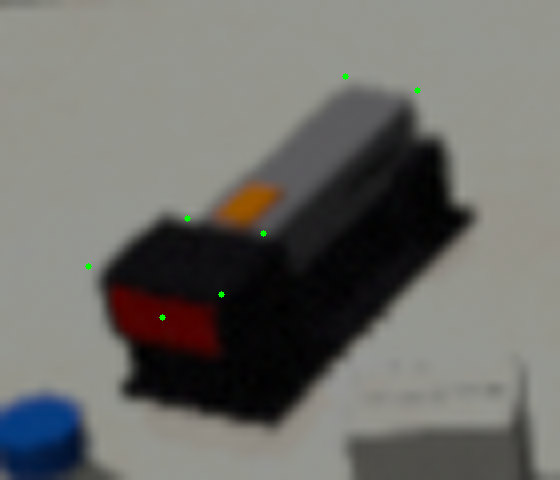

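The predicted window pixel (189.8,209.2) matches the measured one (189.6,209.4). Descending and gripping.

move_arm:
  steps: [-0.01,-0.01,0.62,0.02,0,0,-0.01,-0.01,0.62,0.02,0,0,-0.01,-0.01,0.62,0.02,0,0,-0.01,-0.01,0.62,0.02,0,0,-0.01,-0.01,0.62,0.02,0,0,-0.01,-0.01,0.62,0.01,0,0,-0.01,-0.01,0.62,0.01,0,0,-0.01,-0.01,0.62,0,0,0]

```text
clock: 62.7
tcp_pos: [0.4021, -0.3575, 0.1017]
ee_rot: [180.0, -0.3, -28.2]
ft_force: [0.1, 0.1, 0.7]
gripper_width: 0.0854
grasp_force: 0.0
```

move_arm:
  steps: [0,0,0,0,0,0,0,0,0,0,0,0,0,0,0,0,0,0,0,0,0,0,0,0,0,0,0,0,0,0,0,0,0,0,0,0,0,0,0,0,0,0,0,0,0,0,0,0]
  fingers: 0

```text
clock: 63.5
tcp_pos: [0.4025, -0.3582, 0.1038]
ee_rot: [179.9, -0.4, -28.2]
ft_force: [-0.2, -0.0, 4.7]
gripper_width: 0.0329
grasp_force: 61.5
```

```bash
python3 - <<'E'
from kin import *
A=here(); s=sense(); print(s['gripper_width'],s['grasp_force'],s['ft_force'],A[:3,3],s['ee_rot'])
# yaw & y from the tool; x from image
yaw=s['ee_rot'][2]; o=np.array([.4017,-.3575]); y=-A[:2,1]/np.hypot(*A[:2,1]); o2=o+y*((A[:2,3]-o)@y)
print('origin',o2,yaw); S=scT(o2,yaw,.032); Gs=np.linalg.inv(S)@A; np.save('Gs.npy',Gs); np.save('seat.npy',A); print(Gs[:3,3])
U=A.copy(); U[2,3]+=.12; B=plan([U],[8])
for c,u in(('red',.05),): M=readT(c,.03,.04)@Gs; B=plan([M],start=B); B=plan([readT(c)@Gs],start=B)
E
```

```text
0.032938509034273054 61.47026181221008 [-0.24274298 -0.02835259  4.73348421] [ 0.40254059 -0.35819825  0.1038333 ] [179.91101035  -0.43529381 -28.22690277]
origin [ 0.40159706 -0.35769175] -28.226902765146296
[ 1.07087405e-03 -1.26360490e-08  7.18332976e-02]
8 rows [0.01, 0.0, -0.75, 0.0, 0.0, -0.0] end err mm [ 0.7 -0.2  0. ] tcp [ 0.403 -0.358  0.224]
24 rows [-0.18, -0.85, 0.13, 0.0, 0.0, -0.21] end err mm [ 1.  -0.3 -2.3] tcp [0.434 0.054 0.16 ]
8 rows [0.18, -0.0, 0.24, 0.0, 0.0, -0.01] end err mm [ 0.  -0.6 -0.5] tcp [0.463 0.052 0.121]
```

move_arm:
  steps: [0.01,0,-0.75,0,0,0,0.01,0,-0.75,0,0,0,0.01,0,-0.75,0,0,0,0.01,0,-0.75,0,0,0,0.01,0,-0.75,0,0,0,0.01,0,-0.75,0,0,0,0.01,0,-0.75,0,0,0,0.01,0,-0.75,0,0,0]

```text
clock: 64.3
tcp_pos: [0.4028, -0.3579, 0.2236]
ee_rot: [180.0, -0.3, -28.2]
ft_force: [-0.1, -0.1, -1.8]
gripper_width: 0.0333
grasp_force: 60.7
```

```bash
python3 - <<'E'
from kin import *
A=here(); Gs=np.load('Gs.npy'); S=A@np.linalg.inv(Gs); print(sense()['ee_rot'])
s=get_image("scene"); cv2.imwrite("pics/s7.png",s[:,:,::-1])
h=cv2.cvtColor(s,cv2.COLOR_RGB2HSV).astype(int); m=(abs((h[...,0]+90)%180-90)<7)&(h[...,1]>150)&(h[...,2]>60); m[:150]=0;m[215:]=0;m[:,:165]=0;m[:,225:]=0
y,x=np.nonzero(m); print('window px',x.mean(),y.mean(),len(x),'pred',proj("scene",(S@[.081,0,.017,1])[:3]))
v=kits("top",get_image("top"),{'red':(273,120,310,180),'green':(308,120,345,180),'yellow':(380,120,418,180)},.012); print({k:a[:2] for k,a in v.items()})
E
```

```text
[179.96469218  -0.27753374 -28.22471672]
window px 182.2112676056338 175.49295774647888 71 pred [[182.4896368  174.71719295]]
{'red': (array([0.6429, 0.0309]), np.float64(-73.5)), 'green': (array([ 0.6439, -0.0748]), np.float64(-69.8)), 'yellow': (array([ 0.6115, -0.2793]), np.float64(-87.4))}
```

move_arm:
  steps: [-0.18,-0.85,0.13,0,0,-0.21,-0.18,-0.85,0.13,0,0,-0.21,-0.18,-0.85,0.13,0,0,-0.21,-0.18,-0.85,0.13,0,0,-0.21,-0.18,-0.85,0.13,0,0,-0.21,-0.18,-0.85,0.13,0,0,-0.21,-0.18,-0.85,0.13,0,0,-0.21,-0.18,-0.85,0.13,0,0,-0.21]

```text
clock: 65.2
tcp_pos: [0.4333, -0.2203, 0.201]
ee_rot: [179.9, -0.2, -19.7]
ft_force: [0.1, 0.5, -1.6]
gripper_width: 0.0332
grasp_force: 60.7
```

move_arm:
  steps: [-0.18,-0.85,0.13,0,0,-0.21,-0.18,-0.85,0.13,0,0,-0.21,-0.18,-0.85,0.13,0,0,-0.21,-0.18,-0.85,0.13,0,0,-0.21,-0.18,-0.85,0.13,0,0,-0.21,-0.18,-0.85,0.13,0,0,-0.21,-0.18,-0.85,0.13,0,0,-0.21,-0.18,-0.85,0.13,0,0,-0.21]

```text
clock: 66.0
tcp_pos: [0.443, -0.082, 0.1798]
ee_rot: [179.9, -0.2, -11.3]
ft_force: [0.3, 0.2, -1.8]
gripper_width: 0.0332
grasp_force: 60.7
```

move_arm:
  steps: [-0.18,-0.85,0.13,0,0,-0.21,-0.18,-0.85,0.13,0,0,-0.21,-0.18,-0.85,0.13,0,0,-0.21,-0.18,-0.85,0.13,0,0,-0.21,-0.18,-0.85,0.13,0,0,-0.21,-0.18,-0.85,0.13,0,0,-0.21,-0.18,-0.85,0.13,0,0,-0.21,-0.18,-0.85,0.13,0,0,-0.21]

```text
clock: 66.8
tcp_pos: [0.4324, 0.0562, 0.1586]
ee_rot: [179.8, -0.2, -2.9]
ft_force: [0.3, -0.3, -1.0]
gripper_width: 0.0332
grasp_force: 60.6
```

```bash
python3 - <<'E'
from kin import *
Gs=np.load('Gs.npy'); plan([readT('red')@Gs])
s=get_image("scene"); cv2.imwrite("pics/s8.png",cv2.resize(s[150:270,190:390,::-1],None,fx=4,fy=4,interpolation=2))
E
```

```text
8 rows [0.19, 0.01, 0.23, 0.0, 0.01, -0.01] end err mm [0.1 0.2 0.2] tcp [0.463 0.053 0.122]
```

View pics/s8.png

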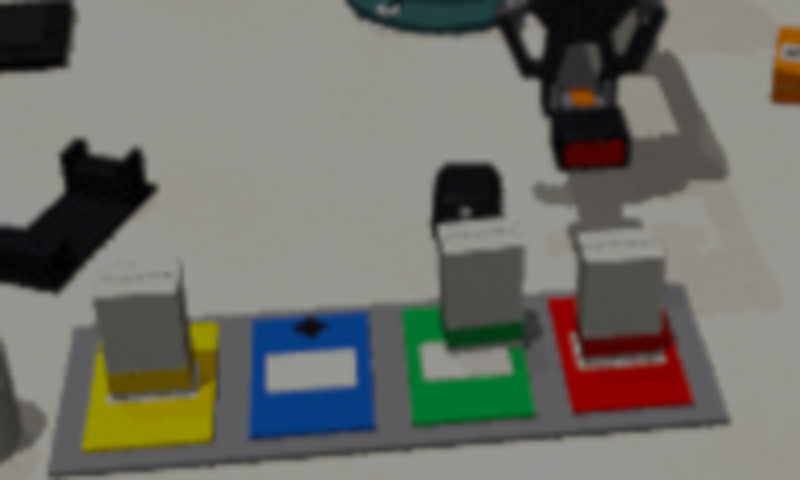

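The green kit has been knocked. It still stands, but it's off its rectangle, towards the robot and the red kit. I'll park the scanner first, then set the kit right.

```bash
python3 - <<'E'
from kin import *
D=np.load('seat.npy'); U=D.copy(); U[2,3]+=.12; B=plan([U]); 
E
```

```text
24 rows [0.17, 0.86, -0.14, -0.0, 0.0, 0.21] end err mm [ 2.4 -0.1  1.4] tcp [ 0.405 -0.358  0.225]
```

move_arm:
  steps: [0.17,0.86,-0.14,0,0,0.21,0.17,0.86,-0.14,0,0,0.21,0.17,0.86,-0.14,0,0,0.21,0.17,0.86,-0.14,0,0,0.21,0.17,0.86,-0.14,0,0,0.21,0.17,0.86,-0.14,0,0,0.21,0.17,0.86,-0.14,0,0,0.21,0.17,0.86,-0.14,0,0,0.21]

```text
clock: 67.65
tcp_pos: [0.4438, -0.0851, 0.1818]
ee_rot: [179.9, -0.2, -11.4]
ft_force: [0.4, 0.3, -2.2]
gripper_width: 0.0331
grasp_force: 60.7
```

move_arm:
  steps: [0.17,0.86,-0.14,0,0,0.21,0.17,0.86,-0.14,0,0,0.21,0.17,0.86,-0.14,0,0,0.21,0.17,0.86,-0.14,0,0,0.21,0.17,0.86,-0.14,0,0,0.21,0.17,0.86,-0.14,0,0,0.21,0.17,0.86,-0.14,0,0,0.21,0.17,0.86,-0.14,0,0,0.21]

```text
clock: 68.45
tcp_pos: [0.4344, -0.2247, 0.2045]
ee_rot: [179.9, -0.3, -19.8]
ft_force: [-0.1, -0.2, -0.5]
gripper_width: 0.0333
grasp_force: 60.7
```

move_arm:
  steps: [0.17,0.86,-0.14,0,0,0.21,0.17,0.86,-0.14,0,0,0.21,0.17,0.86,-0.14,0,0,0.21,0.17,0.86,-0.14,0,0,0.21,0.17,0.86,-0.14,0,0,0.21,0.17,0.86,-0.14,0,0,0.21,0.17,0.86,-0.14,0,0,0.21,0.17,0.86,-0.14,0,0,0.21]

```text
clock: 69.25
tcp_pos: [0.4043, -0.3629, 0.2277]
ee_rot: [180.0, -0.3, -28.3]
ft_force: [-0.4, -0.6, -2.5]
gripper_width: 0.0331
grasp_force: 60.7
```

```bash
python3 - <<'E'
from kin import *
D=np.load('seat.npy'); D2=D.copy(); D2[2,3]+=.02; B=plan([D2],[8]); plan([D],[8],start=B); print(sense()['ee_rot'],R.from_matrix(D[:3,:3]).as_euler('xyz',degrees=True))
# kit tops in the top picture
t=get_image("top"); cv2.imwrite("pics/t4raw.png",t[:,:,::-1]); s=get_image("scene"); cv2.imwrite("pics/s9raw.png",s[:,:,::-1])
a=cv2.resize(t[115:185,262:352,::-1],None,fx=6,fy=6,interpolation=2); b=cv2.resize(s[190:265,275:380,::-1],(540,386),interpolation=2)
cv2.imwrite("pics/gr.png",np.vstack([cv2.resize(a,(460,358)),cv2.resize(b,(460,240))]))
E
```

```text
8 rows [-0.03, -0.02, 0.65, -0.0, 0.0, -0.0] end err mm [-0.5  0.  -0.2] tcp [ 0.402 -0.358  0.124]
8 rows [0.0, -0.0, 0.12, -0.0, 0.0, -0.0] end err mm [-0.4 -0.   0.6] tcp [ 0.402 -0.358  0.104]
[179.95751793  -0.30007321 -28.29204104] [179.91101035  -0.43529381 -28.22690277]
```

View pics/gr.png

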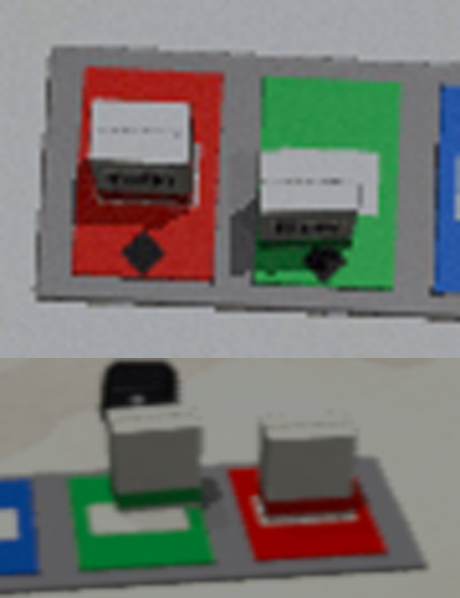

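The green kit stands about 2 cm too far towards the robot and off to the left, with its yaw about unchanged. Its label-side top edge runs from crop (262,207) to (358,213); the red kit's runs from (92,158) to (192,165).

```bash
python3 - <<'E'
from kin import *
f=lambda u,v:[262+u/5.111-.5,115+v/5.111-.5]
r=back("top",[f(92,158),f(192,165)],.102)[:,:2]; g=back("top",[f(262,207),f(358,213)],.102)[:,:2]
for n,e in(('red',r),('green',g)):
    d=e[0]-e[1]; print(n,'mid',e.mean(0).round(4),'len',np.linalg.norm(d).round(4),'yaw',np.degrees(np.arctan2(-d[0],d[1])).round(2))
exp=np.array(PAD['red'])-.018*PX[:2]; print('red expected',exp, 'corr',exp-r.mean(0)); print('green front corr',g.mean(0)+exp-r.mean(0),'centre',g.mean(0)+exp-r.mean(0)+.018*PX[:2],'target',PAD['green'])
# band base in scene view: same-edge compare of coloured bands (far face)
s=cv2.imread("pics/s9raw.png")[:,:,::-1].copy(); h=cv2.cvtColor(s,cv2.COLOR_RGB2HSV).astype(int)
E
```

```text
red mid [0.6123 0.0435] len 0.0561 yaw -3.81
green mid [ 0.5849 -0.0506] len 0.0538 yaw -3.39
red expected [0.61261782 0.04620084] corr [0.00028879 0.00265958]
green front corr [ 0.58515615 -0.04794614] centre [ 0.60313832 -0.04874698] target (0.626, -0.0643)
```

move_arm:
  steps: [-0.03,-0.02,0.65,0,0,0,-0.03,-0.02,0.65,0,0,0,-0.03,-0.02,0.65,0,0,0,-0.03,-0.02,0.65,0,0,0,-0.03,-0.02,0.65,0,0,0,-0.03,-0.02,0.65,0,0,0,-0.03,-0.02,0.65,0,0,0,-0.03,-0.02,0.65,0,0,0]

```text
clock: 70.15
tcp_pos: [0.4024, -0.3569, 0.1224]
ee_rot: [180.0, -0.3, -28.2]
ft_force: [-0.4, 0.1, -1.7]
gripper_width: 0.0329
grasp_force: 60.7
```

```bash
python3 - <<'E'
from kin import *
D=np.load('seat.npy'); D[2,3]+=.0015; plan([D],[8])
E
```

```text
8 rows [0.0, 0.01, 0.11, -0.0, 0.0, 0.0] end err mm [-0.9 -0.2 -0.5] tcp [ 0.402 -0.358  0.105]
```

move_arm:
  steps: [0,0.01,0.11,0,0,0,0,0.01,0.11,0,0,0,0,0.01,0.11,0,0,0,0,0.01,0.11,0,0,0,0,0.01,0.11,0,0,0,0,0,0.11,0,0,0,0,0,0.11,0,0,0,0,0,0.08,0,0,0]

```text
clock: 70.95
tcp_pos: [0.4019, -0.358, 0.1063]
ee_rot: [180.0, -0.3, -28.2]
ft_force: [-0.2, 0.2, -1.7]
gripper_width: 0.0333
grasp_force: 60.7
```

```bash
python3 - <<'E'
from kin import *
D=np.load('seat.npy'); print(((D-here())[:3,3]*1000).round(2),sense()['ft_force'])
s=cv2.imread("pics/s9raw.png")
# rows of HSV across kit feet in the scene picture, for red and yellow
for c,(u0,u1,v0,v1) in {'red':(330,362,228,244),'yellow':(212,246,236,254)}.items():
    h=cv2.cvtColor(s,cv2.COLOR_BGR2HSV)
    print(c); 
    for v in range(v0,v1): print(v,''.join('#' if h[v,u,1]<70 and h[v,u,2]>110 else ('w' if h[v,u,1]<80 else ('b' if h[v,u,2]<135 else '.')) for u in range(u0,u1)))
    p=np.array([*PAD[c],.012]); rc=[p+a*PX*.02+b*PY*.031 for a,b in((1,1),(1,-1),(-1,1),(-1,-1))]; kc=[p+PX*.018+b*PY*.028 for b in(1,-1)]
    print('rect',proj("scene",rc).round(1).tolist(),'kit far foot',proj("scene",kc).round(1).tolist())
E
```

```text
[ 0.6  -0.24 -2.49] [-0.1559736   0.23138707 -1.6869332 ]
red
228 ...bbwwwwwwwwwwwwwwwwwwwwbbwwwww
229 ...bbwwwwwwwwwwwwwwwwwwwwbbwwwww
230 ...bbwwwwwwwwwwwwwwwwwwwwbbwwwww
231 ...bbwwwwwwwwwwwwwwwwwwwwbbbwwww
232 ...bbbwwwwwwwwwwwwwwwwwwwbbbwwww
233 ...bbbwwwwwwwwbwwbbbbbbbbbbbwwww
234 ...bbbbbbbbbbbbbbbbbbbbbbbbbbwww
235 ....wbbbbbbbbbbbbbbbbbbbbbbbbwww
236 ....#bbbbbbbbbbbbbbbbbbbbbbbbbww
237 ....#bbbbbbbbbbbbbbbbbbbbbbbbbww
238 b...wbbbbbbbbbbbbbbbbbwwwbbbbbww
239 b....wbbbwwwwwwwwwwwwwww##.bbbww
240 b....#wwwwwww#####wbbbbbbb..bbbw
241 b....#bbbbbbbb.bbbb...b.bbbbbbbw
242 bb.......bbbbbbbb.b.bbb.bbbbbbbw
243 wb.........bbbbbbb.bbbbbb.bbbbbb
rect [[355.5, 239.5], [334.1, 241.2], [352.9, 231.0], [332.0, 232.6]] kit far foot [[354.4, 239.2], [335.0, 240.7]]
yellow
236 wwwbwwwwwwwwwwwwwwwwwwwwwbb.....bw
237 wwbbwwwwwwwwwwwwwwwwwwwwwbbbbbbbbw
238 wwbbwwwwwwwwwwwwwwwwwwwwwbbbbbbbbw
239 ww.bwwwwwwwwwwwwwwwwwwwwwbbbbbbbww
240 ww..bwwwwwwwwwwwwwwwwwwwwbbbbbbbww
241 wb..bwwwwwwwwwwwwwwwwwwwbbbbbbbbww
242 wb..bwwwwwwwbbbbbbbbbbbbbbbwbbbbww
243 wb..bbbbbbbbbbbbbbbbbbbbbbbwbbbbww
244 wb..bbbbbbbbbbbbbbbbbbbbbbbbbbbbww
245 wb...bbbbbbbbbbbbbbbbbbbbbbbbbbbww
246 w....bbbbbbbbbbbbbbbbbbbbbbbbb.bww
247 b....bbbbbbbbbbbbbbbbbbbwwwb...bww
248 b....bbbbbbwwwwwwwwwwwwww##....bww
249 b....#wwwwwww###wwbbbbbbb......bww
250 b....wbbbbbbb..................bww
251 b..............................bww
252 ...............................bww
253 ...............................bww
rect [[238.6, 248.5], [215.9, 250.2], [239.3, 239.5], [217.3, 241.1]] kit far foot [[237.6, 248.1], [217.1, 249.7]]
```

Red and yellow sit centred in their rectangles to within about 1 mm. Now seat and release the scanner.

move_arm:
  steps: [0.01,0,0.03,0,0,0,0.01,0,0.03,0,0,0,0.01,0,0.02,0,0,0,0,0,0,0,0,0,0,0,0,0,0,0,0,0,0,0,0,0,0,0,0,0,0,0,0,0,0,0,0,0]

```text
clock: 71.75
tcp_pos: [0.4025, -0.3583, 0.1049]
ee_rot: [180.0, -0.3, -28.2]
ft_force: [0.0, -0.7, -0.6]
gripper_width: 0.033
grasp_force: 60.7
```

move_arm:
  steps: [0,0,0.03,0,0,0,0,0,0,0,0,0,0,0,0,0,0,0,0,0,0,0,0,0,0,0,0,0,0,0,0,0,0,0,0,0,0,0,0,0,0,0,0,0,0,0,0,0]

```text
clock: 72.55
tcp_pos: [0.4025, -0.3583, 0.1043]
ee_rot: [180.0, -0.3, -28.2]
ft_force: [-0.7, 0.0, -1.7]
gripper_width: 0.0332
grasp_force: 60.7
```

```bash
python3 - <<'E'
from kin import *
A=here(); D=np.load('seat.npy'); print(((D-A)[:3,3]*1000).round(2))
# green kit grasp: estimated centre (.603,-.0487)
PAD['gk']=(.6031,-.0495)
G=np.load('G.npy'); G[1,3]=0
X=standT('gk',G,.005); W=X@T(np.eye(3),[0,0,-.11])
for x in(W,X): print(ik(x,[-15,-5,113,19,30,64.])[0].round(1))
U=A.copy(); U[2,3]+=.12
B=plan([U],[8],start=A); B=plan([W],start=B); plan([X],start=B)
E
```

```text
[ 0.02  0.07 -0.47]
[-17.7 -22.  125.4  19.4  33.9  62.9]
[-14.6  -2.6 120.5  26.5  19.3  56.3]
8 rows [0.0, 0.0, -0.75, 0.0, -0.0, 0.0] end err mm [-0.5  0.4 -0. ] tcp [ 0.402 -0.358  0.224]
24 rows [-0.07, -0.67, 0.1, 0.09, 0.37, -0.2] end err mm [ 1.3 -0.7  1.6] tcp [ 0.478 -0.045  0.18 ]
8 rows [-0.01, -0.0, 0.69, -0.01, -0.01, -0.01] end err mm [ 0.6 -0.3  0.3] tcp [ 0.556 -0.048  0.101]
```

move_arm:
  steps: [0,0,0.01,0,0,0,0,0,0,0,0,0,0,0,0,0,0,0,0,0,0,0,0,0,0,0,0,0,0,0,0,0,0,0,0,0,0,0,0,0,0,0,0,0,0,0,0,0]
  fingers: 1

```text
clock: 73.35
tcp_pos: [0.4025, -0.3583, 0.1041]
ee_rot: [180.0, -0.3, -28.2]
ft_force: [0.3, 1.0, 0.3]
gripper_width: 0.0854
grasp_force: 0.0
```

move_arm:
  steps: [0,0,-0.75,0,0,0,0,0,-0.75,0,0,0,0,0,-0.75,0,0,0,0,0,-0.75,0,0,0,0,0,-0.75,0,0,0,0,0,-0.75,0,0,0,0,0,-0.75,0,0,0,0,0,-0.75,0,0,0]

```text
clock: 74.15
tcp_pos: [0.402, -0.3579, 0.2253]
ee_rot: [180.0, -0.3, -28.2]
ft_force: [-0.1, -0.0, -1.1]
gripper_width: 0.0855
grasp_force: 0.0
```

move_arm:
  steps: [-0.07,-0.67,0.1,0.09,0.37,-0.2,-0.07,-0.67,0.1,0.09,0.37,-0.2,-0.07,-0.67,0.1,0.09,0.37,-0.2,-0.07,-0.67,0.1,0.09,0.37,-0.2,-0.07,-0.67,0.1,0.09,0.37,-0.2,-0.07,-0.67,0.1,0.09,0.37,-0.2,-0.07,-0.67,0.1,0.09,0.37,-0.2,-0.07,-0.67,0.1,0.09,0.37,-0.2]
  fingers: 0.88

```text
clock: 74.95
tcp_pos: [0.4386, -0.2558, 0.2098]
ee_rot: [-177.5, -15.4, -20.4]
ft_force: [-0.2, -0.6, 0.3]
gripper_width: 0.0748
grasp_force: 0.0
```

move_arm:
  steps: [-0.07,-0.67,0.1,0.09,0.37,-0.2,-0.07,-0.67,0.1,0.09,0.37,-0.2,-0.07,-0.67,0.1,0.09,0.37,-0.2,-0.07,-0.67,0.1,0.09,0.37,-0.2,-0.07,-0.67,0.1,0.09,0.37,-0.2,-0.07,-0.67,0.1,0.09,0.37,-0.2,-0.07,-0.67,0.1,0.09,0.37,-0.2,-0.07,-0.67,0.1,0.09,0.37,-0.2]

```text
clock: 75.75
tcp_pos: [0.4641, -0.1508, 0.196]
ee_rot: [-177.0, -30.6, -12.6]
ft_force: [0.1, 0.4, -0.5]
gripper_width: 0.0752
grasp_force: 0.0
```

move_arm:
  steps: [-0.07,-0.67,0.1,0.09,0.37,-0.2,-0.07,-0.67,0.1,0.09,0.37,-0.2,-0.07,-0.67,0.1,0.09,0.37,-0.2,-0.07,-0.67,0.1,0.09,0.37,-0.2,-0.07,-0.67,0.1,0.09,0.37,-0.2,-0.07,-0.67,0.1,0.09,0.37,-0.2,-0.07,-0.67,0.1,0.09,0.37,-0.2,-0.07,-0.67,0.1,0.09,0.37,-0.2]

```text
clock: 76.55
tcp_pos: [0.4785, -0.044, 0.1801]
ee_rot: [-179.3, -45.7, -3.0]
ft_force: [-0.9, -0.8, -0.5]
gripper_width: 0.0754
grasp_force: 0.0
```

```bash
python3 - <<'E'
from kin import *
PAD['gk']=(.6031,-.0495); G=np.load('G.npy'); X=standT('gk',G,.005); plan([X]); print(sense()['q'].round(1))
s=get_image("scene"); h=cv2.cvtColor(s,cv2.COLOR_RGB2HSV)
m=np.zeros(h.shape[:2],bool); m[200:235,290:325]=(h[200:235,290:325,1]<70)
# scene: green kit far face bounds
def row(v): return ''.join('#' if h[v,u,1]<60 and h[v,u,2]>100 else ('w' if h[v,u,1]<80 else 'g') for u in range(285,330))
for v in range(212,236,2): print(v,row(v))
for y in(-.0487,-.0495,-.0520): print(y,[proj("scene",np.array([.6031,y,z])+PX*.018+b*PY*.028).round(1)[0].tolist() for z in(.012,.102) for b in(1,-1)])
E
```

```text
8 rows [-0.02, 0.0, 0.69, -0.01, -0.01, -0.01] end err mm [-0.3  0.4 -0.2] tcp [ 0.555 -0.047  0.1  ]
[-18.1 -22.  125.3  20.8  34.   61.9]
212 ##############ww###############wwwww######www
214 ##############wwwwwwwwwwwwwwwwwwwwww######www
216 ###############wwwwwwwwwwwwwwwwwwwww#########
218 ###############wwwwwwwwwwwwwwwwwwwww#########
220 ###############wwwwwwwwwwwwwwwwwwww##########
222 ###############wwwwwwwwwwwwwwwwwwww##########
224 ###############wwwwwwwwwwwwwwwwwwwwwwwwww#ggg
226 ########wwwwgggwwwwwwwwwwwwwwwwwwwwwwwwwwwggg
228 wwwwwgggggggggggwwwwwwwwwwwwwwwwwwwwwwwwwwggg
230 wwwwwgggggggggggwwwwwwwwwwwwwwwwwwwgwwwwwwwgg
232 wwwwwwggggggggggggggggggggggggggggggwwwwwwwgg
234 wwwwwwggggggggggggggggggggggggggggggwwwwwwwwg
-0.0487 [[320.3, 236.6], [300.9, 238.1], [320.3, 211.0], [300.1, 212.4]]
-0.0495 [[320.0, 236.7], [300.7, 238.1], [320.1, 211.0], [299.8, 212.4]]
-0.052 [[319.2, 236.7], [299.8, 238.2], [319.2, 211.1], [298.9, 212.5]]
```

The scene view agrees: the kit's edges are at about 300 and 320. Approaching the green kit.

move_arm:
  steps: [-0.02,0,0.69,-0.01,-0.01,-0.01,-0.02,0,0.69,-0.01,-0.01,-0.01,-0.02,0,0.69,-0.01,-0.01,-0.01,-0.02,0,0.69,-0.01,-0.01,-0.01,-0.02,0,0.69,-0.01,-0.01,-0.01,-0.02,0,0.69,-0.01,-0.01,-0.01,-0.02,0,0.69,-0.01,-0.01,-0.01,-0.02,0,0.69,-0.01,-0.01,-0.01]

```text
clock: 77.4
tcp_pos: [0.5555, -0.0479, 0.0999]
ee_rot: [180.0, -45.2, -2.5]
ft_force: [-0.1, -0.0, -0.4]
gripper_width: 0.0755
grasp_force: 0.0
```

move_arm:
  steps: [0,0,0,0,0,0,0,0,0,0,0,0,0,0,0,0,0,0,0,0,0,0,0,0,0,0,0,0,0,0,0,0,0,0,0,0,0,0,0,0,0,0,0,0,0,0,0,0]
  fingers: 0

```text
clock: 78.2
tcp_pos: [0.5546, -0.0476, 0.0996]
ee_rot: [180.0, -45.2, -2.6]
ft_force: [0.3, 0.3, -1.5]
gripper_width: 0.0553
grasp_force: 63.2
```

```bash
python3 - <<'E'
from kin import *
A=here(); s=sense(); print(s['gripper_width'],s['grasp_force'],s['ft_force'],s['ee_rot'])
# kit pose: standing (x up), yaw from tool, y centred in tool, x from image
y=-A[:3,1].copy(); y[2]=0; y/=np.linalg.norm(y); xf=np.array([y[1],-y[0],0])
c=np.array([.6031,-.0495,0]); c=c+y*((A[:3,3]-c)@y); c[2]=.012
Rk=np.c_[[0,0,1],y,-xf]; K=T(Rk,c+xf*.018+[0,0,.045]); G=np.linalg.inv(K)@A; np.save('G.npy',G); print('kit centre',c,'G',G[:3,3])
L=A.copy(); L[2,3]+=.02; B=plan([L],[4],start=A); B=plan([standT('green',G,.018)],[4],start=B); plan([standT('green',G,.004)],[8],start=B)
print(ik(standT('green',G,0),s['q'])[0].round(1))
E
```

```text
0.0553468618663848 63.168705347925425 [ 0.31383213  0.28446497 -1.5231976 ] [179.96636044 -45.17144047  -2.55292548]
kit centre [ 0.60308855 -0.04975438  0.012     ] G [0.04257196 0.         0.06657828]
4 rows [0.18, 0.0, -0.18, -0.0, -0.0, -0.0] end err mm [-0.1  0.   0.4] tcp [ 0.554 -0.048  0.12 ]
4 rows [0.19, 0.17, 0.23, 0.0, 0.0, -0.0] end err mm [ 0.2 -0.1  0.2] tcp [ 0.578 -0.062  0.118]
8 rows [-0.06, -0.0, 0.06, 0.0, 0.0, -0.0] end err mm [ 0.2 -0.1  0.6] tcp [ 0.578 -0.062  0.104]
[-15.8   0.6 117.5  28.7  19.8  53.3]
```

move_arm:
  steps: [0.18,0,-0.18,0,0,0,0.18,0,-0.18,0,0,0,0.18,0,-0.18,0,0,0,0.18,0,-0.18,0,0,0,0.19,0.17,0.23,0,0,0,0.19,0.17,0.23,0,0,0,0.19,0.17,0.23,0,0,0,0.19,0.17,0.23,0,0,0]

```text
clock: 79.0
tcp_pos: [0.5783, -0.0627, 0.1174]
ee_rot: [180.0, -45.2, -2.6]
ft_force: [0.2, -0.3, -2.7]
gripper_width: 0.0552
grasp_force: 63.2
```

move_arm:
  steps: [-0.06,0,0.06,0,0,0,-0.06,0,0.06,0,0,0,-0.06,0,0.06,0,0,0,-0.06,0,0.06,0,0,0,-0.06,0,0.06,0,0,0,-0.06,0,0.06,0,0,0,-0.06,0,0.06,0,0,0,-0.06,0,0.06,0,0,0]

```text
clock: 79.8
tcp_pos: [0.5778, -0.0623, 0.1042]
ee_rot: [180.0, -45.2, -2.6]
ft_force: [0.6, 0.5, -2.8]
gripper_width: 0.0553
grasp_force: 63.2
```

```bash
python3 chk.py green; cat >> kin.py <<'E'
def strip(cols=('red','green','yellow')):
    s=get_image("scene"); cv2.imwrite("pics/strip.png",s[:,:,::-1]); h=cv2.cvtColor(s,cv2.COLOR_RGB2HSV)
    for c in cols:
        p=np.array([*PAD[c],.012]); u,v=proj("scene",p+PX*.02)[0].round().astype(int)
        print(c,u,v)
        for y in range(v-6,v+4): print(y,''.join('#' if h[y,x,1]<70 and h[y,x,2]>110 else ('w' if h[y,x,1]<80 else ('b' if h[y,x,2]<135 else '.')) for x in range(u-16,u+16)))
E
python3 -c "
from kin import *
strip()"
```

```text
world mm to go [-0.33  0.12 -4.63] tool units [-0.176 -0.005  0.152] turn units [ 0.005 -0.005 -0.004]
red 345 240
234 bbbbbbbbbbbbbbbbbbbbbbbbbbbbbbww
235 bbb.bwbbbbbbbbbbbbbbbbbbbbbbbbww
236 bb...#bbbbbbbbbbbbbbbbbbbbbbbbbw
237 b....#bbbbbbbbbbbbbbbbbbbbbbbbbw
238 bb...wbbbbbbbbbbbbbbbbbbwwbbbbbw
239 wb....wbbbwwwwwwwwwwwwwww##.bbbw
240 wb....#wwwwwww#####wbbbbbbbbbbbb
241 wb....#bbbbbbbbbbbbb..bbbbbbbbbb
242 wbb......bbbbbbbbbbbbbbbbbbbbbbb
243 wwb.........bbbbbbbbbbbbbbbbbbbb
green 306 243
237 wbbbbbwbbbbbbbbbbbbbbbbbbbbbbbbw
238 wbbbbwwbbbbbbbbbbbbbbbbbbbbbbbbw
239 wbbbb##wbbbbbbbbbbbbbbbbbbbbbbbb
240 wbbbbw#wbbbbbbbbbwwwwwwwwwwwbbbb
241 wwbbbw#wwwwwwwwwwwwwwwwwwwwwbbbb
242 wwbbbb##wwwwwwwwwwwww#######bbbb
243 wwbbbb##wwwww####www#######wbbbb
244 wwbbbb###wbbw###wbbbbbbbbbbbbbbb
245 wwbbbbbbbbbbbbbbbbbbbbbbbbbbbbbb
246 wwbbbbbbbbbbbbbbbbbbbbbbbbbbbbbb
yellow 227 249
243 wwb..bbbbbbbbbbbbbbbbbbbbbbbwbbb
244 wwb..bbbbbbbbbbbbbbbbbbbbbbbbbbb
245 wwb..bbbbbbbbbbbbbbbbbbbbbbbbbbb
246 ww....bbbbbbbbbbbbbbbbbbbbbbbbb.
247 wb....bbbbbbbbbbbbbbbbbbbbwwb...
248 wb....bbbbbbwwwwwwwwwwwwww##....
249 wb....#wwwwwww###wbbbbbbbb......
250 wb....wbbbbbbb..................
251 wb..............................
252 w...............................
```

move_arm:
  steps: [-0.03,0,0.03,0,0,0,-0.03,0,0.02,0,0,0,-0.03,0,0.02,0,0,0,-0.03,0,0.03,0,0,0,-0.03,0,0.02,0,0,0,0,0,0,0,0,0,0,0,0,0,0,0,0,0,0,0,0,0]

```text
clock: 80.65
tcp_pos: [0.5774, -0.0623, 0.1005]
ee_rot: [180.0, -45.2, -2.6]
ft_force: [0.2, 0.2, -3.0]
gripper_width: 0.0554
grasp_force: 63.2
```

move_arm:
  steps: [-0.02,0,0.02,0,0,0,0,0,0,0,0,0,0,0,0,0,0,0,0,0,0,0,0,0,0,0,0,0,0,0,0,0,0,0,0,0,0,0,0,0,0,0,0,0,0,0,0,0]

```text
clock: 81.45
tcp_pos: [0.5774, -0.0623, 0.0999]
ee_rot: [180.0, -45.2, -2.6]
ft_force: [0.2, 0.2, -1.6]
gripper_width: 0.0555
grasp_force: 63.2
```

```bash
python3 chk.py green
```

```text
world mm to go [ 0.07  0.11 -0.32] tool units [-0.009 -0.006  0.014] turn units [ 0.005 -0.004 -0.005]
```

move_arm:
  steps: [-0.01,0,0.01,0,0,0,0,0,0,0,0,0,0,0,0,0,0,0,0,0,0,0,0,0,0,0,0,0,0,0,0,0,0,0,0,0,0,0,0,0,0,0,0,0,0,0,0,0]

```text
clock: 82.25
tcp_pos: [0.5774, -0.0623, 0.0996]
ee_rot: [180.0, -45.2, -2.6]
ft_force: [-0.7, 0.0, -2.4]
gripper_width: 0.0555
grasp_force: 63.2
```

move_arm:
  steps: [-0.01,0,0.01,0,0,0,0,0,0,0,0,0,0,0,0,0,0,0,0,0,0,0,0,0,0,0,0,0,0,0,0,0,0,0,0,0,0,0,0,0,0,0,0,0,0,0,0,0]

```text
clock: 83.05
tcp_pos: [0.5775, -0.0623, 0.0995]
ee_rot: [180.0, -45.2, -2.6]
ft_force: [0.0, 0.3, -0.8]
gripper_width: 0.0557
grasp_force: 63.4
```

move_arm:
  steps: [-0.01,0,0.01,0,0,0,0,0,0,0,0,0,0,0,0,0,0,0,0,0,0,0,0,0,0,0,0,0,0,0,0,0,0,0,0,0,0,0,0,0,0,0,0,0,0,0,0,0]

```text
clock: 83.85
tcp_pos: [0.5776, -0.0623, 0.0995]
ee_rot: [180.0, -45.2, -2.6]
ft_force: [-2.7, 0.1, 3.3]
gripper_width: 0.0554
grasp_force: 63.9
```

```bash
python3 -c "
from kin import *
strip(['green'])"
```

```text
green 306 243
237 wbbbbbbbwwwwwwbbbbbbbbbbbbbbbbbw
238 wbbbbbwbbbbbbbbbbbbbbbbbbbbbbbbw
239 wbbbbb#bbbbbbbbbbbbbbbbbbbbbbbbb
240 wbbbbw#wbbbbbbbbbbbbbbbbbbbbbbbb
241 wwbbbw#wbbbbbbbbbbbwwwwwwwwwbbbb
242 wwbbbb#wbbbwwwwwwwwwwwwww###bbbb
243 wwbbbb#wwwwwwwww#www#######bbbbb
244 wwbbbbw#wbbbbbbwwbbbbbbbbbbbbbbb
245 wwbbbbbbbbbbbbbbbbbbbbbbbbbbbbbb
246 wwbbbbbbbbbbbbbbbbbbbbbbbbbbbbbb
```

In contact. The white strip in front of green is slightly wider than on the others, by about 1 mm, so I'll nudge it forward before release.

move_arm:
  steps: [0.02,0,-0.02,0,0,0,0,0,0,0,0,0,0.02,0,0.02,0,0,0,0.02,0,0.02,0,0,0,0,0,0,0,0,0,-0.02,0,0.02,0,0,0,0,0,0,0,0,0,0,0,0,0,0,0]

```text
clock: 84.7
tcp_pos: [0.5787, -0.0624, 0.0994]
ee_rot: [179.9, -45.2, -2.6]
ft_force: [-3.5, 0.1, 5.2]
gripper_width: 0.0552
grasp_force: 64.3
```

move_arm:
  steps: [0,0,0,0,0,0,0,0,0,0,0,0,0,0,0,0,0,0,0,0,0,0,0,0,0,0,0,0,0,0,0,0,0,0,0,0,0,0,0,0,0,0,0,0,0,0,0,0]
  fingers: 1

```text
clock: 85.5
tcp_pos: [0.5786, -0.0623, 0.0991]
ee_rot: [180.0, -45.2, -2.6]
ft_force: [-0.1, 0.3, 0.1]
gripper_width: 0.0851
grasp_force: 0.0
```

move_arm:
  steps: [0,0,-0.3,0,0,0,0,0,-0.6,0,0,0,0,0,-0.9,0,0,0,0,0,-0.9,0,0,0,0,0,-0.9,0,0,0,0,0,-0.9,0,0,0,0,0,-0.9,0,0,0,0,0,-0.9,0,0,0]

```text
clock: 86.3
tcp_pos: [0.4884, -0.0581, 0.1886]
ee_rot: [179.9, -45.2, -2.5]
ft_force: [0.5, -0.8, 0.6]
gripper_width: 0.0855
grasp_force: 0.0
```

```bash
python3 - <<'E'
from kin import *
strip()
t=get_image("top"); cv2.imwrite("pics/t5.png",t[:,:,::-1]); mu,yaw,r,n,f=scanpose(t); print(mu.round(4),yaw,r)
A=here(); D=np.load('seat.npy'); D[2,3]-=.002; U=D.copy(); U[2,3]+=.10; B=plan([U]); plan([D],start=B)
E
```

```text
red 345 240
234 b...bbbbbbbbbbbbbbbbbbbbbbbbbbww
235 b....wbbbbbbbbbbbbbbbbbbbbbbbbww
236 b....#bbbbbbbbbbbbbbbbbbbbbbbbbw
237 b....#bbbbbbbbbbbbbbbbbbbbbbbbbw
238 bb...wbbbbbbbbbbbbbbbbbwwwbbbbbw
239 wb...bwbbbwwwwwwwwwwwwwww##bbbbw
240 wb....#wwwwwwww####wbbbbbbbbbbbb
241 wb....#bbbbbbbbbbbbbbbbbbbbbbbbb
242 wbb......bbbbbbbbbbbbbbbbbbbbbbb
243 wwb........bbbbbbbbbbbbbbbbbbbbb
green 306 243
237 wbbbbbbwwwwwwwwbbbbbbbbbbbbbbbbw
238 wbbbbbwbbbbbbbbbbbbbbbbbbbbbbbbw
239 wbbbbbwbbbbbbbbbbbbbbbbbbbbbbbbb
240 wbbbbb#bbbbbbbbbbbbbbbbbbbbbbbbb
241 wwbbbb#wbbbbbbbbbbbbbwwwwwwwbbbb
242 wwbbbb#wbbbbwwwwwwwwwwwwww##bbbb
243 wwbbbb#wwwwwwwwwwwww###w#w#bbbbb
244 wwbbbbwwbwbbbbbbbbbbbbbbbbbbbbbb
245 wwbbbbbbbbbbbbbbbbbbbbbbbbbbbbbb
246 wwbbbbbbbbbbbbbbbbbbbbbbbbbbbbbb
yellow 227 249
243 wwb..bbbbbbbbbbbbbbbbbbbbbbbwbbb
244 wwb..bbbbbbbbbbbbbbbbbbbbbbbbbbb
245 wwb..bbbbbbbbbbbbbbbbbbbbbbbbbbb
246 ww....bbbbbbbbbbbbbbbbbbbbbbbbbb
247 wb....bbbbbbbbbbbbbbbbbbbbwwb...
248 wb....bbbbbbwwwwwwwwwwwwww##....
249 wb....#wwwwwww###wbbbbbbbbb.....
250 wb....wbbbbbbb..................
251 wb..............................
252 w...............................
[ 0.3754 -0.3443] -28.542513357613014 ((381.19305419921875, -347.9759521484375), (30.643247604370117, 110.14370727539062), 61.28915023803711)
24 rows [0.0, 0.65, -0.04, -0.09, -0.37, 0.2] end err mm [-0.7  2.  -1.3] tcp [ 0.402 -0.356  0.2  ]
8 rows [0.0, 0.0, 0.62, 0.02, -0.0, -0.0] end err mm [-0.2  1.1 -0.5] tcp [ 0.402 -0.357  0.101]
```

All three kits stand in place and the scanner is at its seat. Taking it again.

move_arm:
  steps: [0,0.65,-0.04,-0.09,-0.37,0.2,0,0.65,-0.04,-0.09,-0.37,0.2,0,0.65,-0.04,-0.09,-0.37,0.2,0,0.65,-0.04,-0.09,-0.37,0.2,0,0.65,-0.04,-0.09,-0.37,0.2,0,0.65,-0.04,-0.09,-0.37,0.2,0,0.65,-0.04,-0.09,-0.37,0.2,0,0.65,-0.04,-0.09,-0.37,0.2]

```text
clock: 87.2
tcp_pos: [0.4739, -0.1617, 0.1902]
ee_rot: [-177.6, -30.1, -12.3]
ft_force: [0.6, -0.8, 0.2]
gripper_width: 0.0853
grasp_force: 0.0
```

move_arm:
  steps: [0,0.65,-0.04,-0.09,-0.37,0.2,0,0.65,-0.04,-0.09,-0.37,0.2,0,0.65,-0.04,-0.09,-0.37,0.2,0,0.65,-0.04,-0.09,-0.37,0.2,0,0.65,-0.04,-0.09,-0.37,0.2,0,0.65,-0.04,-0.09,-0.37,0.2,0,0.65,-0.04,-0.09,-0.37,0.2,0,0.65,-0.04,-0.09,-0.37,0.2]

```text
clock: 88.0
tcp_pos: [0.4446, -0.2616, 0.1921]
ee_rot: [-178.2, -15.0, -20.4]
ft_force: [0.2, 0.1, 0.6]
gripper_width: 0.0856
grasp_force: 0.0
```

move_arm:
  steps: [0,0.65,-0.04,-0.09,-0.37,0.2,0,0.65,-0.04,-0.09,-0.37,0.2,0,0.65,-0.04,-0.09,-0.37,0.2,0,0.65,-0.04,-0.09,-0.37,0.2,0,0.65,-0.04,-0.09,-0.37,0.2,0,0.65,-0.04,-0.09,-0.37,0.2,0,0.65,-0.04,-0.09,-0.37,0.2,0,0.65,-0.04,-0.09,-0.37,0.2]

```text
clock: 88.8
tcp_pos: [0.4022, -0.3566, 0.1967]
ee_rot: [179.3, -0.1, -28.3]
ft_force: [-0.1, -0.1, 0.2]
gripper_width: 0.0858
grasp_force: 0.0
```

```bash
python3 - <<'E'
from kin import *
D=np.load('seat.npy'); D[:3,:3]=R.from_euler('xyz',[180,0,-28.25],degrees=True).as_matrix(); D[2,3]-=.002; plan([D],[8])
E
```

```text
8 rows [0.01, 0.0, 0.59, 0.02, -0.0, -0.0] end err mm [0.9 0.2 0.5] tcp [ 0.403 -0.358  0.102]
```

move_arm:
  steps: [0,0,0.59,0.02,0,0,0,0,0.59,0.02,0,0,0,0,0.59,0.02,0,0,0,0,0.59,0.02,0,0,0.01,0,0.59,0.02,0,0,0.01,0,0.59,0.02,0,0,0.01,0,0.59,0.02,0,0,0,0,0.59,0,0,0]

```text
clock: 89.6
tcp_pos: [0.4028, -0.357, 0.1024]
ee_rot: [180.0, -0.2, -28.2]
ft_force: [1.1, 0.6, -0.3]
gripper_width: 0.0853
grasp_force: 0.0
```

move_arm:
  steps: [0,0,0,0,0,0,0,0,0,0,0,0,0,0,0,0,0,0,0,0,0,0,0,0,0,0,0,0,0,0,0,0,0,0,0,0,0,0,0,0,0,0,0,0,0,0,0,0]
  fingers: 0

```text
clock: 90.4
tcp_pos: [0.4032, -0.3576, 0.1044]
ee_rot: [179.9, -0.3, -28.2]
ft_force: [0.1, -0.6, 6.3]
gripper_width: 0.0331
grasp_force: 61.2
```

```bash
python3 - <<'E'
from kin import *
A=here(); s=sense(); print(s['gripper_width'],s['grasp_force'],s['ft_force'],A[:3,3],s['ee_rot'])
yaw=s['ee_rot'][2]; o=np.array([.4016,-.3577]); y=-A[:2,1]/np.hypot(*A[:2,1]); o2=o+y*((A[:2,3]-o)@y)
S=scT(o2,yaw,.032); Gs=np.linalg.inv(S)@A; np.save('Gs.npy',Gs); np.save('seat.npy',A); print(o2,Gs[:3,3])
U=A.copy(); U[2,3]+=.12; B=plan([U],[8]); B=plan([readT('red',.03,.04)@Gs],start=B)
E
```

```text
0.033139453720314835 61.21536612510681 [ 0.14663306 -0.60757832  6.27917436] [ 0.40323102 -0.35755892  0.10441901] [179.93025481  -0.31277473 -28.22420204]
[ 0.40202358 -0.35691083] [ 1.37037691e-03 -9.10623320e-09  7.24190104e-02]
8 rows [0.0, 0.0, -0.75, 0.0, -0.0, 0.0] end err mm [-0.5  0.4 -0. ] tcp [ 0.403 -0.357  0.224]
24 rows [-0.18, -0.85, 0.13, 0.0, 0.0, -0.21] end err mm [ 0.1  1.  -1.8] tcp [0.433 0.055 0.161]
```

move_arm:
  steps: [0,0,-0.75,0,0,0,0,0,-0.75,0,0,0,0,0,-0.75,0,0,0,0,0,-0.75,0,0,0,0,0,-0.75,0,0,0,0,0,-0.75,0,0,0,0,0,-0.75,0,0,0,0,0,-0.75,0,0,0]

```text
clock: 91.2
tcp_pos: [0.4023, -0.3567, 0.2242]
ee_rot: [180.0, -0.2, -28.2]
ft_force: [0.1, -0.4, -1.6]
gripper_width: 0.0333
grasp_force: 60.5
```

move_arm:
  steps: [-0.18,-0.85,0.13,0,0,-0.21,-0.18,-0.85,0.13,0,0,-0.21,-0.18,-0.85,0.13,0,0,-0.21,-0.18,-0.85,0.13,0,0,-0.21,-0.18,-0.85,0.13,0,0,-0.21,-0.18,-0.85,0.13,0,0,-0.21,-0.18,-0.85,0.13,0,0,-0.21,-0.18,-0.85,0.13,0,0,-0.21]

```text
clock: 92.0
tcp_pos: [0.4326, -0.219, 0.2013]
ee_rot: [180.0, -0.1, -19.7]
ft_force: [0.2, 0.1, -1.5]
gripper_width: 0.0331
grasp_force: 60.5
```

move_arm:
  steps: [-0.18,-0.85,0.13,0,0,-0.21,-0.18,-0.85,0.13,0,0,-0.21,-0.18,-0.85,0.13,0,0,-0.21,-0.18,-0.85,0.13,0,0,-0.21,-0.18,-0.85,0.13,0,0,-0.21,-0.18,-0.85,0.13,0,0,-0.21,-0.18,-0.85,0.13,0,0,-0.21,-0.18,-0.85,0.13,0,0,-0.21]

```text
clock: 92.8
tcp_pos: [0.4422, -0.0806, 0.1803]
ee_rot: [179.9, -0.1, -11.3]
ft_force: [0.5, 0.6, -1.6]
gripper_width: 0.0332
grasp_force: 60.5
```

move_arm:
  steps: [-0.18,-0.85,0.13,0,0,-0.21,-0.18,-0.85,0.13,0,0,-0.21,-0.18,-0.85,0.13,0,0,-0.21,-0.18,-0.85,0.13,0,0,-0.21,-0.18,-0.85,0.13,0,0,-0.21,-0.18,-0.85,0.13,0,0,-0.21,-0.18,-0.85,0.13,0,0,-0.21,-0.18,-0.85,0.13,0,0,-0.21]

```text
clock: 93.6
tcp_pos: [0.4316, 0.0575, 0.1592]
ee_rot: [179.9, -0.1, -2.9]
ft_force: [0.3, -0.2, -0.9]
gripper_width: 0.0332
grasp_force: 60.5
```

```bash
cat >> kin.py <<'E'
def window(box):
    s=get_image("scene"); h=cv2.cvtColor(s,cv2.COLOR_RGB2HSV).astype(int); m=(abs((h[...,0]+90)%180-90)<7)&(h[...,1]>150)&(h[...,2]>60); q=np.zeros_like(m); a=(slice(box[1],box[3]),slice(box[0],box[2])); q[a]=m[a]
    y,x=np.nonzero(q); S=here()@np.linalg.inv(np.load('Gs.npy')); W=(S@[.081,0,.017,1])[:3]; p=proj("scene",W)[0]
    print('window px',x.mean().round(1),y.mean().round(1),len(x),'pred',p.round(1),'W',W.round(4),'beam dir',S[:3,0].round(4))
E
python3 - <<'E'
from kin import *
Gs=np.load('Gs.npy'); plan([readT('red')@Gs]); window((320,170,360,205)); strip()
E
```

```text
8 rows [0.2, 0.02, 0.23, 0.0, 0.01, -0.01] end err mm [ 0.4 -0.2  0.2] tcp [0.464 0.053 0.123]
window px 338.4 187.8 67 pred [339.4 187.4] W [0.5101 0.0559 0.1028] beam dir [ 0.9988 -0.048  -0.0058]
red 345 240
234 b...bbbbbbbbbbbbbbbbbbbbbbbbbbww
235 b....wbbbbbbbbbbbbbbbbbbbbbbbbww
236 b....#bbbbbbbbbbbbbbbbbbbbbbbbbw
237 b....#bbbbbbbbbbbbbbbbbbbbbbbbbw
238 wb...wbbbbbbbbbbbbbbbbbwwwbbbbbw
239 wb....wbbbwwwwwwwwwwwwwww##bbbbw
240 wb....#wwwwwwww####wbbbbbbbbbbbb
241 wb....#bbbbbbbbbbbbbbbbbbbbbbbbb
242 wbb.......bbbbbbbbbbbbbbbbbbbbbb
243 wwb........bbbbbbbbbbbbbbbbbbbbb
green 306 243
237 wbbbbbwwwwwwwwwbbbbbbbbbbbbbbbbw
238 wbbbbbwbbbbbbbbbbbbbbbbbbbbbbbbw
239 wbbbbbwbbbbbbbbbbbbbbbbbbbbbbbbb
240 wbbbbb#bbbbbbbbbbbbbbbbbbbbbbbbb
241 wwbbbb#wbbbbbbbbbbbbbwwwwwwwbbbb
242 wwbbbb#wbbbbwwwwwwwwwwwwww##bbbb
243 wwbbbb#wwwwwwwwwwwww#######bbbbb
244 wwbbbbw#bwbbbbbbbbbbbbbbbbbbbbbb
245 wwbbbbbbbbbbbbbbbbbbbbbbbbbbbbbb
246 wwbbbbbbbbbbbbbbbbbbbbbbbbbbbbbb
yellow 227 249
243 wwb..bbbbbbbbbbbbbbbbbbbbbbbwbbb
244 wwb..bbbbbbbbbbbbbbbbbbbbbbbbbbb
245 wwb..bbbbbbbbbbbbbbbbbbbbbbbbbbb
246 ww....bbbbbbbbbbbbbbbbbbbbbbbbb.
247 wb....bbbbbbbbbbbbbbbbbbbbwwb...
248 wb....bbbbbbwwwwwwwwwwwwww##....
249 wb....#wwwwwww###wbbbbbbbbb.....
250 wb....wbbbbbbb..................
251 wb..............................
252 w...............................
```

move_arm:
  steps: [0.2,0.02,0.23,0,0.01,-0.01,0.2,0.02,0.23,0,0.01,-0.01,0.2,0.02,0.23,0,0.01,-0.01,0.2,0.02,0.23,0,0.01,-0.01,0.2,0.02,0.23,0,0.01,-0.01,0.2,0.02,0.23,0,0.01,-0.01,0.2,0.02,0.23,0,0.01,-0.01,0.2,0.02,0.23,0,0.01,-0.01]

```text
clock: 94.5
tcp_pos: [0.4652, 0.0507, 0.1232]
ee_rot: [179.9, -0.6, -2.6]
ft_force: [-0.1, -0.5, -1.8]
gripper_width: 0.0335
grasp_force: 60.5
```

```bash
cat > rd.py <<'E'
import sys
from kin import *
c=sys.argv[1]; Gs=np.load('Gs.npy'); A=here(); S=A@np.linalg.inv(Gs); B=readT(c); d=(B-S)[:3,3]
w=(S@[.081,0,.017,1])[:3]; lab=np.array([*PAD[c],.067])-PX*.018; t=(lab-w)@PX; hit=w+S[:3,0]*t
print('to go mm',(d*1000).round(1),'dist',round(t,4),'miss mm',((hit-lab)*1000).round(1),'tool units',(A[:3,:3].T@(B@Gs-A)[:3,3]/.02).round(3),'turn',(R.from_matrix(A[:3,:3].T@(B@Gs)[:3,:3]).as_rotvec(degrees=True)/5).round(3))
E
python3 rd.py red
```

```text
to go mm [-2.4  2.2 -0.7] dist 0.0676 miss mm [-0.1 -2.3  1.4] tool units [-0.109 -0.103  0.036] turn [ 0.008 -0.049 -0.016]
```

move_arm:
  steps: [-0.03,-0.03,0.01,0,-0.01,0,-0.03,-0.03,0.01,0,-0.01,0,-0.03,-0.02,0.01,0,-0.01,-0.01,-0.02,-0.02,0.01,0,-0.01,0,0,0,0,0,0,0,0,0,0,0,0,0,0,0,0,0,0,0,0,0,0,0,0,0]

```text
clock: 95.3
tcp_pos: [0.4628, 0.0529, 0.1228]
ee_rot: [179.9, -0.4, -2.6]
ft_force: [0.5, 0.3, -1.8]
gripper_width: 0.0329
grasp_force: 60.5
```

move_arm:
  steps: [0,0,0,0,0,0,0,0,0,0,0,0,0,0,0,0,0,0,0,0,0,0,0,0,0,0,0,0,0,0,0,0,0,0,0,0,0,0,0,0,0,0,0,0,0,0,0,0]

```text
clock: 96.1
tcp_pos: [0.4628, 0.0529, 0.1228]
ee_rot: [179.9, -0.4, -2.6]
ft_force: [-0.3, -0.2, -1.8]
gripper_width: 0.0331
grasp_force: 60.5
```

move_arm:
  steps: [0,0,0,0,0,0,0,0,0,0,0,0,0,0,0,0,0,0,0,0,0,0,0,0,0,0,0,0,0,0,0,0,0,0,0,0,0,0,0,0,0,0,0,0,0,0,0,0]

```text
clock: 96.9
tcp_pos: [0.4627, 0.0529, 0.1228]
ee_rot: [179.9, -0.4, -2.6]
ft_force: [-0.4, -0.1, -1.3]
gripper_width: 0.0329
grasp_force: 60.5
```

move_arm:
  steps: [0,0,0,0,0,0,0,0,0,0,0,0,0,0,0,0,0,0,0,0,0,0,0,0,0,0,0,0,0,0,0,0,0,0,0,0,0,0,0,0,0,0,0,0,0,0,0,0]

```text
clock: 97.7
tcp_pos: [0.4627, 0.0529, 0.1228]
ee_rot: [179.9, -0.4, -2.6]
ft_force: [0.8, -0.5, -1.7]
gripper_width: 0.0329
grasp_force: 60.5
```

```bash
python3 rd.py red; python3 - <<'E'
from kin import *
window((320,185,365,215)) 
s=cv2.imread("pics/strip.png")
s=get_image("scene"); t=get_image("top"); a=cv2.resize(s[170:255,280:380,::-1],(500,425),interpolation=2); b=cv2.resize(t[115:225,255:345,::-1],(348,425),interpolation=2); cv2.imwrite("pics/red.png",cv2.resize(np.hstack([a,b]),None,fx=.94,fy=.94))
E
```

```text
to go mm [ 0.3 -0.  -0.3] dist 0.0704 miss mm [-0.  -0.   0.5] tool units [0.02  0.003 0.017] turn [ 0.007 -0.009 -0.004]
window px 339.4 203.7 71 pred [339.2 203.2] W [0.5423 0.0493 0.0674] beam dir [ 9.99e-01 -4.49e-02  8.00e-04]
```

View pics/red.png

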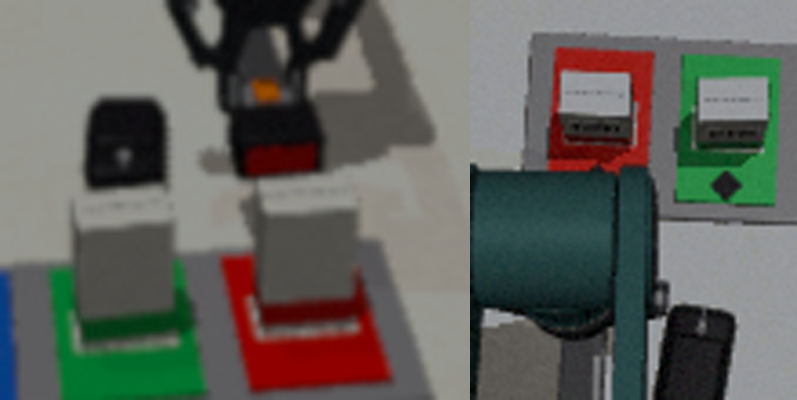

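The picture shows the scanner facing the red label squarely, all kits in place, and the window at its predicted pixel. Red held still for over 2.4 s at 70 mm. Next is yellow, since blue is absent.

```bash
python3 -c "
from kin import *
Gs=np.load('Gs.npy'); plan([readT('yellow')@Gs])"
```

```text
24 rows [0.0, 0.69, 0.0, 0.0, -0.0, -0.0] end err mm [-0.5 -1.4  1. ] tcp [ 0.448 -0.278  0.123]
```

move_arm:
  steps: [0,0.69,0,0,0,0,0,0.69,0,0,0,0,0,0.69,0,0,0,0,0,0.69,0,0,0,0,0,0.69,0,0,0,0,0,0.69,0,0,0,0,0,0.69,0,0,0,0,0,0.69,0,0,0,0]

```text
clock: 98.65
tcp_pos: [0.4577, -0.0581, 0.123]
ee_rot: [179.9, -0.4, -2.6]
ft_force: [-0.1, 0.0, -1.7]
gripper_width: 0.0331
grasp_force: 60.5
```

move_arm:
  steps: [0,0.69,0,0,0,0,0,0.69,0,0,0,0,0,0.69,0,0,0,0,0,0.69,0,0,0,0,0,0.69,0,0,0,0,0,0.69,0,0,0,0,0,0.69,0,0,0,0,0,0.69,0,0,0,0]

```text
clock: 99.45
tcp_pos: [0.4527, -0.1688, 0.1232]
ee_rot: [179.9, -0.4, -2.6]
ft_force: [-0.6, 0.3, -1.5]
gripper_width: 0.0335
grasp_force: 60.5
```

move_arm:
  steps: [0,0.69,0,0,0,0,0,0.69,0,0,0,0,0,0.69,0,0,0,0,0,0.69,0,0,0,0,0,0.69,0,0,0,0,0,0.69,0,0,0,0,0,0.69,0,0,0,0,0,0.69,0,0,0,0]

```text
clock: 100.25
tcp_pos: [0.4478, -0.2791, 0.1234]
ee_rot: [179.9, -0.4, -2.6]
ft_force: [0.7, -0.1, -1.5]
gripper_width: 0.0332
grasp_force: 60.5
```

```bash
python3 rd.py yellow
```

```text
to go mm [ 0.5  2.6 -0.9] dist 0.0704 miss mm [-0.1 -2.6  1.1] tool units [ 0.02  -0.127  0.047] turn [ 0.007 -0.009 -0.004]
```

move_arm:
  steps: [0.01,-0.04,0.02,0,0,0,0,-0.04,0.02,0,0,0,0,-0.03,0,0,0,0,0,0,0,0,0,0,0,0,0,0,0,0,0,0,0,0,0,0,0,0,0,0,0,0,0,0,0,0,0,0]

```text
clock: 101.05
tcp_pos: [0.4482, -0.2756, 0.1226]
ee_rot: [179.9, -0.4, -2.6]
ft_force: [-0.4, 0.2, -1.2]
gripper_width: 0.0336
grasp_force: 60.5
```

```bash
python3 rd.py yellow; python3 -c "
from kin import *
window((190,190,245,230)); strip()"|grep -v '^24[3-5]\|^23'
```

```text
to go mm [ 0.1 -0.9 -0.2] dist 0.0701 miss mm [0.  0.8 0.3] tool units [0.008 0.045 0.011] turn [ 0.008 -0.01  -0.002]
window px 228.1 211.2 75 pred [227.9 210.8] W [ 0.5278 -0.2793  0.0672] beam dir [ 9.99e-01 -4.48e-02  8.00e-04]
red 345 240
240 wb....#wwwwwww#####wbbbbbb....bb
241 wb....#bbbbbbbb................b
242 wb...........b.................b
green 306 243
240 wbbbbb#bbbbbbbbbbbbbbbbbbbbbbbbb
241 wwbbbb#wbbbbbbbbbbbbbwwwwwwwbbbb
242 wwbbbb#wbbbbwwwwwwwwwwwww###bbbb
246 wwbbbbbbbbbbbbbbbbbbbbbbbbbbbbbb
yellow 227 249
246 ww....bbbbbbbbbbbbbbbbbbbbbbbb..
247 wb....bbbbbbbbbbbbbbbbbbbwwwb...
248 wb....bbbbbbwwwwwwwwwwwwww##....
249 wb....#wwwww#####wwbb..b.b......
250 wb....w.bbb.b...................
251 wb..............................
252 #...............................
```

move_arm:
  steps: [0,0,0,0,0,0,0,0,0,0,0,0,0,0,0,0,0,0,0,0,0,0,0,0,0,0,0,0,0,0,0,0,0,0,0,0,0,0,0,0,0,0,0,0,0,0,0,0]

```text
clock: 101.95
tcp_pos: [0.4482, -0.2758, 0.1226]
ee_rot: [179.9, -0.4, -2.6]
ft_force: [0.8, -0.6, -1.9]
gripper_width: 0.0336
grasp_force: 60.5
```

move_arm:
  steps: [0,0,0,0,0,0,0,0,0,0,0,0,0,0,0,0,0,0,0,0,0,0,0,0,0,0,0,0,0,0,0,0,0,0,0,0,0,0,0,0,0,0,0,0,0,0,0,0]

```text
clock: 102.75
tcp_pos: [0.4482, -0.2757, 0.1226]
ee_rot: [179.9, -0.4, -2.6]
ft_force: [-0.3, 0.0, -1.7]
gripper_width: 0.0332
grasp_force: 60.5
```

move_arm:
  steps: [0,0,0,0,0,0,0,0,0,0,0,0,0,0,0,0,0,0,0,0,0,0,0,0,0,0,0,0,0,0,0,0,0,0,0,0,0,0,0,0,0,0,0,0,0,0,0,0]

```text
clock: 103.55
tcp_pos: [0.4482, -0.2758, 0.1226]
ee_rot: [179.9, -0.4, -2.6]
ft_force: [0.0, 0.1, -1.1]
gripper_width: 0.0331
grasp_force: 60.5
```

```bash
python3 -c "
from kin import *
Gs=np.load('Gs.npy'); plan([readT('green')@Gs])"
```

```text
16 rows [0.0, -0.68, -0.0, 0.0, -0.0, -0.0] end err mm [-0.6 -1.5 -0.3] tcp [ 0.458 -0.058  0.122]
```

Yellow read, held 2.6 s. Now green.

move_arm:
  steps: [0,-0.69,0,0,0,0,0,-0.69,0,0,0,0,0,-0.69,0,0,0,0,0,-0.69,0,0,0,0,0,-0.69,0,0,0,0,0,-0.69,0,0,0,0,0,-0.69,0,0,0,0,0,-0.69,0,0,0,0]

```text
clock: 104.35
tcp_pos: [0.4532, -0.1642, 0.1224]
ee_rot: [179.9, -0.4, -2.6]
ft_force: [0.6, -0.0, -2.5]
gripper_width: 0.0333
grasp_force: 60.5
```

move_arm:
  steps: [0,-0.69,0,0,0,0,0,-0.69,0,0,0,0,0,-0.69,0,0,0,0,0,-0.69,0,0,0,0,0,-0.69,0,0,0,0,0,-0.69,0,0,0,0,0,-0.68,0,0,0,0,0,-0.6,0,0,0,0]

```text
clock: 105.15
tcp_pos: [0.458, -0.056, 0.1222]
ee_rot: [179.9, -0.4, -2.6]
ft_force: [0.4, 0.2, -1.7]
gripper_width: 0.033
grasp_force: 60.5
```

move_arm:
  steps: [0,0,0,0,0,0,0,0,0,0,0,0,0,0,0,0,0,0,0,0,0,0,0,0,0,0,0,0,0,0,0,0,0,0,0,0,0,0,0,0,0,0,0,0,0,0,0,0]

```text
clock: 105.95
tcp_pos: [0.458, -0.0573, 0.1222]
ee_rot: [179.9, -0.4, -2.6]
ft_force: [-0.2, -0.1, -2.0]
gripper_width: 0.0331
grasp_force: 60.5
```

```bash
python3 rd.py green; python3 -c "
from kin import *
window((280,190,330,230)); strip()"|grep -v '^24[3-5]\|^23'
```

```text
to go mm [0.5 0.5 0.3] dist 0.0705 miss mm [-0.  -0.6 -0.1] tool units [ 0.027 -0.022 -0.013] turn [ 0.007 -0.009 -0.007]
window px 306.1 209.2 87 pred [302.5 205.9] W [ 0.5376 -0.0609  0.0668] beam dir [ 9.99e-01 -4.50e-02  8.00e-04]
red 345 240
240 wb....#wwwwwww#####wbbbbbbb.bbbb
241 wb....#bbbbbbbbbbbbbb.bbbbbbbbbb
242 wbb.......bbbbbbbbbbbbbbbbbbbbbb
green 306 243
240 wbbbbb#bbbbbbbbbbbbbbbbbbbbbbbbb
241 wwbbbb#wbbbbbbbbbbbbbwwwwwwwbbbb
242 wwbbbb#wbbbbwwwwwwwwwwwwww##bbbb
246 wwbbbbbbbbbbbbbbbbbbbbbbbbbbbbbb
yellow 227 249
246 ww....bbbbbbbbbbbbbbbbbbbbbbbbb.
247 wb....bbbbbbbbbbbbbbbbbbbbwwb...
248 wb....bbbbbbwwwwwwwwwwwwww##....
249 wb....#wwwwwww###wwbbbbbbb......
250 wb....wbbbbbbb..................
251 wb..............................
252 w...............................
```

move_arm:
  steps: [0,0,0,0,0,0,0,0,0,0,0,0,0,0,0,0,0,0,0,0,0,0,0,0,0,0,0,0,0,0,0,0,0,0,0,0,0,0,0,0,0,0,0,0,0,0,0,0]

```text
clock: 106.85
tcp_pos: [0.458, -0.0572, 0.1221]
ee_rot: [179.9, -0.4, -2.6]
ft_force: [0.0, 0.5, -2.5]
gripper_width: 0.0328
grasp_force: 60.5
```

move_arm:
  steps: [0,0,0,0,0,0,0,0,0,0,0,0,0,0,0,0,0,0,0,0,0,0,0,0,0,0,0,0,0,0,0,0,0,0,0,0,0,0,0,0,0,0,0,0,0,0,0,0]

```text
clock: 107.65
tcp_pos: [0.458, -0.0572, 0.1222]
ee_rot: [179.9, -0.4, -2.6]
ft_force: [-0.2, -0.0, -2.1]
gripper_width: 0.0331
grasp_force: 60.5
```

move_arm:
  steps: [0,0,0,0,0,0,0,0,0,0,0,0,0,0,0,0,0,0,0,0,0,0,0,0,0,0,0,0,0,0,0,0,0,0,0,0,0,0,0,0,0,0,0,0,0,0,0,0]

```text
clock: 108.45
tcp_pos: [0.458, -0.0572, 0.1222]
ee_rot: [179.9, -0.4, -2.6]
ft_force: [-0.7, 0.8, -2.9]
gripper_width: 0.0329
grasp_force: 60.5
```

```bash
python3 - <<'E'
from kin import *
A=here(); D=np.load('seat.npy'); U=D.copy(); U[2,3]+=.12; M=A.copy(); M[:3,3]+=[-.06,0,.1]
B=plan([M],[8]); B=plan([U],start=B)
E
```

```text
8 rows [-0.37, 0.02, -0.63, -0.0, -0.0, -0.0] end err mm [ 0.1 -0.3  0.4] tcp [ 0.398 -0.057  0.223]
16 rows [0.25, 0.91, -0.0, -0.0, -0.0, 0.32] end err mm [-1.   0.6 -1.1] tcp [ 0.402 -0.357  0.223]
```

All reads are done. Parking the scanner.

move_arm:
  steps: [-0.37,0.02,-0.63,0,0,0,-0.37,0.02,-0.63,0,0,0,-0.37,0.02,-0.63,0,0,0,-0.37,0.02,-0.63,0,0,0,-0.37,0.02,-0.63,0,0,0,-0.37,0.02,-0.63,0,0,0,-0.37,0.02,-0.63,0,0,0,-0.37,0.02,-0.63,0,0,0]

```text
clock: 109.25
tcp_pos: [0.3974, -0.0575, 0.2238]
ee_rot: [179.9, -0.4, -2.6]
ft_force: [-0.1, -0.8, -1.1]
gripper_width: 0.0329
grasp_force: 60.5
```

move_arm:
  steps: [0.25,0.91,0,0,0,0.32,0.25,0.91,0,0,0,0.32,0.25,0.91,0,0,0,0.32,0.25,0.91,0,0,0,0.32,0.25,0.91,0,0,0,0.32,0.25,0.91,0,0,0,0.32,0.25,0.91,0,0,0,0.32,0.25,0.91,0,0,0,0.32]

```text
clock: 110.05
tcp_pos: [0.4166, -0.2077, 0.2238]
ee_rot: [180.0, -0.4, -15.4]
ft_force: [-0.5, 0.5, -1.0]
gripper_width: 0.0328
grasp_force: 60.6
```

move_arm:
  steps: [0.25,0.91,0,0,0,0.32,0.25,0.91,0,0,0,0.32,0.25,0.91,0,0,0,0.32,0.25,0.91,0,0,0,0.32,0.25,0.91,0,0,0,0.32,0.25,0.91,0,0,0,0.32,0.25,0.91,0,0,0,0.32,0.25,0.91,0,0,0,0.32]

```text
clock: 110.85
tcp_pos: [0.4018, -0.358, 0.2237]
ee_rot: [-179.9, -0.4, -28.3]
ft_force: [0.2, -0.9, -2.3]
gripper_width: 0.0332
grasp_force: 60.5
```

```bash
python3 - <<'E'
from kin import *
D=np.load('seat.npy'); D[2,3]+=.02; plan([D],[8])
E
```

```text
8 rows [0.0, -0.01, 0.62, -0.0, -0.0, -0.0] end err mm [0.  0.8 0.1] tcp [ 0.403 -0.357  0.125]
```

move_arm:
  steps: [0,0,0.62,0,0,0,0,0,0.62,0,0,0,0,0,0.62,0,0,0,0,0,0.62,0,0,0,0,0,0.62,0,0,0,0,0,0.62,0,0,0,0,0,0.62,0,0,0,0,0,0.62,0,0,0]

```text
clock: 111.65
tcp_pos: [0.4029, -0.357, 0.123]
ee_rot: [-179.9, -0.4, -28.2]
ft_force: [-0.0, 0.3, -2.0]
gripper_width: 0.0333
grasp_force: 60.6
```

```bash
python3 - <<'E'
from kin import *
D=np.load('seat.npy'); D[2,3]+=.001; plan([D],[8]); print(sense()['ee_rot'])
E
```

```text
8 rows [0.0, 0.0, 0.11, -0.0, -0.0, 0.0] end err mm [-0.2  0.5  0. ] tcp [ 0.403 -0.357  0.105]
[-179.94243615   -0.36889506  -28.16131404]
```

move_arm:
  steps: [0,0.01,0.11,0,0,0,0,0.01,0.11,0,0,0,0,0,0.11,0,0,0,0,0,0.11,0,0,0,0,0,0.11,0,0,0,0,0,0.11,0,0,0,0,0,0.09,0,0,0,0,0,0.06,0,0,0]

```text
clock: 112.45
tcp_pos: [0.4027, -0.3575, 0.1077]
ee_rot: [-179.9, -0.4, -28.2]
ft_force: [-0.0, 0.7, -2.3]
gripper_width: 0.0333
grasp_force: 60.5
```

move_arm:
  steps: [0,0,0.03,0,0,0,0,0,0.02,0,0,0,0,0,0,0,0,0,0,0,0,0,0,0,0,0,0,0,0,0,0,0,0,0,0,0,0,0,0,0,0,0,0,0,0,0,0,0]

```text
clock: 113.25
tcp_pos: [0.4028, -0.3576, 0.1069]
ee_rot: [-179.9, -0.4, -28.2]
ft_force: [-0.4, 0.2, -1.3]
gripper_width: 0.033
grasp_force: 60.6
```

```bash
python3 - <<'E'
from kin import *
D=np.load('seat.npy'); print(((D-here())[:3,3]*1000).round(2),sense()['ft_force'])
E
```

```text
[ 0.47  0.01 -2.5 ] [-0.41152331  0.18630554 -1.32012952]
```

move_arm:
  steps: [0.02,0,0.03,0,0,0,0,0,0.03,0,0,0,0,0,0.03,0,0,0,0,0,0,0,0,0,0,0,0,0,0,0,0,0,0,0,0,0,0,0,0,0,0,0,0,0,0,0,0,0]

```text
clock: 114.05
tcp_pos: [0.4031, -0.3578, 0.1051]
ee_rot: [-179.9, -0.4, -28.2]
ft_force: [0.4, 0.1, -2.2]
gripper_width: 0.0332
grasp_force: 60.6
```

move_arm:
  steps: [0,0,0.02,0,0,0,0,0,0,0,0,0,0,0,0,0,0,0,0,0,0,0,0,0,0,0,0,0,0,0,0,0,0,0,0,0,0,0,0,0,0,0,0,0,0,0,0,0]

```text
clock: 114.85
tcp_pos: [0.4031, -0.3577, 0.1047]
ee_rot: [-179.9, -0.4, -28.2]
ft_force: [-0.3, -0.7, -1.3]
gripper_width: 0.0333
grasp_force: 60.6
```

move_arm:
  steps: [0,0,0.02,0,0,0,0,0,0,0,0,0,0,0,0,0,0,0,0,0,0,0,0,0,0,0,0,0,0,0,0,0,0,0,0,0,0,0,0,0,0,0,0,0,0,0,0,0]

```text
clock: 115.65
tcp_pos: [0.4032, -0.3578, 0.1045]
ee_rot: [-179.9, -0.4, -28.2]
ft_force: [-0.6, 1.5, 1.9]
gripper_width: 0.0333
grasp_force: 60.9
```

It's in contact with the seat. Releasing and retreating straight up.

move_arm:
  steps: [0,0,0,0,0,0,0,0,0,0,0,0,0,0,0,0,0,0,0,0,0,0,0,0,0,0,0,0,0,0,0,0,0,0,0,0,0,0,0,0,0,0,0,0,0,0,0,0]
  fingers: 1

```text
clock: 116.45
tcp_pos: [0.4031, -0.3577, 0.1042]
ee_rot: [-179.9, -0.4, -28.2]
ft_force: [-0.2, 0.3, -0.3]
gripper_width: 0.0855
grasp_force: 0.0
```

move_arm:
  steps: [0,0,-0.5,0,0,0,0,0,-0.9,0,0,0,0,0,-0.9,0,0,0,0,0,-0.9,0,0,0,0,0,-0.9,0,0,0,0,0,-0.9,0,0,0,0,0,-0.9,0,0,0,0,0,-0.9,0,0,0]

```text
clock: 117.25
tcp_pos: [0.4023, -0.3575, 0.242]
ee_rot: [-180.0, -0.4, -28.2]
ft_force: [-1.0, -0.0, 0.1]
gripper_width: 0.0852
grasp_force: 0.0
```

move_arm:
  steps: [-0.8,-0.5,0,0,0,0,-0.8,-0.5,0,0,0,0,-0.8,-0.5,0,0,0,0,-0.8,-0.5,0,0,0,0,-0.8,-0.5,0,0,0,0,-0.8,-0.5,0,0,0,0,-0.8,-0.5,0,0,0,0,-0.5,-0.3,0,0,0,0]

```text
clock: 118.05
tcp_pos: [0.3301, -0.2319, 0.2404]
ee_rot: [-180.0, -0.4, -28.2]
ft_force: [0.2, 0.2, -0.4]
gripper_width: 0.0854
grasp_force: 0.0
```

```bash
python3 - <<'E'
from kin import *
print(sense()['ft_force'],sense()['clock']); strip()
t=get_image("top"); mu,yaw,r,n,f=scanpose(t); print('handle',mu.round(4),yaw,r)
s=get_image("scene"); h=cv2.cvtColor(s,cv2.COLOR_RGB2HSV).astype(int); m=(abs((h[...,0]+90)%180-90)<7)&(h[...,1]>150)&(h[...,2]>60); q=np.zeros_like(m); q[195:225,175:215]=m[195:225,175:215]; y,x=np.nonzero(q); print('window',x.mean(),y.mean(),'at start 189.6 209.4')
s0=cv2.imread("pics/scene0.png")[:,:,::-1]; t0=cv2.imread("pics/top0.png")[:,:,::-1]
for n,a,b,bx in(('rack top',t,t0,(180,85,245,135)),('mouse top',t,t0,(300,195,332,236)),('bottle scene',s,s0,(160,215,200,270)),('orange top',t,t0,(180,250,220,295))):
    d=abs(a[bx[1]:bx[3],bx[0]:bx[2]].astype(int)-b[bx[1]:bx[3],bx[0]:bx[2]]).max(2); print(n,'mean diff',d.mean().round(1),'>50:',(d>50).sum())
E
```

```text
[ 0.16715565  0.18487678 -0.42015104] 118.05
red 345 240
234 b...bbbbbbbbbbbbbbbbbbbbbbbbbbww
235 b....wbbbbbbbbbbbbbbbbbbbbbbbbww
236 b....#bbbbbbbbbbbbbbbbbbbbbbbbbw
237 b....#bbbbbbbbbbbbbbbbbbbbbbbbbw
238 wb...wbbbbbbbbbbbbbbbbbwwwbbbbbw
239 wb....wbbbwwwwwwwwwwwwwww##.bbbw
240 wb....#wwwwwww#####wbbbbbbb.bbbb
241 wb....#bbbbbbbbbbbbb..bbbbbbbbbb
242 wbb.......bbbbbbbbbbbbbbbbbbbbbb
243 wwb.........bbbbbbbbbbbbbbbbbbbb
green 306 243
237 wbbbbbbwwwwwwwwbbbbbbbbbbbbbbbbw
238 wbbbbbwbbbbbbbbbbbbbbbbbbbbbbbbw
239 wbbbbbwbbbbbbbbbbbbbbbbbbbbbbbbb
240 wbbbbb#bbbbbbbbbbbbbbbbbbbbbbbbb
241 wwbbbb#wbbbbbbbbbbbbbwwwwwwwbbbb
242 wwbbbb#wbbbbwwwwwwwwwwwwww##bbbb
243 wwbbbb#wwwwwwwwwwwww#####w#wbbbb
244 wwbbbbwwbwbbbbbbbbbbbbbbbbbbbbbb
245 wwbbbbbbbbbbbbbbbbbbbbbbbbbbbbbb
246 wwbbbbbbbbbbbbbbbbbbbbbbbbbbbbbb
yellow 227 249
243 wwb..bbbbbbbbbbbbbbbbbbbbbbbwbbb
244 wwb..bbbbbbbbbbbbbbbbbbbbbbbbbbb
245 wwb...bbbbbbbbbbbbbbbbbbbbbbbbbb
246 ww....bbbbbbbbbbbbbbbbbbbbbbbbb.
247 wb....bbbbbbbbbbbbbbbbbbbbwwb...
248 wb....bbbbbbbwwwwwwwwwwwww##....
249 wb....#wwwwwww###wwbbbbbbb......
250 wb....wbbbbbbb..................
251 wb..............................
252 w...............................Traceback (most recent call last):
  File "<stdin>", line 3, in <module>
  File "kin.py", line 27, in scanpose
    c=max(cv2.findContours(m,0,1)[0],key=cv2.contourArea); f=np.zeros_like(m); cv2.drawContours(f,[c],-1,1,-1)
ValueError: max() iterable argument is empty
```

move_arm:
  steps: [-0.4,-0.8,-0.2,0,0,0,-0.4,-0.8,-0.2,0,0,0,-0.4,-0.8,-0.2,0,0,0,-0.4,-0.8,-0.2,0,0,0,-0.4,-0.8,-0.2,0,0,0,-0.4,-0.8,-0.2,0,0,0,-0.4,-0.8,-0.2,0,0,0,-0.3,-0.5,-0.1,0,0,0]

```text
clock: 118.95
tcp_pos: [0.334, -0.0956, 0.2701]
ee_rot: [-179.9, -0.5, -28.1]
ft_force: [0.3, 0.8, 0.3]
gripper_width: 0.0853
grasp_force: 0.0
```

move_arm:
  steps: [-0.4,-0.8,-0.2,0,0,0,-0.4,-0.8,-0.2,0,0,0,-0.4,-0.8,-0.2,0,0,0,-0.4,-0.8,-0.2,0,0,0,-0.4,-0.8,-0.2,0,0,0,-0.4,-0.8,-0.2,0,0,0,-0.4,-0.8,-0.2,0,0,0,-0.3,-0.5,-0.1,0,0,0]

```text
clock: 119.75
tcp_pos: [0.3366, 0.0416, 0.2996]
ee_rot: [-179.9, -0.4, -28.1]
ft_force: [0.4, 0.2, -1.6]
gripper_width: 0.0853
grasp_force: 0.0
```

```bash
python3 - <<'E'
from kin import *
t=get_image("top"); mu,yaw,r,n,f=scanpose(t); print('handle',mu.round(4),yaw,r)
s=get_image("scene"); h=cv2.cvtColor(s,cv2.COLOR_RGB2HSV).astype(int); m=(abs((h[...,0]+90)%180-90)<7)&(h[...,1]>150)&(h[...,2]>60); q=np.zeros_like(m); q[195:225,175:215]=m[195:225,175:215]; y,x=np.nonzero(q); print('window',x.mean(),y.mean(),'at start 189.6 209.4')
s0=cv2.imread("pics/scene0.png")[:,:,::-1]; t0=cv2.imread("pics/top0.png")[:,:,::-1]
for n,a,b,bx in(('scanner top',t,t0,(395,190,450,255)),('rack top',t,t0,(180,85,245,135)),('mouse scene',s,s0,(296,188,320,208)),('bottle scene',s,s0,(160,215,200,270)),('orange top',t,t0,(180,250,220,295))):
    d=abs(a[bx[1]:bx[3],bx[0]:bx[2]].astype(int)-b[bx[1]:bx[3],bx[0]:bx[2]]).max(2); print(n,'mean diff',d.mean().round(1),'>50:',(d>50).sum())
E
```

```text
handle [ 0.3804 -0.3456] -27.53671951819163 ((382.4251708984375, -347.20758056640625), (30.684946060180664, 111.5639419555664), 61.299156188964844)
window 189.89285714285714 209.57142857142858 at start 189.6 209.4
scanner top mean diff 8.4 >50: 2
rack top mean diff 8.4 >50: 0
mouse scene mean diff 1.4 >50: 0
bottle scene mean diff 1.0 >50: 0
orange top mean diff 13.8 >50: 0
```

The scanner is parked as it lay, and the bystanders haven't moved. Handing in.

```bash
python3 -c "
from plant import *
print(finish_job())"
```

```text
the job is handed in; nothing more can be done
None
```

The job is handed in at about 120 s: red, yellow and green kits (blue absent) stand in their rectangles and were scanned red, yellow, green from about 7 cm. The green kit was knocked aside partway and was put back before any scan. The scanner is back in its cradle, and the rack, bottle and mouse haven't moved.

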